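Put the fingerprint dusting kit away

ROBOT

A 7-joint arm with a two-finger parallel gripper is mounted at the origin on the work surface. World frame = base frame: x ahead of the robot, y to its left, z up, the work surface at z = 0. Lengths are in m, angles in rad, forces in N, time in s.
With the tool pointing down it reaches from about 0.35 to 0.9 m from the base axis. Payload 8.1 kg.
Tool frame: the origin (TCP) lies at the very end of the fingers, on their centre line; the grasp point (between the pads) lies 19 mm behind it; z points along the fingers, y is the direction in which the jaws open and shut (so a half turn about z gives the same grasp; the last joint's range is limited). The gripper opens to 92 mm and grips with 3 to 60 N. Pads are 19 mm wide; open, the fingers measure 130 mm over their backs; the gripper's body (75 mm by 190 mm) begins 47 mm behind the grasp point.
Start: joints at [-1.255, 0.434, 0.025, 1.573, -0.012, 1.134, -0.075], TCP at [0.254, 0.571, 0.19] pointing down, gripper open.
Joint ranges: [-2.62, 2.62], [-0.44, 2.09], [-1.27, 1.32], [0.08, 2.57], [-1.32, 4.46], [0.12, 2], [-2.74, 2.74]. Speed limits (rad/s): [2.22, 2.22, 3.01, 3.01, 3.14, 3.14, 3.14].

INTERFACE

Orientations are given as a rotation vector (axis times angle).
In Python, from cell import observe, get_image, sign_off gives the robot as it stands.
- The arm moves only by the tool arm_command, never from a script. Its argument "deltas" is a list of rows, each an object with "xyz": the shift along the tool's x, y, z in cm, a list of three; "turn": the turn about the tool's z in degrees; "jaw": the closure in counts, from 0 (fully open) to 255 (shut). A call has 1 to 5 rows; each row is the pose to reach, as a shift and turn from the pose measured when the call began, along the tool's axes at that moment; what a row does not reach only later rows make up. A row lasts 1/12 s, in which the tool goes at most 41.7 mm and 7.16 degrees, less where a joint would pass 70% of its speed; a pose out of reach is approached as far as the arm can. A call with a gripper value outside its range is refused whole. The fingers move at their own pace and stop on an object; "force" is the grip in N (left out, the last holds). Time passes only in rows, so rows that repeat a pose let the fingers close. It gives the time, the measured TCP pose, the force and the opening at its end, in the units of the state.
- observe(): the state, without advancing time (a new reading comes with each control period).
- get_image(name): name is "side" or "top" or "wrist"; returns a dict with "frame" (480x640x3 uint8, red, green, blue), "depth" (480x640 float32, m along the optical axis (not along the pixel's ray), 0 where there is no reading), "camera_matrix" (3x3 intrinsics, pixels), "distortion" ([k1, k2, p1, p2, k3] as OpenCV has them; the pictures are not rectified), "cam_to_world" (4x4, takes a point from camera to world coordinates). Camera axes: x right, y up, looking along -z (the intrinsics and any distortion apply to the point x, -y, -z); pixel columns grow to the right and rows downward; lengths in m; the calibration is good to about 2 mm. A picture is of the moment at which its call begins.
- sign_off(): hands the job in, once; it reports no verdict.
The state is a dict: "clock": time; "joints": joint angles; "dq": joint speeds; "joint_efforts": joint torques, N m; "position": TCP position; "ee_rot": TCP orientation; "force": force on the tool from outside, world axes, zero at the start; "ft_torque": the same for the moment, N m; "width": opening from 0.0 (shut) to 1.0 (fully open).
Only numpy, scipy, OpenCV 4.12 (cv2) and the standard library are available. Lean on these libraries where they do the work, as an engineer would, in place of code of your own. Each camera call takes 0.05 s, during which the arm holds its last target.

TASK

Put the dusting kit away: take each magnetic wand out of the cup or pen pot it was left in and stand it head down in a free bore of the white rack, fully home and upright (the notched deck above the bores only lets it in foot first at a slant, then straightened). Nest the three handled steel cups inside one another in size order, the largest standing on the desk, and leave the other things on the desk where they are.

Things in the scene. Friction and masses are not known exactly. Their poses are not given: they have to be found in the camera images.
- wand_1: Magnetic dusting wand, 195 mm, 90 g, round. Origin: centre of the foot's underside; z along the wand from foot to top. Steel head dia 22, z 0-40 (3 mm chamfers); shank dia 10, z 40-92; black handle dia 20, z 92-180 (grip near z 165); cap dia 14, z 180-195. Starts leaning in the small cup, about 23 deg off vertical, top over the rim at the cup's -x.
- wand_2: Magnetic dusting wand, 195 mm, 90 g, round. Origin: centre of the foot's underside; z along the wand from foot to top. Steel head dia 22, z 0-40 (3 mm chamfers); shank dia 10, z 40-92; black handle dia 20, z 92-180 (grip near z 165); cap dia 14, z 180-195. Starts leaning in the medium cup, about 36 deg off vertical, top over the rim at the cup's -x.
- wand_3: Magnetic dusting wand, 195 mm, 90 g, round. Origin: centre of the foot's underside; z along the wand from foot to top. Steel head dia 22, z 0-40 (3 mm chamfers); shank dia 10, z 40-92; black handle dia 20, z 92-180 (grip near z 165); cap dia 14, z 180-195. Starts leaning in the pen pot, about 30 deg off vertical, top over the rim at the pot's -x.
- pen_pot: White stoneware pen pot, fixed, outer dia 82 mm, height 100, wall 4, inner floor at z 8. Origin: centre of the underside. Three pens lean against its rim at its own +y and -y (a little to +x), to 39 mm above the rim.
- cup_small: Open round steel cup of a graded set, flat handle on its rim. Rim outer dia 70 mm, base outer dia 56, height 94, wall 3, base 10 thick (inner floor at z 10), 110 g. Origin: centre of the underside, z up. Home in the next larger cup, its origin is 10 mm above the other's; handles clear each other at any angle.
- cup_medium: Open round steel cup of a graded set, flat handle on its rim. Rim outer dia 92 mm, base outer dia 78, height 94, wall 3, base 10 thick (inner floor at z 10), 150 g. Origin: centre of the underside, z up. Home in the next larger cup, its origin is 10 mm above the other's; handles clear each other at any angle.
- cup_large: Open round steel cup of a graded set, flat handle on its rim. Rim outer dia 114 mm, base outer dia 100, height 94, wall 3, base 10 thick (inner floor at z 10), 200 g. Origin: centre of the underside, z up. Empty at the start; the others nest in it, wherever it stands.
- handle_small (a point): Grip point of the small cup's handle, 70 mm from the cup's axis: middle of a level bar 14 wide, 8 thick (cup z 93-101), that runs radially from the rim to 95 mm from the axis, 30 deg anticlockwise (from above) from the cup's x. Axes as the cup's.
- handle_medium (a point): Grip point of the medium cup's handle, 80 mm from the cup's axis: middle of a level bar 14 wide, 8 thick (cup z 93-101), that runs radially from the rim to 106 mm from the axis, 30 deg anticlockwise (from above) from the cup's x. Axes as the cup's.
- handle_large (a point): Grip point of the large cup's handle, 90 mm from the cup's axis: middle of a level bar 14 wide, 8 thick (cup z 93-101), that runs radially from the rim to 117 mm from the axis, 30 deg anticlockwise (from above) from the cup's x. Axes as the cup's.
- rack: White wand rack, fixed, its open front (-x) towards the robot. Origin: centre of its underside; x to the rear, y left along the row, z up. Lower block 70 deep, 232 wide, top at z 50, three bores in a row. Side plates 90 high. Upper deck z 84-90: see rack_deck. A seated wand's origin is at rack z 8, its handle starts at z 100.
- rack_deck (a point): Middle of the upper deck's front edge (rack x -4, y 0, z 84, its underside). The deck runs back to rack x 35, with a notch 17 wide over each bore, open to the front, back at x 8. The gap of 34 mm under it lets no upright head (22 x 40) in: enter foot first from the front, leaning about 30 deg towards -x, under this edge into the bore, then straighten and lower.
- bore_1 (a point): Centre of the mouth of the bore at rack y +70 (z 50). Axes as the rack's. Bores: vertical, blind, dia 31, 42 deep (floor at rack z 8).
- bore_2 (a point): Centre of the mouth of the middle bore, rack y 0 (z 50). Axes as the rack's. Bores: vertical, blind, dia 31, 42 deep (floor at rack z 8).
- bore_3 (a point): Centre of the mouth of the bore at rack y -70 (z 50). Axes as the rack's. Bores: vertical, blind, dia 31, 42 deep (floor at rack z 8).
- powder_jar: Closed powder jar, diameter 60, height 75, beyond the cups. Bystander. Origin: centre of its underside.
- powder_jar_b: Closed powder jar, diameter 68, height 85, beyond the cups. Bystander. Origin: centre of its underside.
- tape_roll: Roll of tape lying flat, diameter 90, height 48. Bystander. Origin: centre of its underside.
- mouse: Computer mouse 105 x 62 x 32. Bystander. Origin: centre of its underside.
- ink_pad: Closed ink pad 85 x 120 x 18. Bystander. Origin: centre of its underside.
- cream: Hand-cream bottle, diameter 40, height 120. Bystander. Origin: centre of its underside.

How it is judged:
By the outcome, as a careful person would: the job done as asked, in the order asked, and still so for the second after the job is handed in, with the robot touching nothing.
Of wand_1, wand_2, wand_3 only 2 to 3 are there at a start; the rules pass over those that are not, and their reading is None.
At some moment in a run one of cup_large may be knocked a few centimetres aside while the robot is not near it.
It also fails if it takes over 210 s, if anything falls off the work surface, if the arm or the gripper's body presses on something with over 40 N, if the wrist force passes 120 N, or if a joint passes its speed limit or range.

## Working session

There is one attempt and no reset: what is moved stays moved. The work goes in short steps, Python scripts to look and compute and a tool call to move; the robot and the scene stay as the last step left them, time stands still between calls to the robot, and variables do not carry over. Pictures are saved under pics/ and viewed, and the job is handed in when it is done.

Besides the shell and the picture viewer there is one more tool, called after "Call:" as name(argument=value, ...), one argument or row to a line, values as JSON. arm_command: Moves the arm, as the interface text tells. Its arguments: {"type":"object","properties":{"deltas":{"type":"array","items":{"type":"object","properties":{"xyz":{"type":"array","items":{"type":"number"}},"turn":{"type":"number"},"jaw":{"type":"number"}}}},"force":{"type":"number"}},"required":["deltas"]}

```bash
ls; mkdir -p pics
cat > h.py <<'E'
import numpy as np, cv2
from cell import observe, get_image, sign_off
from scipy.spatial.transform import Rotation as R
def snap(name,tag):
    d=get_image(name); cv2.imwrite(f'pics/{tag}.png',d['frame'][:,:,::-1]); np.savez(f'pics/{tag}.npz',**{k:np.array(v) for k,v in d.items()}); return d
def load(tag): 
    z=np.load(f'pics/{tag}.npz'); return {k:z[k] for k in z}
def rays(d,uv):
    uv=np.array(uv,float).reshape(-1,1,2)
    p=cv2.undistortPoints(uv,d['camera_matrix'],d['distortion']).reshape(-1,2)
    r=np.c_[p[:,0],-p[:,1],-np.ones(len(p))]
    T=d['cam_to_world']; return T[:3,3], r@T[:3,:3].T
def onplane(d,uv,z):
    o,r=rays(d,uv); return o+r*((z-o[2])/r[:,2])[:,None]
def pts(d,uv):
    uv=np.array(uv).reshape(-1,2); o,r=rays(d,uv)
    dep=d['depth'][uv[:,1].astype(int),uv[:,0].astype(int)]; return o+r*dep[:,None]
def cloud(d):
    v,u=np.mgrid[0:480,0:640]; uv=np.c_[u.ravel(),v.ravel()]
    P=pts(d,uv); P[d['depth'].ravel()==0]=np.nan; return P.reshape(480,640,3)
def st():
    s=observe(); print({k:np.round(s[k],4).tolist() for k in s}); M=R.from_rotvec(s['ee_rot']).as_matrix(); print(M.round(4)); return s
E
python3 - <<'E'
from h import *
st()
for n in ['side','top','wrist']:
    d=snap(n,n+'0'); print(n,d['cam_to_world'].round(3).tolist(),d['camera_matrix'].round(1).tolist(),d['distortion'])
E
```

```text
pics
{'clock': 0.0, 'joints': [-1.2546, 0.4352, 0.025, 1.5741, -0.0116, 1.134, -0.0751], 'dq': [0.0001, -0.0012, -0.0019, -0.0019, 0.0003, 0.0013, -0.0005], 'joint_efforts': [0.0, -66.7856, 0.985, -31.446, -0.0605, 0.0428, 0.0002], 'position': [0.254, 0.5704, 0.189], 'ee_rot': [-0.6532, -3.0727, 0.0024], 'force': [-0.4072, -0.2852, 0.3493], 'ft_torque': [-0.0096, 0.0137, 0.0193], 'width': 0.9971}
[[-9.135e-01  4.068e-01 -5.000e-04]
 [ 4.068e-01  9.135e-01 -1.500e-03]
 [-1.000e-04 -1.500e-03 -1.000e+00]]
side [[-0.89, 0.27, -0.368, 0.024], [-0.456, -0.558, 0.694, 0.934], [-0.018, 0.785, 0.619, 0.911], [0.0, 0.0, 0.0, 1.0]] [[479.6, 0.0, 319.4], [0.0, 479.6, 242.4], [0.0, 0.0, 1.0]] [-0.08882996  0.          0.          0.          0.        ]
top [[-0.052, 0.978, -0.2, 0.216], [-0.999, -0.052, 0.007, -0.002], [-0.003, 0.201, 0.98, 1.462], [0.0, 0.0, 0.0, 1.0]] [[618.6, 0.0, 316.4], [0.0, 618.6, 238.8], [0.0, 0.0, 1.0]] [-0.00572272  0.          0.          0.          0.        ]
wrist [[0.406, -0.871, -0.276, 0.18], [0.914, 0.386, 0.125, 0.605], [-0.002, -0.303, 0.953, 0.383], [0.0, 0.0, 0.0, 1.0]] [[390.9, 0.0, 321.2], [0.0, 390.9, 234.8], [0.0, 0.0, 1.0]] [-0.00629328  0.          0.          0.          0.        ]
```

View pics/top0.png

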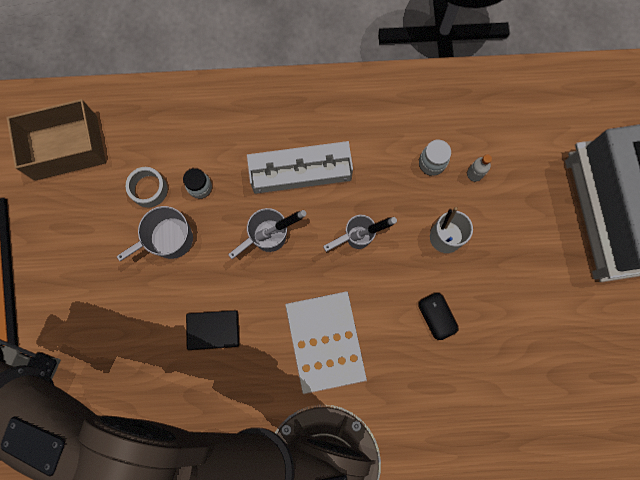

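View pics/side0.png

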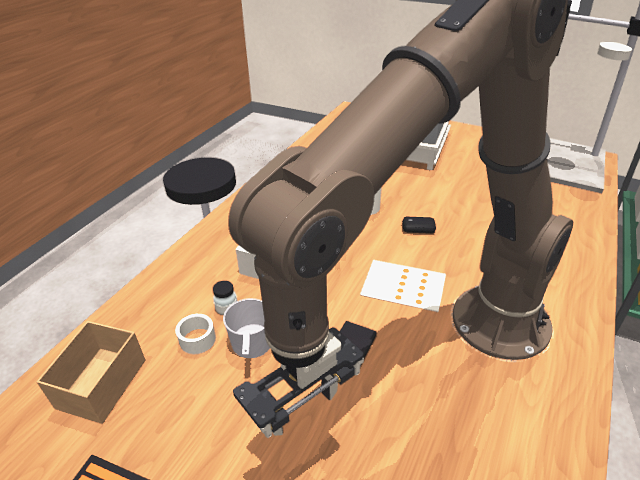

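View pics/wrist0.png

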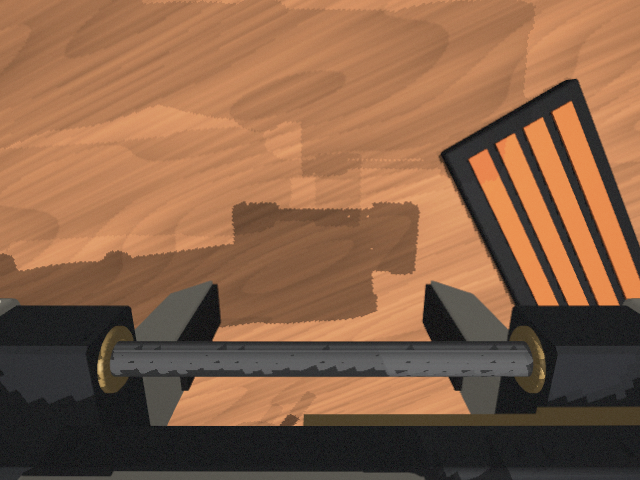

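Run:
```python
from h import *
d=load('top0'); f=d['frame'][:,:,::-1]
a=cv2.resize(f[130:270,110:310],(800,560),interpolation=cv2.INTER_CUBIC)
b=cv2.resize(f[130:270,300:500],(800,560),interpolation=cv2.INTER_CUBIC)
cv2.imwrite('pics/za.png',a);cv2.imwrite('pics/zb.png',b)
C=cloud(d)
np.set_printoptions(suppress=True,precision=3)
for p in [(165,232),(267,240),(302,213),(393,220),(450,212),(450,238),(300,160)]: print(p,C[p[1],p[0]])
```

```text
(165, 232) [0.548 0.349 0.014]
(267, 240) [0.516 0.106 0.012]
(302, 213) [0.536 0.016 0.178]
(393, 220) [ 0.507 -0.174  0.194]
(450, 212) [ 0.533 -0.31   0.132]
(450, 238) [ 0.473 -0.303  0.139]
(300, 160) [0.699 0.017 0.05 ]
```

View pics/za.png

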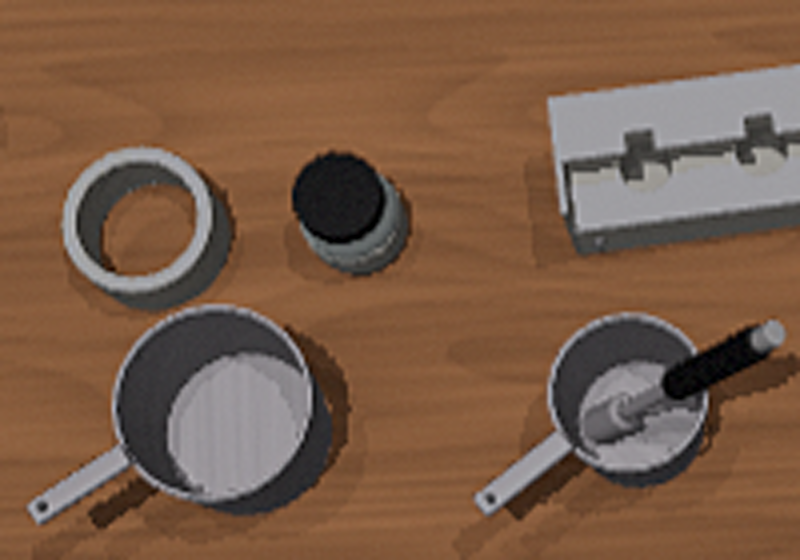

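View pics/zb.png

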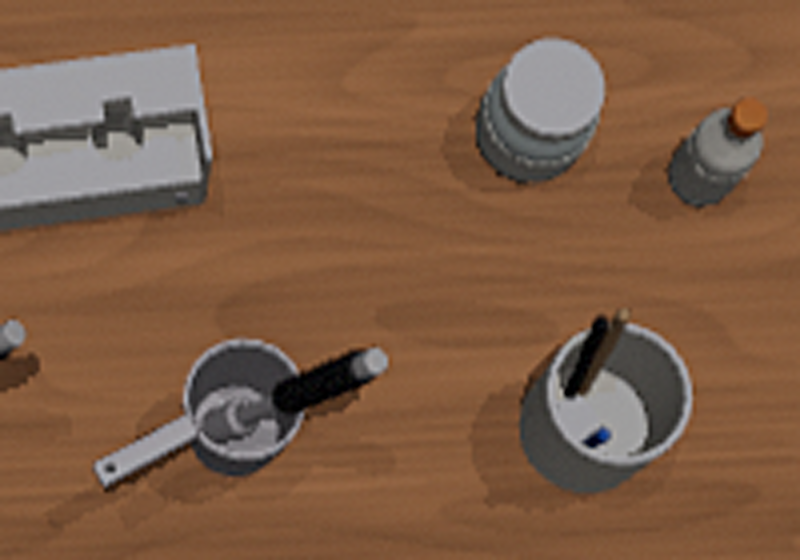

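```bash
cat > meas.py <<'E'
from h import *
from scipy.optimize import least_squares
np.set_printoptions(suppress=True,precision=4)
def cyl(P,r=0.010):
    c=P.mean(0); v=np.linalg.svd(P-c)[2][0]; v=v*np.sign(v[2]) 
    cam=np.array([0.216,0,1.46])
    c0=c-(cam-c)/np.linalg.norm(cam-c)*0.008
    def f(x):
        d=np.array([x[2],x[3],1]);d/=np.linalg.norm(d)
        q=P-np.array([x[0],x[1],c[2]]); return np.linalg.norm(np.cross(q,d),axis=1)-r
    s=least_squares(f,[c0[0],c0[1],v[0]/v[2],v[1]/v[2]],loss='soft_l1',f_scale=0.002)
    d=np.array([s.x[2],s.x[3],1]);d/=np.linalg.norm(d)
    return np.array([s.x[0],s.x[1],c[2]]),d,np.sqrt(np.mean(s.fun**2))
def wand(d,box,C=None,zmin=0.05):
    C=cloud(d) if C is None else C
    x0,x1,y0,y1=box
    m=(C[...,0]>x0)&(C[...,0]<x1)&(C[...,1]>y0)&(C[...,1]<y1)&(C[...,2]>zmin)
    dark=d['frame'].max(2)<70
    k=m&dark
    k=cv2.erode(k.astype(np.uint8),np.ones((2,2)))>0
    P=C[k]; a,v,rm=cyl(P)
    t=(P-a)@v
    print('n',len(P),'rms',rm,'axis',v,'tilt',np.degrees(np.arccos(v[2])),'az',np.degrees(np.arctan2(v[1],v[0])),'ends',a+v*t.min(),a+v*t.max(),'len',np.ptp(t))
    return a,v,t
E
python3 - <<'E'
from meas import *
d=load('top0');C=cloud(d)
a,v,t=wand(d,(0.45,0.6,-0.01,0.09),C,0.1)
a,v,t=wand(d,(0.45,0.6,-0.19,-0.11),C,0.1)
# rack
m=(C[...,0]>0.6)&(C[...,0]<0.8)&(C[...,1]>-0.15)&(C[...,1]<0.2)
for lo,hi in [(0.083,0.1),(0.045,0.056)]:
    P=C[m&(C[...,2]>lo)&(C[...,2]<hi)]; print(len(P),P.min(0),P.max(0),np.median(P[:,2]))
    print(cv2.minAreaRect(P[:,:2].astype(np.float32)*1000), cv2.boxPoints(cv2.minAreaRect(P[:,:2].astype(np.float32)*1000)))
# cups: rim points z 0.088-0.104
for nm,b in dict(L=(0.4,0.65,0.25,0.47),M=(0.4,0.6,0.06,0.2),S=(0.4,0.6,-0.13,0.02)).items():
    m=(C[...,0]>b[0])&(C[...,0]<b[1])&(C[...,1]>b[2])&(C[...,1]<b[3])&(C[...,2]>0.088)&(C[...,2]<0.106)&(d['frame'].min(2)>90)
    P=C[m]; print(nm,len(P),P.mean(0),P.min(0),P.max(0))
    np.save(f'pics/rim{nm}.npy',P)
E
```

```text
n 151 rms 0.0016318599724921693 axis [ 0.0803 -0.5804  0.8104] tilt 35.8695463257367 az -82.1189421826707 ends [0.5323 0.0669 0.0972] [0.5389 0.0199 0.163 ] len 0.0811130821094013
n 147 rms 0.0011899678718141392 axis [-0.0289 -0.3909  0.92  ] tilt 23.080154407675906 az -94.23286099346603 ends [ 0.5116 -0.1389  0.1035] [ 0.5091 -0.1726  0.183 ] len 0.08642164738637748
1638 [ 0.6374 -0.1038  0.0831] [0.7266 0.1394 0.0991] 0.09013998882864493
((682.774658203125, 17.666793823242188), (71.74461364746094, 240.87850952148438), 4.7068376541137695) [[ 637.1404  134.7563]
 [ 656.9062 -105.3099]
 [ 728.4089  -99.4227]
 [ 708.6431  140.6435]]
1400 [ 0.6361 -0.1029  0.045 ] [0.7088 0.1333 0.056 ] 0.05013192465486238
((673.7664184570312, 17.428367614746094), (58.205894470214844, 237.04237365722656), 4.740259170532227) [[ 634.9686  133.1391]
 [ 654.5574 -103.0925]
 [ 712.5643  -98.2824]
 [ 692.9754  137.9492]]
L 353 [0.5176 0.3654 0.0968] [0.4702 0.2791 0.0883] [0.5914 0.4364 0.106 ]
M 294 [0.5063 0.1322 0.0972] [0.4611 0.0606 0.0888] [0.5744 0.1876 0.1059]
S 239 [ 0.4948 -0.0717  0.0985] [ 0.4674 -0.1294  0.088 ] [ 0.5466 -0.026   0.1058]
```

```bash
cat > go.py <<'E'
import sys
from h import *
# usage: go x y z az(tool y azimuth deg, or 'k')
s=observe(); M=R.from_rotvec(s['ee_rot']).as_matrix(); p=np.array(s['position'])
az=np.degrees(np.arctan2(M[1,1],M[0,1]))
print('t',round(s['clock'],2),'p',p.round(4),'jawaz',round(az,1),'F',np.round(s['force'],1),'w',round(s['width'],3),'q7',round(s['joints'][6],2))
if len(sys.argv)>3:
    t=np.array([float(a) for a in sys.argv[1:4]])
    print('xyz cm',((t-p)@M*100).round(2))
    if len(sys.argv)>4: 
        d=(az-float(sys.argv[4])+180)%360-180; print('turn',round(d,2))
E
python3 go.py 0.538 0.029 0.23 8
```

```text
t 0.15 p [0.254  0.5706 0.1891] jawaz 66.0 F [ 0.7 -0.  -0.7] w 1.001 q7 -0.08
xyz cm [-47.97 -37.93  -4.04]
turn 58.0
```

Call:
arm_command(
  deltas=[
    {"xyz": [-16,-12.6,-4],"turn": 20,"jaw": 100},
    {"xyz": [-16,-12.6,-4],"turn": 20,"jaw": 100},
    {"xyz": [-16,-12.6,-4],"turn": 20,"jaw": 100},
    {"xyz": [-16,-12.6,-4],"turn": 20,"jaw": 100},
    {"xyz": [-16,-12.6,-4],"turn": 20,"jaw": 100},
  ],
  force=30,
)

```text
clock: 0.57
position: [0.3494, 0.3885, 0.2295]
ee_rot: [1.178, 2.912, -0.002]
force: [1.3, 0.0, 0.6]
width: 0.685
```

```bash
python3 go.py 0.538 0.029 0.23 8
```

```text
t 0.57 p [0.3494 0.3885 0.2295] jawaz 46.0 F [1.3 0.  0.6] w 0.685 q7 -0.1
xyz cm [-3.854e+01 -1.274e+01 -1.000e-02]
turn 37.97
```

Call:
arm_command(
  deltas=[
    {"xyz": [-19.5,-6.4,0],"turn": 22},
    {"xyz": [-19.5,-6.4,0],"turn": 22},
    {"xyz": [-19.5,-6.4,0],"turn": 22},
    {"xyz": [-19.5,-6.4,0],"turn": 22},
    {"xyz": [-19.5,-6.4,0],"turn": 22},
  ],
)

```text
schema error: expected keys xyz, turn, jaw
```

```bash
python3 go.py 0.538 0.029 0.22 8
```

```text
t 0.57 p [0.3494 0.3885 0.2295] jawaz 46.0 F [1.3 0.  0.6] w 0.685 q7 -0.1
xyz cm [-38.54 -12.73   0.99]
turn 37.97
```

Call:
arm_command(
  deltas=[
    {"xyz": [-19.5,-6.4,0],"turn": 22,"jaw": 100},
    {"xyz": [-19.5,-6.4,0],"turn": 22,"jaw": 100},
    {"xyz": [-19.5,-6.4,0],"turn": 22,"jaw": 100},
    {"xyz": [-19.5,-6.4,0],"turn": 22,"jaw": 100},
    {"xyz": [-19.5,-6.4,0],"turn": 22,"jaw": 100},
  ],
)

```text
clock: 0.98
position: [0.4456, 0.2048, 0.2298]
ee_rot: [1.714, 2.633, -0.002]
force: [1.7, -0.4, 0.2]
width: 0.608
```

```bash
python3 go.py 0.538 0.029 0.22 8
```

```text
t 0.98 p [0.4456 0.2048 0.2298] jawaz 23.9 F [ 1.7 -0.4  0.2] w 0.608 q7 -0.05
xyz cm [-19.81   1.34   1.  ]
turn 15.88
```

Call:
arm_command(
  deltas=[
    {"xyz": [-19.8,1.35,0.5],"turn": 16,"jaw": 100},
    {"xyz": [-19.8,1.35,0.5],"turn": 16,"jaw": 100},
    {"xyz": [-19.8,1.35,0.5],"turn": 16,"jaw": 100},
    {"xyz": [-19.8,1.35,0.5],"turn": 16,"jaw": 100},
    {"xyz": [-19.8,1.35,0.5],"turn": 16,"jaw": 100},
  ],
)

```text
clock: 1.4
position: [0.5388, 0.0259, 0.225]
ee_rot: [2.065, 2.366, -0.002]
force: [1.1, 0.4, -0.1]
width: 0.606
```

```bash
python3 go.py 0.538 0.029 0.131 8
python3 - <<'E'
from h import *
snap('wrist','w1');snap('side','s1')
E
```

```text
t 1.4 p [0.5388 0.0259 0.225 ] jawaz 7.8 F [ 1.1  0.4 -0.1] w 0.606 q7 0.14
xyz cm [ 0.33 -0.04  9.4 ]
turn -0.22
```

View pics/w1.png

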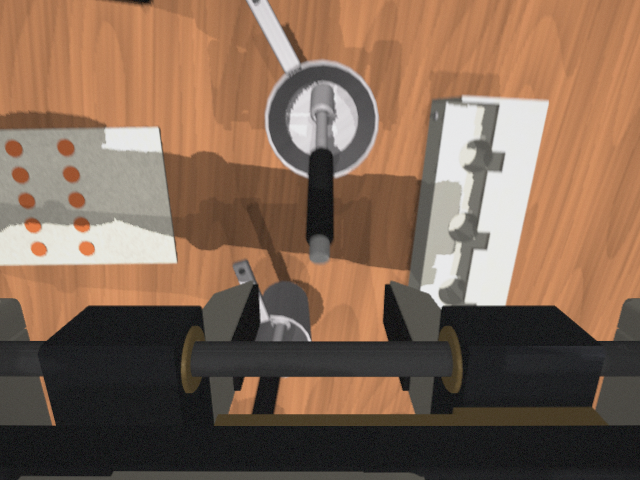

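View pics/s1.png

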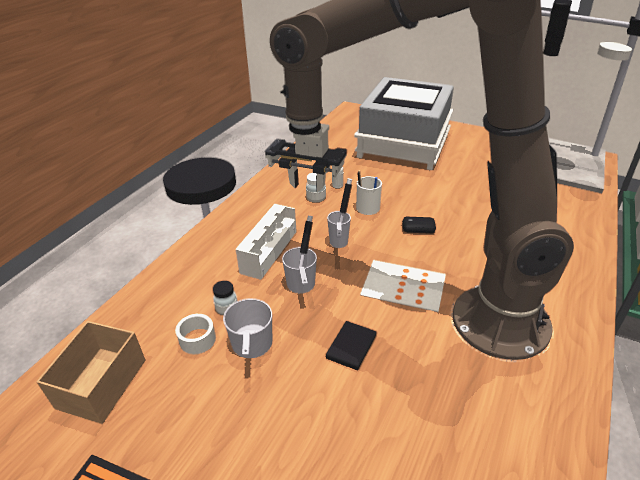

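Call:
arm_command(
  deltas=[
    {"xyz": [0.33,0,4],"turn": 0,"jaw": 100},
    {"xyz": [0.33,0,7],"turn": 0,"jaw": 100},
    {"xyz": [0.33,0,9.4],"turn": 0,"jaw": 100},
    {"xyz": [0.33,0,9.4],"turn": 0,"jaw": 100},
    {"xyz": [0.33,0,9.4],"turn": 0,"jaw": 100},
  ],
)

```text
clock: 1.92
position: [0.5383, 0.0254, 0.1304]
ee_rot: [2.072, 2.359, -0.008]
force: [-0.7, -0.8, 0.6]
width: 0.611
```

```bash
python3 go.py 0.538 0.029 0.131 8
python3 - <<'E'
from h import *
snap('wrist','w2');snap('side','s2')
E
```

```text
t 1.92 p [0.5383 0.0254 0.1304] jawaz 7.4 F [-0.7 -0.8  0.6] w 0.611 q7 0.19
xyz cm [ 0.37  0.01 -0.06]
turn -0.61
```

View pics/w2.png

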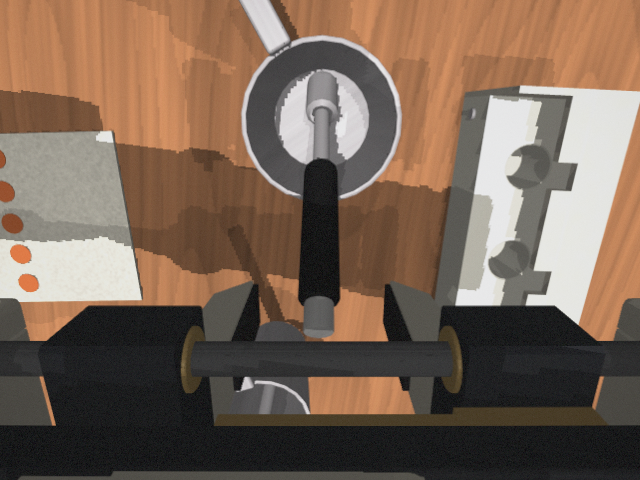

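Call:
arm_command(
  deltas=[
    {"xyz": [0.5,0,0],"turn": 0,"jaw": 100},
    {"xyz": [0.5,0,0],"turn": 0,"jaw": 230},
    {"xyz": [0.5,0,0],"turn": 0,"jaw": 230},
    {"xyz": [0.5,0,0],"turn": 0,"jaw": 230},
    {"xyz": [0.5,0,0],"turn": 0,"jaw": 230},
  ],
  force=30,
)

```text
clock: 2.43
position: [0.5398, 0.0304, 0.1328]
ee_rot: [2.07, 2.356, -0.001]
force: [-0.7, -0.5, 0.0]
width: 0.368
```

Call:
arm_command(
  deltas=[
    {"xyz": [0,0,0],"turn": 0,"jaw": 230},
    {"xyz": [0,0,0],"turn": 0,"jaw": 230},
    {"xyz": [0,0,-1],"turn": 0,"jaw": 230},
    {"xyz": [0,0,-2],"turn": 0,"jaw": 230},
    {"xyz": [0,0,-3],"turn": 0,"jaw": 230},
  ],
)

```text
clock: 2.85
position: [0.5399, 0.0303, 0.1641]
ee_rot: [2.07, 2.356, -0.001]
force: [0.5, -0.1, 0.8]
width: 0.103
```

```bash
python3 go.py 0.538 0.029 0.131 8
python3 - <<'E'
from h import *
snap('wrist','w3');snap('side','s3')
E
```

```text
t 2.85 p [0.5399 0.0303 0.1641] jawaz 7.4 F [ 0.5 -0.1  0.8] w 0.103 q7 0.16
xyz cm [-0.09 -0.22  3.31]
turn -0.61
```

View pics/w3.png

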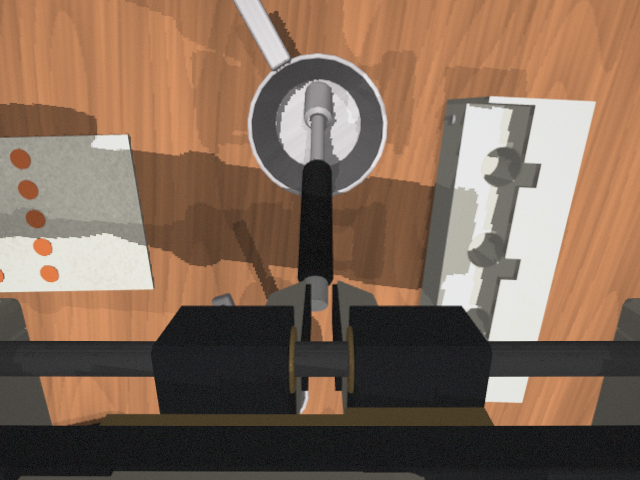

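Call:
arm_command(
  deltas=[
    {"xyz": [0,0,-2],"turn": 0,"jaw": 150},
    {"xyz": [0,0,-2],"turn": 0,"jaw": 150},
    {"xyz": [0,0,-2],"turn": 0,"jaw": 150},
    {"xyz": [0,0,-2],"turn": 0,"jaw": 150},
    {"xyz": [0,0,-2],"turn": 0,"jaw": 150},
  ],
)

```text
clock: 3.37
position: [0.5406, 0.0306, 0.1846]
ee_rot: [2.069, 2.355, 0.002]
force: [0.1, -0.5, 0.4]
width: 0.393
```

```bash
python3 - <<'E'
from meas import *
d=snap('wrist','w4');C=cloud(d)
wand(d,(0.5,0.57,0.005,0.09),C,0.098)
E
python3 go.py 0.538 0.030 0.131 8
```

```text
t 3.42 p [0.5406 0.0306 0.1846] jawaz 7.4 F [0.8 0.7 0.3] w 0.407 q7 0.15
xyz cm [-0.   -0.3   5.35]
turn -0.6Traceback (most recent call last):
  File "<stdin>", line 3, in <module>
  File "meas.py", line 21, in wand
    P=C[k]; a,v,rm=cyl(P)
                   ~~~^^^
  File "meas.py", line 5, in cyl
    c=P.mean(0); v=np.linalg.svd(P-c)[2][0]; v=v*np.sign(v[2])
                   ~~~~~~~~~~~~~^^^^^
    u, s, vh = gufunc(a, signature=signature)
               ~~~~~~^^^^^^^^^^^^^^^^^^^^^^^^
numpy._core._exceptions._ArrayMemoryError: Unable to allocate 15.0 GiB for an array with shape (44879, 44879) and data type float64
```

```bash
sed -i 's/svd(P-c)\[2\]/svd(P-c,full_matrices=False)[2]/; s/cam=np.array.*/cam=CAM/; s/^def cyl/CAM=np.array([0.216,0,1.46])\ndef cyl/' meas.py
python3 - <<'E'
import meas; from meas import *
d=load('w4');C=cloud(d); meas.CAM=d['cam_to_world'][:3,3]; C[290:]=np.nan
wand(d,(0.5,0.57,0.005,0.09),C,0.095)
E
```

```text
n 2907 rms 0.0052255181001995415 axis [ 0.0692 -0.579   0.8124] tilt 35.67224813548295 az -83.18642831547406 ends [0.5326 0.0719 0.0905] [ 0.5416 -0.0031  0.1958] len 0.12961529775435296
```

View pics/w4.png

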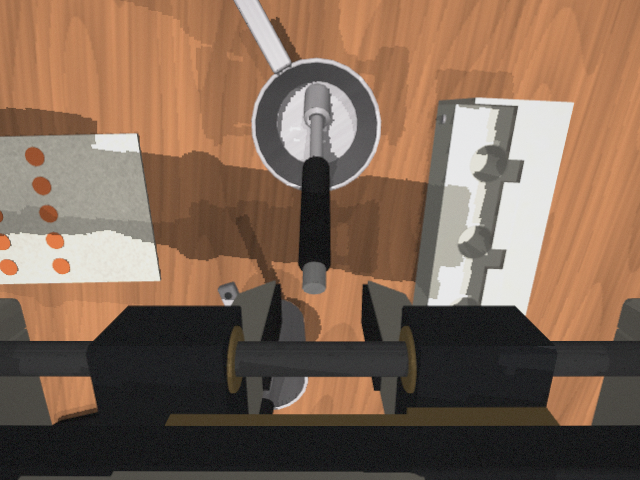

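Call:
arm_command(
  deltas=[
    {"xyz": [0.1,-0.25,3],"turn": 0,"jaw": 140},
    {"xyz": [0.1,-0.25,5.4],"turn": 0,"jaw": 140},
    {"xyz": [0.1,-0.25,5.4],"turn": 0,"jaw": 140},
    {"xyz": [0.1,-0.25,5.4],"turn": 0,"jaw": 230},
    {"xyz": [0.1,-0.25,5.4],"turn": 0,"jaw": 230},
  ],
)

```text
clock: 3.83
position: [0.5388, 0.0309, 0.1313]
ee_rot: [2.069, 2.355, 0.002]
force: [0.9, 0.5, -0.1]
width: 0.352
```

Call:
arm_command(
  deltas=[
    {"xyz": [0,0,0],"turn": 0,"jaw": 230},
    {"xyz": [0,0,0],"turn": 0,"jaw": 230},
    {"xyz": [0,0,0],"turn": 0,"jaw": 230},
    {"xyz": [0,0,0],"turn": 0,"jaw": 230},
    {"xyz": [0,0,0],"turn": 0,"jaw": 230},
  ],
)

```text
clock: 4.25
position: [0.5391, 0.031, 0.1318]
ee_rot: [2.069, 2.354, 0.003]
force: [-0.4, 0.1, 0.1]
width: 0.103
```

Run:
```python
from h import *
snap('wrist','w5');d=snap('side','s5')
f=d['frame'][:,:,::-1]; cv2.imwrite('pics/s5z.png',cv2.resize(f[120:300,230:430],(800,720)[:2] and (660,594),interpolation=cv2.INTER_CUBIC))
```

```text
(no output)
```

View pics/w5.png

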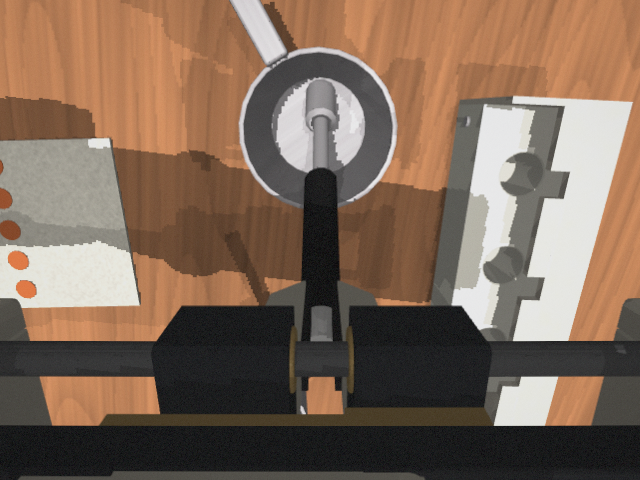

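View pics/s5z.png

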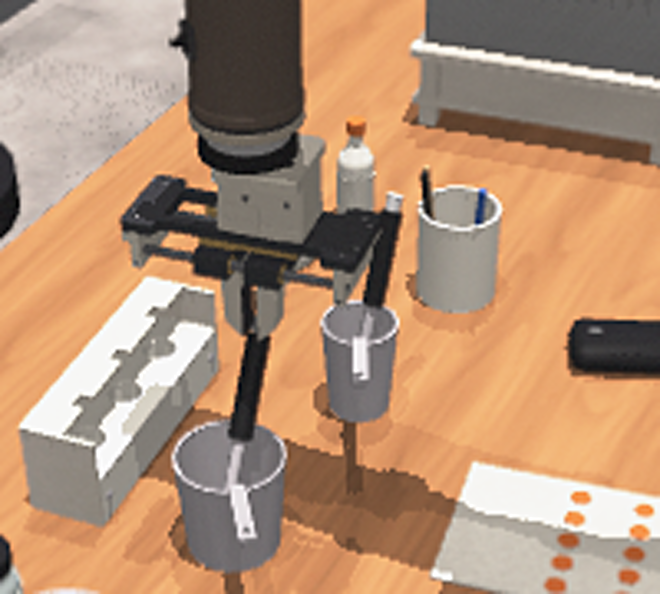

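Call:
arm_command(
  deltas=[
    {"xyz": [0,0,0],"turn": 0,"jaw": 255},
    {"xyz": [0,0,0],"turn": 0,"jaw": 255},
    {"xyz": [0,0,0],"turn": 0,"jaw": 255},
    {"xyz": [0,0,0],"turn": 0,"jaw": 255},
    {"xyz": [0,0,0],"turn": 0,"jaw": 255},
  ],
)

```text
clock: 4.77
position: [0.5389, 0.031, 0.1315]
ee_rot: [2.069, 2.355, 0.003]
force: [-0.2, 1.5, 0.7]
width: 0.006
```

Run:
```python
from h import *
snap('wrist','w6');d=snap('side','s6')
f=d['frame'][:,:,::-1]; cv2.imwrite('pics/s6z.png',cv2.resize(f[140:240,280:360],(640,800)[:2] and (480,600),interpolation=cv2.INTER_CUBIC))
```

```text
(no output)
```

View pics/w6.png

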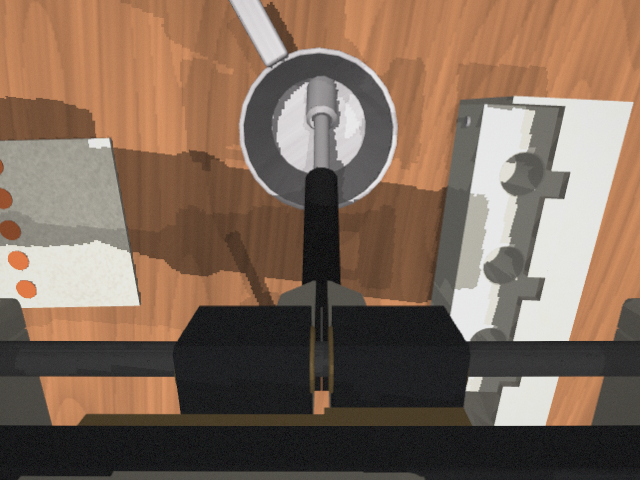

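View pics/s6z.png

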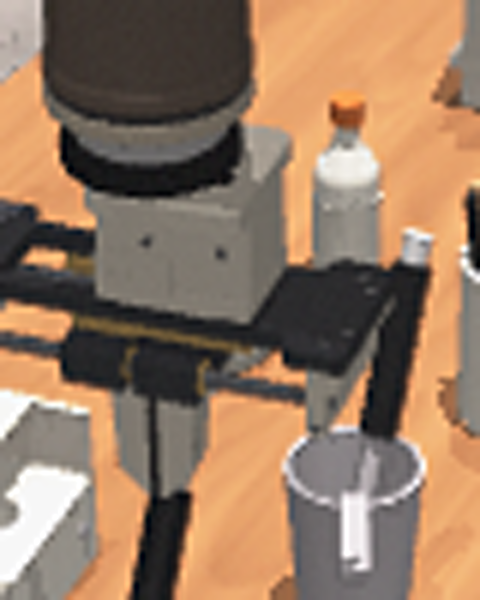

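Run:
```python
import meas; from meas import *
d=load('w4');C=cloud(d)
for p in [(314,270),(314,280),(314,265),(315,250),(316,170),(275,290),(365,290),(268,320)]: print('w4',p,C[p[1],p[0]])
d=load('w6');C=cloud(d)
for p in [(321,170),(321,200),(321,270),(300,295),(340,295)]: print('w6',p,C[p[1],p[0]])
d=load('s6');C=cloud(d)
# zoom map: u=280+x/6, v=140+y/6
for p in [(160,480),(150,470),(175,470),(165,510),(160,540),(155,580)]: 
    u,v=int(280+p[0]/6),int(140+p[1]/6); print('s6',(u,v),C[v,u])
m=(d['frame'].max(2)<60)&(C[...,0]>0.5)&(C[...,0]<0.58)&(C[...,1]>-0.02)&(C[...,1]<0.1)&(C[...,2]>0.095)&(C[...,2]<0.14)
P=C[m];print(len(P)); meas.CAM=d['cam_to_world'][:3,3]; print(cyl(P))
```

```text
w4 (314, 270) [0.5382 0.0248 0.1697]
w4 (314, 280) [0.5387 0.0209 0.1748]
w4 (314, 265) [0.5379 0.0265 0.1663]
w4 (315, 250) [0.5376 0.0334 0.1596]
w4 (316, 170) [0.5328 0.0728 0.1067]
w4 (275, 290) [0.5205 0.0382 0.2277]
w4 (365, 290) [0.5585 0.043  0.2276]
w4 (268, 320) [0.5206 0.0379 0.2519]
w6 (321, 170) [0.5335 0.0799 0.0959]
w6 (321, 200) [0.5352 0.0663 0.1145]
w6 (321, 270) [0.5385 0.0396 0.1495]
w6 (300, 295) [0.5295 0.0413 0.182 ]
w6 (340, 295) [0.5454 0.044  0.1833]
s6 (306, 220) [0.5353 0.0412 0.1759]
s6 (305, 218) [0.5379 0.0415 0.1817]
s6 (309, 218) [0.5242 0.0444 0.1878]
s6 (307, 225) [0.5383 0.0317 0.1524]
s6 (306, 230) [0.5371 0.0403 0.1418]
s6 (305, 236) [0.5355 0.05   0.1288]
132
(array([0.5361, 0.0506, 0.1164]), array([ 0.0855, -0.6107,  0.7873]), np.float64(0.002116516794065792))
```

```bash
python3 - <<'E'
from meas import *
d=load('s6');C=cloud(d)
for v in range(196,236,2):
    print(v,[ '%d,%d,%d'%tuple((C[v,u]*1000).round()) +':%d'%d['frame'][v,u].mean() for u in (301,303,306,309,312)])
E
python3 go.py
```

```text
196 ['540,54,257:45', '539,45,252:27', '527,51,259:61', '518,51,261:87', '511,49,262:90']
198 ['537,59,254:75', '529,62,259:40', '522,60,259:35', '519,49,254:32', '511,49,256:33']
200 ['536,60,250:63', '529,62,253:38', '518,67,259:43', '513,61,256:42', '505,60,258:40']
202 ['535,63,246:67', '530,62,247:33', '520,65,251:39', '511,65,254:37', '503,63,255:40']
204 ['547,43,224:85', '529,63,241:32', '520,65,245:35', '513,62,246:36', '504,63,249:50']
206 ['546,45,219:122', '542,42,219:104', '521,63,237:65', '511,66,243:47', '505,60,241:30']
208 ['548,43,212:119', '542,42,213:119', '536,38,212:103', '525,40,216:123', '517,39,218:105']
210 ['547,44,206:119', '542,42,206:120', '534,42,209:101', '527,37,208:119', '516,42,214:107']
212 ['548,44,199:118', '544,40,198:121', '536,39,200:80', '527,39,202:119', '519,37,204:103']
214 ['549,42,191:119', '542,44,195:122', '535,41,195:79', '527,39,196:119', '520,35,195:91']
216 ['551,39,182:118', '545,39,184:120', '535,41,189:79', '525,42,192:118', '521,33,188:100']
218 ['551,41,177:119', '543,43,181:120', '534,44,184:78', '524,44,188:120', '520,36,184:127']
220 ['673,-167,-1:170', '541,46,177:122', '535,41,176:55', '529,37,175:119', '641,-182,-1:174']
222 ['667,-155,0:173', '662,-161,-2:172', '537,39,167:54', '533,29,162:23', '635,-171,0:150']
224 ['663,-148,-2:169', '657,-150,-1:169', '542,31,154:27', '534,29,155:27', '631,-163,-2:178']
226 ['658,-139,-2:167', '650,-138,1:170', '540,34,150:25', '532,33,152:27', '627,-157,-4:183']
228 ['652,-129,-1:168', '645,-129,1:133', '538,39,147:31', '530,37,148:22', '620,-144,-1:183']
230 ['647,-118,-1:165', '545,43,141:51', '537,40,142:35', '530,37,142:27', '616,-135,-2:182']
232 ['643,-112,-4:171', '544,45,136:15', '534,47,141:35', '530,37,135:37', '611,-126,-3:177']
234 ['638,-103,-4:179', '543,47,131:20', '532,51,137:34', '527,43,133:43', '605,-114,0:173']
t 4.87 p [0.5389 0.031  0.1315] jawaz 7.4 F [ 0.6 -0.2 -0.7] w 0.006 q7 0.18
```

Run:
```python
from meas import *
for tag,p in [('side0',(0.254,0.5706,0.189)),('s1',(0.5388,0.0259,0.225)),('s3',(0.5399,0.0303,0.1641)),('s5',(0.539,0.031,0.1318))]:
    d=load(tag);C=cloud(d)
    m=(np.hypot(C[...,0]-p[0],C[...,1]-p[1])<0.06)&(d['frame'].max(2)>80)&(np.ptp(d['frame'].astype(int),axis=2)<40)&(C[...,2]>p[2]-0.03)&(C[...,2]<p[2]+0.1)
    z=np.sort(C[m][:,2]); print(tag,p[2],len(z),z[:15].round(3))
```

```text
side0 0.189 132 [0.227 0.227 0.227 0.227 0.228 0.228 0.228 0.229 0.229 0.23  0.23  0.231
 0.231 0.232 0.232]
s1 0.225 241 [0.259 0.263 0.264 0.264 0.265 0.266 0.266 0.267 0.267 0.267 0.269 0.269
 0.269 0.27  0.27 ]
s3 0.1641 233 [0.16  0.162 0.164 0.164 0.165 0.165 0.165 0.166 0.166 0.167 0.167 0.167
 0.168 0.168 0.168]
s5 0.1318 203 [0.163 0.164 0.166 0.168 0.171 0.171 0.172 0.172 0.174 0.175 0.175 0.175
 0.176 0.177 0.177]
```

Call:
arm_command(
  deltas=[
    {"xyz": [0,0,-2],"turn": 0,"jaw": 140},
    {"xyz": [0,0,-2],"turn": 0,"jaw": 140},
    {"xyz": [0,0,-2],"turn": 0,"jaw": 140},
    {"xyz": [0,0,-2],"turn": 0,"jaw": 140},
    {"xyz": [0,0,-2],"turn": 0,"jaw": 140},
  ],
)

```text
clock: 5.28
position: [0.5384, 0.031, 0.151]
ee_rot: [2.069, 2.355, 0.002]
force: [0.5, 0.1, -0.9]
width: 0.315
```

Call:
arm_command(
  deltas=[
    {"xyz": [0,0,0.5],"turn": 0,"jaw": 140},
    {"xyz": [0,0,3],"turn": 0,"jaw": 140},
    {"xyz": [0,0,5],"turn": 0,"jaw": 140},
    {"xyz": [0,0,5.8],"turn": 0,"jaw": 140},
    {"xyz": [0,0,5.8],"turn": 0,"jaw": 140},
  ],
)

```text
clock: 5.7
position: [0.5369, 0.0306, 0.0907]
ee_rot: [2.071, 2.357, -0.004]
force: [-0.4, 0.8, 1.5]
width: 0.449
```

Call:
arm_command(
  deltas=[
    {"xyz": [0,0,0],"turn": 0,"jaw": 230},
    {"xyz": [0,0,0],"turn": 0,"jaw": 230},
    {"xyz": [0,0,0],"turn": 0,"jaw": 230},
    {"xyz": [0,0,0],"turn": 0,"jaw": 230},
    {"xyz": [0,0,0],"turn": 0,"jaw": 230},
  ],
)

```text
clock: 6.12
position: [0.5374, 0.0307, 0.0915]
ee_rot: [2.071, 2.356, -0.002]
force: [1.0, -0.2, 2.1]
width: 0.208
```

```bash
python3 go.py
python3 - <<'E'
from h import *
snap('wrist','w7');d=snap('side','s7')
f=d['frame'][:,:,::-1]; cv2.imwrite('pics/s7z.png',cv2.resize(f[140:280,260:380],(514,600),interpolation=cv2.INTER_CUBIC))
E
```

```text
t 6.12 p [0.5374 0.0307 0.0915] jawaz 7.4 F [ 1.  -0.2  2.1] w 0.208 q7 0.21
```

View pics/s7z.png

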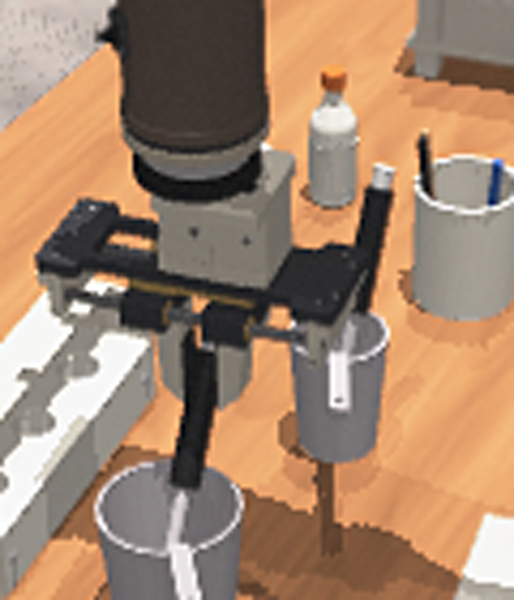

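View pics/w7.png

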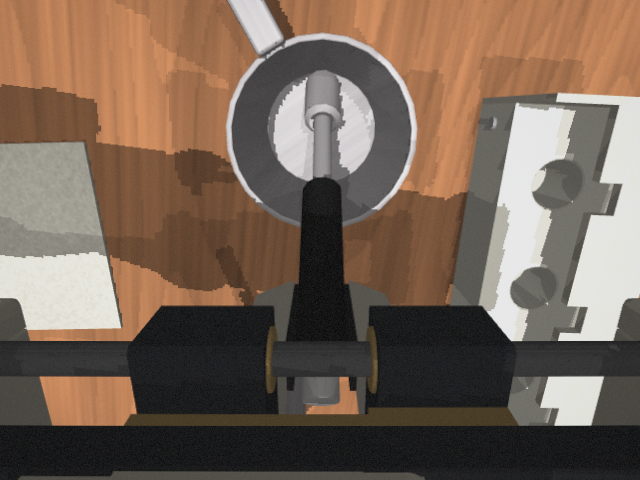

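Call:
arm_command(
  deltas=[
    {"xyz": [0,0,0],"turn": 0,"jaw": 240},
    {"xyz": [0,0,-2],"turn": 0,"jaw": 240},
    {"xyz": [0,0,-5],"turn": 0,"jaw": 240},
    {"xyz": [0,0,-8],"turn": 0,"jaw": 240},
    {"xyz": [0,0,-11],"turn": 0,"jaw": 240},
  ],
  force=40,
)

```text
clock: 6.63
position: [0.5365, 0.0309, 0.2024]
ee_rot: [2.071, 2.356, -0.004]
force: [0.5, 1.3, -1.1]
width: 0.207
```

Call:
arm_command(
  deltas=[
    {"xyz": [0,0,-3],"turn": 0,"jaw": 240},
    {"xyz": [0,0,-5],"turn": 0,"jaw": 240},
    {"xyz": [0,0,-6],"turn": 0,"jaw": 240},
    {"xyz": [0,0,-6],"turn": 0,"jaw": 240},
    {"xyz": [0,0,-6],"turn": 0,"jaw": 240},
  ],
)

```text
clock: 7.05
position: [0.5361, 0.0313, 0.2616]
ee_rot: [2.071, 2.357, -0.005]
force: [0.0, -0.4, -2.1]
width: 0.209
```

```bash
python3 go.py
python3 - <<'E'
from h import *
snap('wrist','w8');d=snap('side','s8')
f=d['frame'][:,:,::-1]; cv2.imwrite('pics/s8z.png',cv2.resize(f[100:280,260:380],(400,600),interpolation=cv2.INTER_CUBIC))
E
```

```text
t 7.05 p [0.5361 0.0313 0.2616] jawaz 7.4 F [ 0.  -0.4 -2.1] w 0.209 q7 0.1
```

View pics/s8z.png

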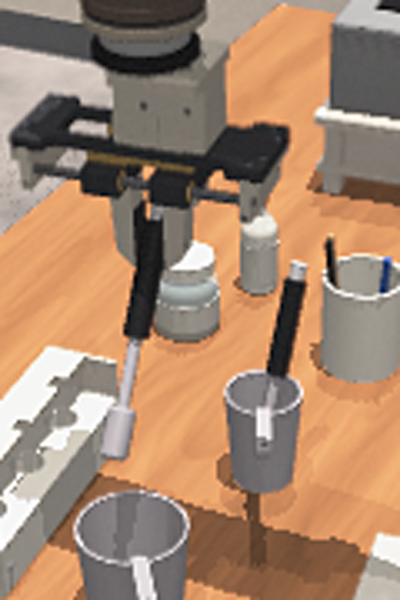

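View pics/w8.png

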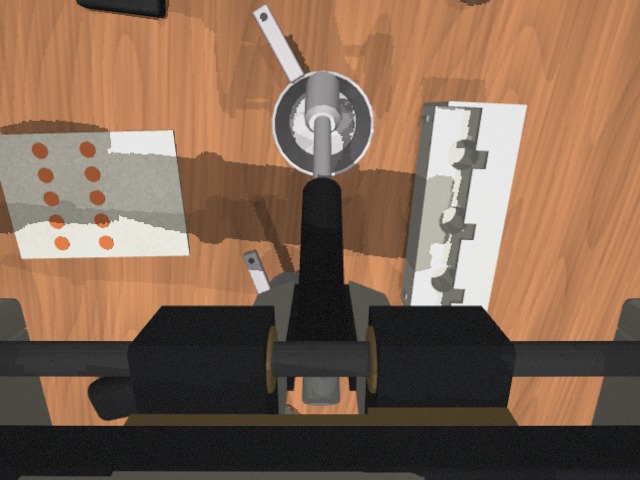

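```bash
cat > held.py <<'E'
import meas,sys; from meas import *
def held(d,s,rows=(185,280),cols=(290,355)):
    M=R.from_rotvec(s['ee_rot']).as_matrix(); p=np.array(s['position'])
    C=cloud(d); meas.CAM=d['cam_to_world'][:3,3]
    sub=np.zeros((480,640),bool); sub[rows[0]:rows[1],cols[0]:cols[1]]=1
    dep=d['depth']; m=sub&(d['frame'].max(2)<75)&(dep<np.nanmin(np.where(C[...,2]<0.03,dep,9)))
    med=np.median(dep[m]); m&=abs(dep-med)<0.06; m=cv2.erode(m.astype(np.uint8),np.ones((3,3)))>0
    P=C[m]; a,v,rm=cyl(P)
    # head+shank pixels: along axis extents from points within 16mm of the axis
    q=C-a; t=q@v; r=np.linalg.norm(q-t[...,None]*v,axis=2); k=(r<0.014)&(r>0.003)&(t<0.05)
    foot=np.percentile(t[k],1)
    dark=t[k&(d['frame'].max(2)<60)&sub]; h0=np.percentile(dark,1)
    vt=v@M; at=(a-p)@M
    print('rms',rm.round(4),'tilt',np.degrees(np.arccos(v[2])).round(1),'az',np.degrees(np.arctan2(v[1],v[0])).round(1),'foot',(a+v*foot).round(4),'tool-axis',vt,'foot tool',((a+v*foot-p)@M*100).round(2),'foot->handle',h0-foot)
    return a,v,foot
if __name__=='__main__':
    s=observe(); d=snap('wrist',sys.argv[1]); held(d,s)
E
python3 held.py w9
```

```text
rms 0.0005 tilt 36.6 az -82.9 foot [0.5246 0.1258 0.1871] tool-axis [-0.6001 -0.004  -0.7999] foot tool [9.56 0.16 7.3 ] foot->handle 0.09094232186080524
```

```bash
cat > rk.py <<'E'
import sys
from h import *
C0=np.array([0.6826,0.0177]); YAW=np.radians(4.7)
try: C0,YAW=np.load('rack.npy',allow_pickle=True)
except Exception: pass
def r2w(x,y,z):
    c,s=np.cos(YAW),np.sin(YAW); return np.array([C0[0]+c*x-s*y, C0[1]+s*x+c*y, z])
def w2r(p):
    c,s=np.cos(YAW),np.sin(YAW); d=np.asarray(p)[...,:2]-C0; return np.stack([c*d[...,0]+s*d[...,1], -s*d[...,0]+c*d[...,1], np.asarray(p)[...,2]],-1)
E
python3 -c "
from rk import *
print(r2w(-.1556,.0716,.24))"
python3 go.py 0.5216 0.0763 0.24 -85.3
```

```text
[0.52165643 0.0763096  0.24      ]
t 7.2 p [0.5354 0.0311 0.2606] jawaz 7.4 F [-0.3 -0.1 -1.1] w 0.206 q7 0.1
xyz cm [ 4.67 -0.78  2.04]
turn 92.67
```

Call:
arm_command(
  deltas=[
    {"xyz": [1,-0.2,0.5],"turn": 6,"jaw": 240},
    {"xyz": [2,-0.4,1],"turn": 12,"jaw": 240},
    {"xyz": [3,-0.6,1.5],"turn": 18,"jaw": 240},
    {"xyz": [4,-0.7,2],"turn": 24,"jaw": 240},
    {"xyz": [4.67,-0.78,2],"turn": 30,"jaw": 240},
  ],
)

```text
clock: 7.62
position: [0.5201, 0.0772, 0.2381]
ee_rot: [2.616, 1.735, -0.012]
force: [0.4, -0.2, -1.6]
width: 0.209
```

Call:
arm_command(
  deltas=[
    {"xyz": [0,0,0],"turn": 6,"jaw": 240},
    {"xyz": [0,0,0],"turn": 12,"jaw": 240},
    {"xyz": [0,0,0],"turn": 18,"jaw": 240},
    {"xyz": [0,0,0],"turn": 24,"jaw": 240},
    {"xyz": [0,0,0],"turn": 30,"jaw": 240},
  ],
)

```text
clock: 8.03
position: [0.5193, 0.077, 0.2367]
ee_rot: [2.976, 0.99, -0.015]
force: [0.2, -0.6, 0.0]
width: 0.21
```

Call:
arm_command(
  deltas=[
    {"xyz": [0,0,0],"turn": 6,"jaw": 240},
    {"xyz": [0,0,0],"turn": 12,"jaw": 240},
    {"xyz": [0,0,0],"turn": 18,"jaw": 240},
    {"xyz": [0,0,0],"turn": 24,"jaw": 240},
    {"xyz": [0,0,0],"turn": 30,"jaw": 240},
  ],
)

```text
clock: 8.45
position: [0.5185, 0.0769, 0.2355]
ee_rot: [3.129, 0.178, -0.015]
force: [0.2, 0.7, -1.1]
width: 0.213
```

```bash
python3 go.py 0.5216 0.0763 0.24 -85.3; python3 held.py w10; python3 -c "
from h import *
snap('top','t10')"
```

```text
t 8.45 p [0.5185 0.0769 0.2355] jawaz -83.5 F [ 0.2  0.7 -1.1] w 0.213 q7 -1.47
xyz cm [ 0.3   0.1  -0.46]
turn 1.81
rms 0.0004 tilt 36.3 az -174.7 foot [0.6702 0.0914 0.0841] tool-axis [-0.6005 -0.0071 -0.7996] foot tool [15.4   0.17 14.98] foot->handle 0.18642222709627818
```

View pics/w10.png

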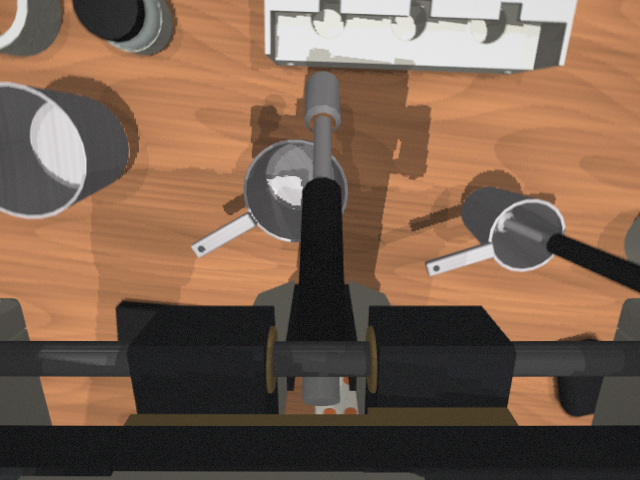

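Run:
```python
from rk import *
for tag in ['w10','top0','w4','w8','t10']:
    d=load(tag);C=cloud(d); Q=w2r(C)
    m=(abs(Q[...,0])<0.03)&(abs(Q[...,1])<0.105)&(Q[...,2]<0.044)&(Q[...,2]>0.003)
    P=Q[m]
    print(tag,len(P))
    for k in (0.07,0,-0.07):
        p=P[abs(P[:,1]-k)<0.025]
        if len(p)>10: print('  bore',k,len(p),'y',np.percentile(p[:,1],[2,50,98]).round(4),'mid',p[:,1].min()/2+p[:,1].max()/2,'x',p[:,0].min().round(4),p[:,0].max().round(4))
    # deck front edge
    m=(abs(Q[...,1])<0.1)&(abs(Q[...,2]-0.09)<0.003)&(Q[...,0]<0.03)
    P=Q[m]; 
    if len(P):
      e=[P[abs(P[:,1]-y)<0.004][:,0].min() for y in (-.095,-.035,.035,.095) if (abs(P[:,1]-y)<0.004).any()]; print('  deck front x',np.round(e,4))
    m=(abs(Q[...,1])<0.1)&(abs(Q[...,2]-0.05)<0.002)&(Q[...,0]<0)
    P=Q[m]
    if len(P):
      e=[P[abs(P[:,1]-y)<0.004][:,0].min() for y in (-.095,-.035,.035,.095) if (abs(P[:,1]-y)<0.004).any()]; print('  block front x',np.round(e,4))
```

```text
w10 2464
  bore 0.07 973 y [0.0556 0.0698 0.0847] mid 0.07050702269972832 x -0.0095 0.0154
  bore 0 815 y [-0.0142 -0.0077  0.0075] mid -0.002812288544376855 x -0.0111 0.0153
  bore -0.07 676 y [-0.0847 -0.0821 -0.069 ] mid -0.0764109696233762 x -0.0126 0.0121
  deck front x [-0.2077 -0.0044 -0.0045 -0.1911]
  block front x [-0.1995 -0.0351 -0.0357 -0.186 ]
top0 353
  bore 0.07 115 y [0.0553 0.0711 0.0848] mid 0.0688695849935809 x -0.0288 0.0162
  bore 0 113 y [-0.0148 -0.0009  0.0143] mid -0.0002041973403715102 x -0.0208 0.0168
  bore -0.07 118 y [-0.0855 -0.0726 -0.057 ] mid -0.07094960068943888 x -0.0284 0.0174
  deck front x [-0.2049 -0.0049 -0.0054 -0.192 ]
  block front x [-0.2005 -0.6483 -0.6029 -0.6283]
w4 1883
  bore 0.07 977 y [0.056  0.0684 0.0836] mid 0.07080057907738131 x -0.0028 0.0156
  bore 0 760 y [-0.0144 -0.007   0.009 ] mid -0.0013895525908291604 x -0.0073 0.0166
  bore -0.07 146 y [-0.0821 -0.0749 -0.0629] mid -0.07206865265229445 x 0.0046 0.0167
  deck front x [-0.0046 -0.0047 -0.1913]
  block front x [-0.1592 -0.0346 -0.035  -0.1859]
w8 1580
  bore 0.07 626 y [0.0561 0.0685 0.0841] mid 0.07098442722919243 x -0.0021 0.0158
  bore 0 523 y [-0.0143 -0.0068  0.0085] mid -0.0012746732652176114 x -0.0058 0.0164
  bore -0.07 431 y [-0.0846 -0.0803 -0.0658] mid -0.07372994800516863 x -0.0092 0.0168
  deck front x [-0.0038 -0.0041 -0.1914]
  block front x [-0.0343 -0.0345 -0.0348 -0.1857]
t10 221
  bore 0 102 y [-0.0147  0.0002  0.0141] mid -0.000703499235764923 x -0.0062 0.0165
  bore -0.07 112 y [-0.0851 -0.0724 -0.0567] mid -0.06702438221335406 x -0.0143 0.0174
  deck front x [-0.2068 -0.0061]
  block front x [-0.2029 -0.6543 -0.0268]
```

```bash
cat > plan.py <<'E'
# usage: plan.py tag  x y z (mm, target foot in rack)  
import meas,sys; from meas import *; import rk
def handle(d,s,rows=(185,280),cols=(290,355)):
    C=cloud(d); meas.CAM=d['cam_to_world'][:3,3]
    sub=np.zeros((480,640),bool); sub[100:rows[1],cols[0]:cols[1]]=1
    dep=d['depth']; dark=(d['frame'].max(2)<75)
    core=np.zeros_like(sub); core[rows[0]+25:rows[1],310:330]=1
    med=np.median(dep[core&dark]); m=sub&dark&(abs(dep-med)<0.06)
    m=cv2.erode(m.astype(np.uint8),np.ones((3,3)))
    n,l,_,_=cv2.connectedComponentsWithStats(m); m=l==l[rows[1]-30,320]
    P=C[m]; a,v,rm=cyl(P); t=(P-a)@v; h0=np.percentile(t,0.5)-0.0012
    return a,v,rm,a+v*(h0-0.092)
if __name__=='__main__':
    s=observe(); d=snap('wrist',sys.argv[1]); a,v,rm,foot=handle(d,s)
    M=R.from_rotvec(s['ee_rot']).as_matrix(); p=np.array(s['position'])
    c,sn=np.cos(rk.YAW),np.sin(rk.YAW); vr=np.array([c*v[0]+sn*v[1],-sn*v[0]+c*v[1],v[2]])
    fr=rk.w2r(foot)*1000
    print('rms',rm.round(4),'foot rack mm',fr.round(1),'axis rack',vr.round(3),'lean x deg',np.degrees(np.arctan2(-vr[0],vr[2])).round(1),'lean y',np.degrees(np.arctan2(vr[1],vr[2])).round(1))
    print('t',s['clock'],'p',p.round(4),'F',np.round(s['force'],1),'tool z',M[:,2].round(3),'jawaz',np.degrees(np.arctan2(M[1,1],M[0,1])).round(1), 'foot tool cm',((foot-p)@M*100).round(2))
    if len(sys.argv)>4:
        t=rk.r2w(*[float(a)/1000 for a in sys.argv[2:5]]); print('delta tool cm',((t-foot)@M*100).round(2))
E
python3 plan.py w11 -60 70 110
```

```text
rms 0.0004 foot rack mm [-60.3  74.5 157.5] axis rack [-0.592 -0.009  0.806] lean x deg 36.3 lean y -0.6
t 8.55 p [0.5186 0.077  0.2355] F [ 1.5  0.  -1.2] tool z [-0.009 -0.009 -1.   ] jawaz -83.3 foot tool cm [9.92 0.08 7.7 ]
delta tool cm [0.06 0.42 4.75]
```

Run:
```python
from plan import *
d=load('w11'); a,v,rm,foot=handle(d,None); C=cloud(d)
for r in range(64,260,6):
    q=C[r,322]-a; t=q@v; print(r,d['frame'][r,322],'t-from-foot',((C[r,322]-foot)@v*1000).round(1),'r',(np.linalg.norm(q-t*v)*1000).round(1))
```

```text
64 [91 90 83] t-from-foot -124.9 r 60.3
70 [89 62 44] t-from-foot -140.9 r 76.4
76 [114 110 113] t-from-foot 7.0 r 10.7
82 [114 111 113] t-from-foot 12.9 r 10.4
88 [113 111 112] t-from-foot 20.1 r 11.1
94 [115 113 112] t-from-foot 26.6 r 11.5
100 [114 112 113] t-from-foot 30.6 r 10.3
106 [143 140 142] t-from-foot 36.3 r 10.4
112 [133 121 114] t-from-foot 39.1 r 8.3
118 [117 116 116] t-from-foot 40.4 r 5.1
124 [117 116 116] t-from-foot 45.9 r 5.3
130 [117 116 116] t-from-foot 51.2 r 5.4
136 [115 111 113] t-from-foot 56.9 r 5.9
142 [115 113 113] t-from-foot 61.8 r 5.9
148 [117 112 114] t-from-foot 67.1 r 6.4
154 [117 114 115] t-from-foot 70.4 r 5.2
160 [119 116 116] t-from-foot 75.0 r 5.2
166 [120 114 117] t-from-foot 79.1 r 4.8
172 [120 115 118] t-from-foot 83.7 r 5.2
178 [32 30 31] t-from-foot 92.2 r 9.6
184 [26 24 26] t-from-foot 96.2 r 9.6
190 [16 23 23] t-from-foot 101.0 r 10.6
196 [16 18 21] t-from-foot 104.8 r 10.7
202 [33 32 33] t-from-foot 107.8 r 9.9
208 [31 27 28] t-from-foot 111.3 r 9.6
214 [30 28 26] t-from-foot 115.2 r 10.1
220 [30 29 31] t-from-foot 118.1 r 9.4
226 [20 24 25] t-from-foot 121.7 r 9.7
232 [22 24 25] t-from-foot 125.5 r 10.3
238 [20 17 17] t-from-foot 128.2 r 9.5
244 [25 25 28] t-from-foot 131.0 r 9.0
250 [26 25 26] t-from-foot 135.1 r 10.5
256 [23 24 25] t-from-foot 138.5 r 11.1
```

Call:
arm_command(
  deltas=[
    {"xyz": [1,0,1.5],"turn": 1,"jaw": 240},
    {"xyz": [2,0,3],"turn": 2,"jaw": 240},
    {"xyz": [3,0.1,5],"turn": 2,"jaw": 240},
    {"xyz": [3.3,0.1,6.6],"turn": 2,"jaw": 240},
    {"xyz": [3.3,0.1,6.6],"turn": 2,"jaw": 240},
  ],
)

```text
clock: 9.02
position: [0.5492, 0.0794, 0.1659]
ee_rot: [3.128, 0.141, -0.023]
force: [-0.2, -0.8, -1.2]
width: 0.208
```

```bash
python3 plan.py w12 7 70 42.5
```

```text
rms 0.0004 foot rack mm [-30.   71.6  87.5] axis rack [-0.588  0.008  0.809] lean x deg 36.0 lean y 0.6
t 9.0167 p [0.5492 0.0794 0.1659] F [-0.2 -0.8 -1.2] tool z [-0.014 -0.011 -1.   ] jawaz -84.8 foot tool cm [9.9  0.09 7.69]
delta tool cm [3.77 0.15 4.45]
```

View pics/w12.png

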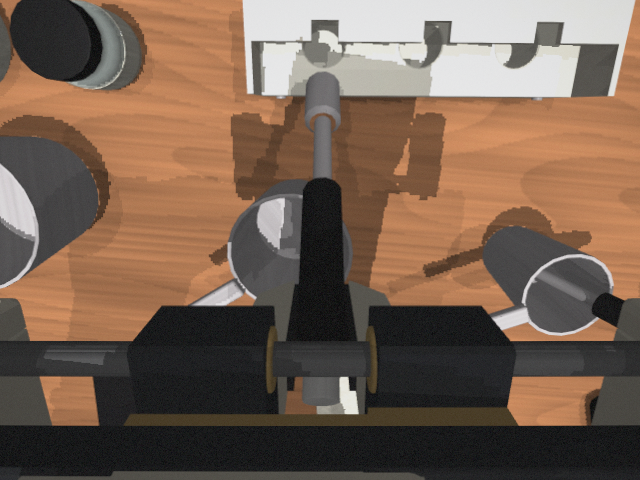

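Call:
arm_command(
  deltas=[
    {"xyz": [0.6,0.15,0],"turn": 0,"jaw": 240},
    {"xyz": [1.4,0.15,1.2],"turn": 0,"jaw": 240},
    {"xyz": [2.2,0.15,2.2],"turn": 0,"jaw": 240},
    {"xyz": [2.7,0.15,2.9],"turn": 0,"jaw": 240},
    {"xyz": [2.7,0.15,2.9],"turn": 0,"jaw": 240},
  ],
)

```text
clock: 9.48
position: [0.5765, 0.0799, 0.1372]
ee_rot: [3.128, 0.141, -0.023]
force: [-0.6, 0.5, -0.8]
width: 0.206
```

```bash
python3 plan.py w13 7 70 42.5
```

```text
rms 0.0004 foot rack mm [-2.8 69.9 58.9] axis rack [-0.588  0.008  0.809] lean x deg 36.0 lean y 0.6
t 9.4833 p [0.5765 0.0799 0.1372] F [-0.6  0.5 -0.8] tool z [-0.014 -0.011 -1.   ] jawaz -84.8 foot tool cm [9.9  0.09 7.68]
delta tool cm [ 1.01 -0.02  1.63]
```

View pics/w13.png

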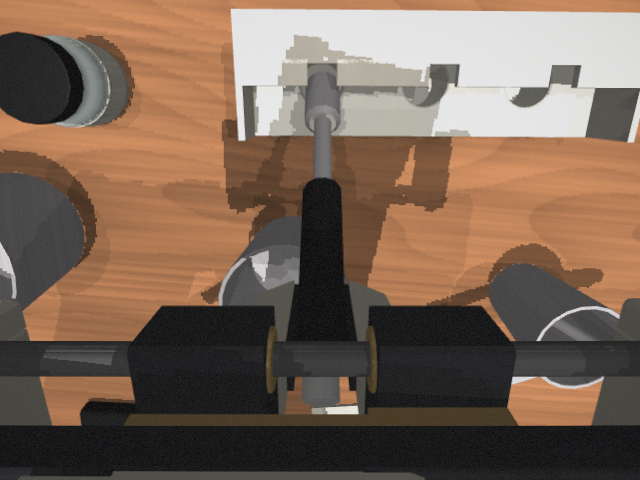

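Call:
arm_command(
  deltas=[
    {"xyz": [0.4,0,0.6],"turn": 0,"jaw": 240},
    {"xyz": [0.8,0,1.2],"turn": 0,"jaw": 240},
    {"xyz": [1.0,0,1.6],"turn": 0,"jaw": 240},
    {"xyz": [1.0,0,1.6],"turn": 0,"jaw": 240},
    {"xyz": [1.0,0,1.6],"turn": 0,"jaw": 240},
  ],
)

```text
clock: 9.95
position: [0.5857, 0.0803, 0.1214]
ee_rot: [3.128, 0.14, -0.024]
force: [-0.0, -0.0, -2.3]
width: 0.21
```

```bash
python3 plan.py w14 7 70 42.5
```

```text
rms 0.0005 foot rack mm [ 6.5 69.4 42.7] axis rack [-0.587  0.009  0.81 ] lean x deg 35.9 lean y 0.6
t 9.95 p [0.5857 0.0803 0.1214] F [-0.  -0.  -2.3] tool z [-0.015 -0.011 -1.   ] jawaz -84.9 foot tool cm [9.91 0.09 7.72]
delta tool cm [ 0.05 -0.06  0.02]
```

Now straighten: move the grip forward and slightly up with a lighter grip, part way first.

Call:
arm_command(
  deltas=[
    {"xyz": [0.6,0,-0.1],"turn": 0,"jaw": 240},
    {"xyz": [1.2,0,-0.3],"turn": 0,"jaw": 240},
    {"xyz": [1.8,0,-0.4],"turn": 0,"jaw": 240},
    {"xyz": [2.3,0,-0.5],"turn": 0,"jaw": 240},
    {"xyz": [2.3,0,-0.5],"turn": 0,"jaw": 240},
  ],
  force=12,
)

```text
clock: 10.42
position: [0.6103, 0.0825, 0.1266]
ee_rot: [3.128, 0.14, -0.021]
force: [0.0, -0.5, -0.8]
width: 0.215
```

```bash
python3 plan.py w15
```

```text
rms 0.0004 foot rack mm [ 6.2 70.1 33.7] axis rack [-0.44   0.006  0.898] lean x deg 26.1 lean y 0.4
t 10.4167 p [0.6103 0.0825 0.1266] F [ 0.  -0.5 -0.8] tool z [-0.013 -0.011 -1.   ] jawaz -84.9 foot tool cm [7.42 0.   9.18]
```

View pics/w15.png

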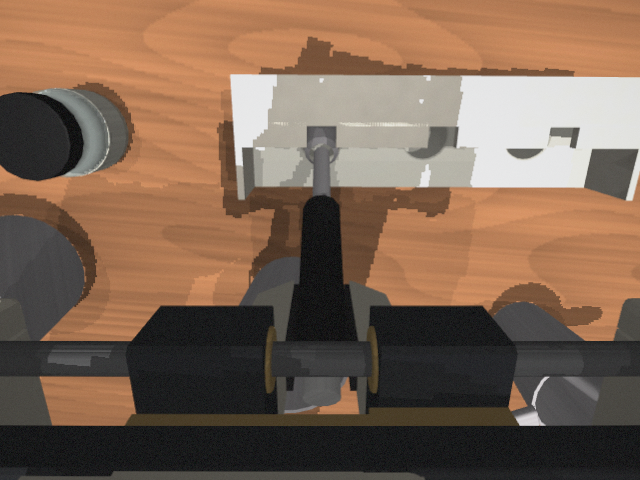

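Call:
arm_command(
  deltas=[
    {"xyz": [1.0,0,-0.1],"turn": 0,"jaw": 240},
    {"xyz": [2.0,0,-0.2],"turn": 0,"jaw": 240},
    {"xyz": [3.0,0,-0.3],"turn": 0,"jaw": 240},
    {"xyz": [4.0,0,-0.4],"turn": 0,"jaw": 240},
    {"xyz": [4.0,0,-0.4],"turn": 0,"jaw": 240},
  ],
)

```text
clock: 10.88
position: [0.6509, 0.0861, 0.1297]
ee_rot: [3.127, 0.14, -0.02]
force: [-1.6, -0.1, -1.9]
width: 0.218
```

```bash
python3 plan.py w16
```

```text
rms 0.0003 foot rack mm [ 4.6 69.8 24.1] axis rack [-0.187  0.009  0.982] lean x deg 10.8 lean y 0.5
t 10.8833 p [0.6509 0.0861 0.1297] F [-1.6 -0.1 -1.9] tool z [-0.012 -0.012 -1.   ] jawaz -84.9 foot tool cm [ 3.2   0.01 10.52]
```

Call:
arm_command(
  deltas=[
    {"xyz": [1.0,0,0],"turn": 0,"jaw": 240},
    {"xyz": [2.0,0,0],"turn": 0,"jaw": 240},
    {"xyz": [3.1,0,0],"turn": 0,"jaw": 240},
    {"xyz": [3.1,0,0],"turn": 0,"jaw": 240},
    {"xyz": [3.1,0,0],"turn": 0,"jaw": 240},
  ],
)

```text
clock: 11.35
position: [0.6805, 0.0884, 0.1288]
ee_rot: [3.127, 0.14, -0.022]
force: [-1.1, 0.6, -0.2]
width: 0.211
```

```bash
python3 plan.py w17
```

```text
rms 0.0002 foot rack mm [ 0.9 69.3 20.8] axis rack [0.015 0.012 1.   ] lean x deg -0.8 lean y 0.7
t 11.35 p [0.6805 0.0884 0.1288] F [-1.1  0.6 -0.2] tool z [-0.013 -0.012 -1.   ] jawaz -84.9 foot tool cm [-0.12  0.02 10.8 ]
```

View pics/w17.png

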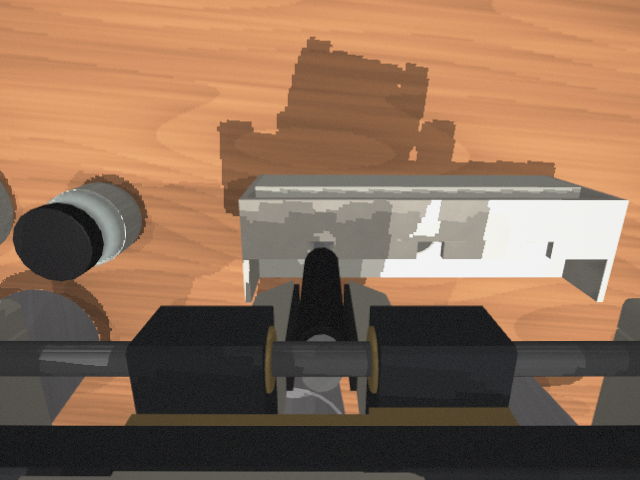

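Call:
arm_command(
  deltas=[
    {"xyz": [-0.1,0,0.5],"turn": 0,"jaw": 240},
    {"xyz": [-0.1,0,1.0],"turn": 0,"jaw": 240},
    {"xyz": [-0.1,0,1.3],"turn": 0,"jaw": 240},
    {"xyz": [-0.1,0,1.4],"turn": 0,"jaw": 240},
    {"xyz": [-0.1,0,1.4],"turn": 0,"jaw": 240},
  ],
  force=5,
)

```text
clock: 11.82
position: [0.6793, 0.0881, 0.1153]
ee_rot: [3.127, 0.139, -0.02]
force: [-1.8, -0.8, 2.5]
width: 0.213
```

```bash
python3 plan.py w18
```

```text
Traceback (most recent call last):
  File "plan.py", line 14, in <module>
    s=observe(); d=snap('wrist',sys.argv[1]); a,v,rm,foot=handle(d,s)
                                                          ~~~~~~^^^^^
  File "plan.py", line 11, in handle
    P=C[m]; a,v,rm=cyl(P); t=(P-a)@v; h0=np.percentile(t,0.5)-0.0012
                   ~~~^^^
  File "meas.py", line 6, in cyl
    c=P.mean(0); v=np.linalg.svd(P-c,full_matrices=False)[2][0]; v=v*np.sign(v[2])
                   ~~~~~~~~~~~~~^^^^^^^^^^^^^^^^^^^^^^^^^
numpy.linalg.LinAlgError: SVD did not converge
```

```bash
sed -i 's/P=C\[m\]; a,v,rm=cyl(P); t=(P-a)@v; h0/P=C[m]; P=P[np.isfinite(P).all(1)]; a,v,rm=cyl(P); t=(P-a)@v; h0/' plan.py; python3 plan.py w18
```

```text
rms 0.1189 foot rack mm [ 33.7 416.   20.5] axis rack [ 0.008 -0.992  0.123] lean x deg -3.7 lean y -82.9
t 11.8667 p [0.6793 0.0881 0.1153] F [0.2 0.6 3.7] tool z [-0.012 -0.012 -1.   ] jawaz -84.9 foot tool cm [  3.5  -34.63   9.08]
```

View pics/w18.png

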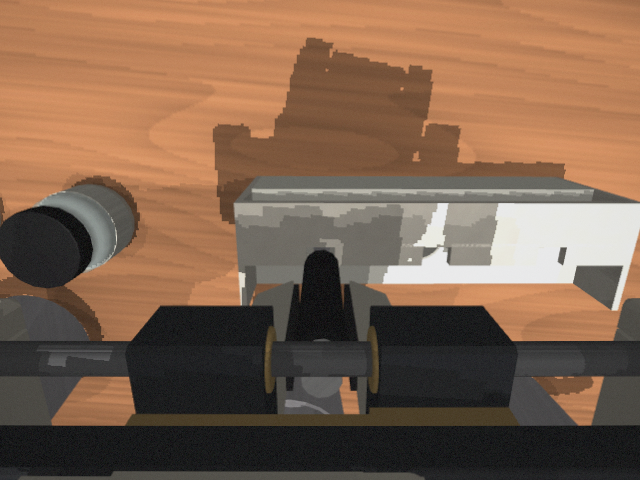

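Call:
arm_command(
  deltas=[
    {"xyz": [0,0,0],"turn": 0,"jaw": 195},
    {"xyz": [0,0,0],"turn": 0,"jaw": 190},
    {"xyz": [0,0,0],"turn": 0,"jaw": 180},
    {"xyz": [0,0,0],"turn": 0,"jaw": 170},
    {"xyz": [0,0,0],"turn": 0,"jaw": 150},
  ],
  force=20,
)

```text
clock: 12.33
position: [0.6791, 0.0882, 0.1151]
ee_rot: [3.127, 0.14, -0.021]
force: [-0.3, -0.1, -0.3]
width: 0.362
```

Call:
arm_command(
  deltas=[
    {"xyz": [0,0,0],"turn": 0,"jaw": 150},
    {"xyz": [0,0,-3],"turn": 0,"jaw": 150},
    {"xyz": [0,0,-7],"turn": 0,"jaw": 150},
    {"xyz": [0,0,-10],"turn": 0,"jaw": 150},
    {"xyz": [0,0,-12],"turn": 0,"jaw": 150},
  ],
)

```text
clock: 12.75
position: [0.6817, 0.0891, 0.2387]
ee_rot: [3.127, 0.139, -0.015]
force: [0.9, 0.3, -0.4]
width: 0.41
```

```bash
python3 go.py
python3 - <<'E'
from h import *
snap('wrist','w19');d=snap('side','s19');snap('top','t19')
f=d['frame'][:,:,::-1]; cv2.imwrite('pics/s19z.png',cv2.resize(f[80:340,200:420],(508,600),interpolation=cv2.INTER_CUBIC))
E
```

```text
t 12.75 p [0.6817 0.0891 0.2387] jawaz -84.9 F [ 0.9  0.3 -0.4] w 0.41 q7 -1.38
```

View pics/s19z.png

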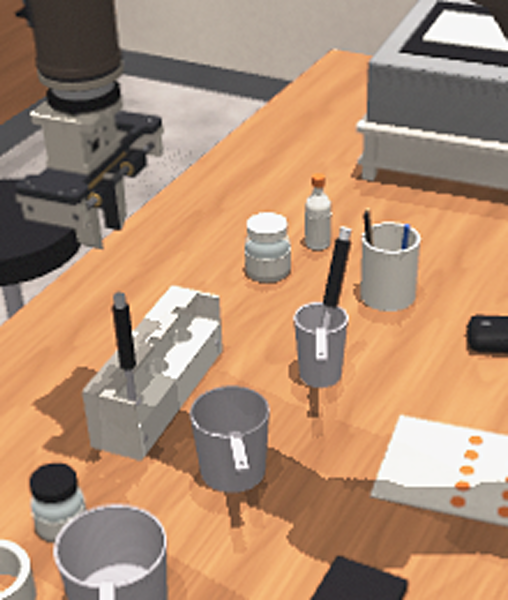

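View pics/w19.png

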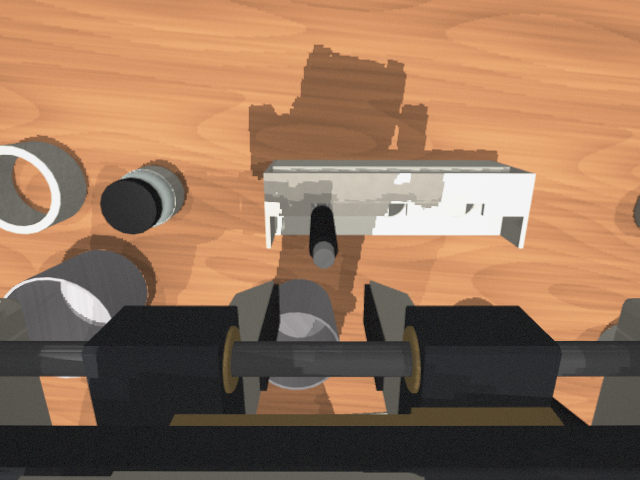

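```bash
python3 - <<'E'
import meas; from meas import *; import rk
d=load('t19');C=cloud(d); meas.CAM=d['cam_to_world'][:3,3]
a,v,t=wand(d,(0.45,0.6,-0.19,-0.11),C,0.1)
d=load('s19');C=cloud(d);meas.CAM=d['cam_to_world'][:3,3]
try: a,v,t=wand(d,(0.63,0.72,0.05,0.12),C,0.11)
except Exception as e: print(e)
Q=rk.w2r(C); m=(abs(Q[...,0])<.02)&(abs(Q[...,1]-.07)<.02)&(Q[...,2]>.1)&(Q[...,2]<.23); P=Q[m]; print(P[:,2].max(),np.median(P,0))
d=load('w19');C=cloud(d);meas.CAM=d['cam_to_world'][:3,3];C[285:]=np.nan
Q=rk.w2r(C); m=(abs(Q[...,0])<.03)&(abs(Q[...,1]-.07)<.03)&(Q[...,2]>.11)&(Q[...,2]<.23); P=Q[m]; print(len(P),P[:,2].max());
cap=P[P[:,2]>.2]; print('cap',np.median(cap,0))
m&=d['frame'].max(2)<75; a,v,r=cyl(C[cv2.erode(m.astype(np.uint8),np.ones((3,3)))>0]); print(rk.w2r(a),v,r)
E
python3 go.py 0.5096 -0.1654 0.22 -4.2
```

```text
n 145 rms 0.001358590022955754 axis [-0.0266 -0.3784  0.9252] tilt 22.295335612959537 az -94.0219860872969 ends [ 0.5111 -0.1392  0.1021] [ 0.5087 -0.1727  0.184 ] len 0.08858709238821136
n 1064 rms 0.008502916291614917 axis [-0.0546  0.0402  0.9977] tilt 3.8888429866270724 az 143.66486147614586 ends [0.676  0.0818 0.1109] [0.6442 0.1052 0.6923] len 0.5827272404299202
0.2038278565962418 [-0.006   0.0753  0.1544]
1409 0.20390067711681686
cap [-0.0003  0.0691  0.2021]
[-0.0013  0.0692  0.1622] [-0.0134  0.0012  0.9999] 0.0006974709979112248
t 12.9 p [0.6817 0.0894 0.2369] jawaz -84.9 F [-0.4  0.1  0.2] w 0.41 q7 -1.38
xyz cm [-19.39  23.82   2.14]
turn -80.68
```

Call:
arm_command(
  deltas=[
    {"xyz": [-9.7,12,0],"turn": -35,"jaw": 140},
    {"xyz": [-9.7,12,0],"turn": -35,"jaw": 140},
    {"xyz": [-9.7,12,0],"turn": -35,"jaw": 140},
    {"xyz": [-9.7,12,0],"turn": -35,"jaw": 140},
    {"xyz": [-9.7,12,0],"turn": -35,"jaw": 140},
  ],
)

```text
clock: 13.32
position: [0.5915, -0.0463, 0.239]
ee_rot: [2.944, 1.071, -0.024]
force: [0.1, -0.3, 0.4]
width: 0.451
```

```bash
python3 go.py 0.5096 -0.1654 0.22 -4.2
```

```text
t 13.32 p [ 0.5915 -0.0463  0.239 ] jawaz -50.0 F [ 0.1 -0.3  0.4] w 0.451 q7 -0.67
xyz cm [-13.89   3.86   2.15]
turn -45.83
```

Call:
arm_command(
  deltas=[
    {"xyz": [-14,3.9,0],"turn": -35,"jaw": 140},
    {"xyz": [-14,3.9,0],"turn": -35,"jaw": 140},
    {"xyz": [-14,3.9,0],"turn": -35,"jaw": 140},
    {"xyz": [-14,3.9,0],"turn": -35,"jaw": 140},
    {"xyz": [-14,3.9,0],"turn": -35,"jaw": 140},
  ],
)

```text
clock: 13.73
position: [0.5044, -0.1726, 0.2411]
ee_rot: [2.493, 1.907, -0.032]
force: [-0.2, 0.2, 0.1]
width: 0.45
```

Call:
arm_command(
  deltas=[
    {"xyz": [0,0,0],"turn": -6,"jaw": 140},
    {"xyz": [0,0,0],"turn": -11,"jaw": 140},
    {"xyz": [0,0,0],"turn": -11,"jaw": 140},
    {"xyz": [0,0,0],"turn": -11,"jaw": 140},
    {"xyz": [0,0,0],"turn": -11,"jaw": 140},
  ],
)

```text
clock: 14.15
position: [0.5042, -0.1722, 0.2404]
ee_rot: [2.303, 2.136, -0.033]
force: [-1.0, -0.0, -0.2]
width: 0.453
```

```bash
python3 go.py 0.5096 -0.1654 0.109 -4.2
python3 - <<'E'
import meas; from meas import *
d=snap('wrist','w20'); C=cloud(d); meas.CAM=d['cam_to_world'][:3,3]; C[295:]=np.nan
m=(C[...,0]>.47)&(C[...,0]<.55)&(C[...,1]<-.1)&(C[...,1]>-.2)&(C[...,2]>.1)&(C[...,2]<.19)&(d['frame'].max(2)<75)
P=C[cv2.erode(m.astype(np.uint8),np.ones((3,3)))>0]; a,v,r=cyl(P); t=(P-a)@v; print(len(P),v,r,'ends',a+v*t.min(),a+v*t.max(), 'at z .166', a+v*((.166-a[2])/v[2]))
E
```

```text
t 14.15 p [ 0.5042 -0.1722  0.2404] jawaz -4.3 F [-1.  -0.  -0.2] w 0.453 q7 0.28
xyz cm [ 0.92  0.68 13.12]
turn -0.12
1506 [-0.0284 -0.3859  0.9221] 0.000537358993696985 ends [ 0.5122 -0.1373  0.0998] [ 0.5097 -0.1704  0.1789] at z .166 [ 0.5101 -0.165   0.166 ]
```

View pics/w20.png

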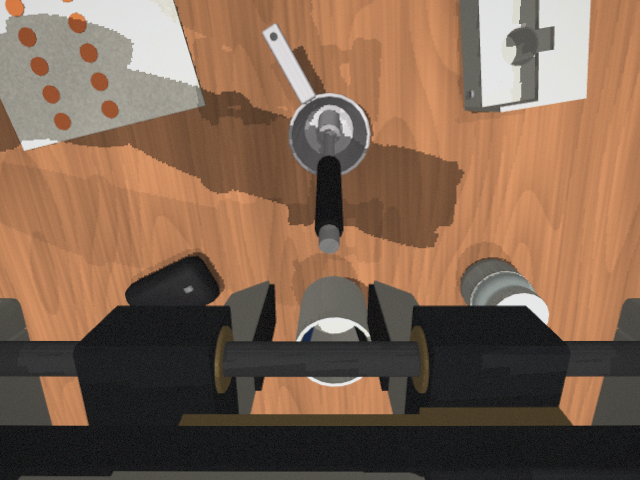

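Call:
arm_command(
  deltas=[
    {"xyz": [0.95,0.7,3.5],"turn": 0,"jaw": 140},
    {"xyz": [0.95,0.7,7],"turn": 0,"jaw": 140},
    {"xyz": [0.95,0.7,10.5],"turn": 0,"jaw": 140},
    {"xyz": [0.95,0.7,13.1],"turn": 0,"jaw": 140},
    {"xyz": [0.95,0.7,13.1],"turn": 0,"jaw": 140},
  ],
)

```text
clock: 14.62
position: [0.5065, -0.1636, 0.1045]
ee_rot: [-2.299, -2.132, 0.041]
force: [-1.3, 0.3, 0.2]
width: 0.452
```

Call:
arm_command(
  deltas=[
    {"xyz": [0,0,0],"turn": 0,"jaw": 240},
    {"xyz": [0,0,0],"turn": 0,"jaw": 240},
    {"xyz": [0,0,0],"turn": 0,"jaw": 240},
    {"xyz": [0,0,0],"turn": 0,"jaw": 240},
    {"xyz": [0,0,0],"turn": 0,"jaw": 240},
  ],
  force=40,
)

```text
clock: 15.03
position: [0.5076, -0.164, 0.1059]
ee_rot: [-2.301, -2.133, 0.039]
force: [-0.1, -1.5, 2.7]
width: 0.212
```

```bash
python3 go.py 0.51 -0.165 0.109 -4.2
```

```text
t 15.03 p [ 0.5076 -0.164   0.1059] jawaz -4.3 F [-0.1 -1.5  2.7] w 0.212 q7 0.34
xyz cm [-0.09  0.24 -0.31]
turn -0.13
```

Gripped (0.212). Lift.

Call:
arm_command(
  deltas=[
    {"xyz": [0,0,0],"turn": 0,"jaw": 240},
    {"xyz": [0,0,-2],"turn": 0,"jaw": 240},
    {"xyz": [0,0,-5],"turn": 0,"jaw": 240},
    {"xyz": [0,0,-8],"turn": 0,"jaw": 240},
    {"xyz": [0,0,-11],"turn": 0,"jaw": 240},
  ],
)

```text
clock: 15.45
position: [0.5095, -0.1625, 0.2175]
ee_rot: [-2.301, -2.133, 0.039]
force: [1.0, 1.2, -1.5]
width: 0.212
```

Call:
arm_command(
  deltas=[
    {"xyz": [0,0,-2],"turn": 0,"jaw": 240},
    {"xyz": [0,0,-3],"turn": 0,"jaw": 240},
    {"xyz": [0,0,-4],"turn": 0,"jaw": 240},
    {"xyz": [0,0,-4],"turn": 0,"jaw": 240},
    {"xyz": [0,0,-4],"turn": 0,"jaw": 240},
  ],
)

```text
clock: 15.87
position: [0.5101, -0.1617, 0.2567]
ee_rot: [-2.3, -2.132, 0.04]
force: [-0.1, -0.3, -1.2]
width: 0.212
```

```bash
python3 plan.py w21; python3 go.py 0.555 -0.17 0.235 -85.3
```

```text
rms 0.0004 foot rack mm [-176.7 -103.2  164.2] axis rack [-0.049 -0.379  0.924] lean x deg 3.0 lean y -22.3
t 15.8667 p [ 0.5101 -0.1617  0.2567] F [-0.1 -0.3 -1.2] tool z [-0.022 -0.014 -1.   ] jawaz -4.3 foot tool cm [6.37 0.21 9.16]
t 15.92 p [ 0.5097 -0.1617  0.2562] jawaz -4.3 F [-0.6  0.6 -1.2] w 0.209 q7 0.25
xyz cm [-0.46  4.62  2.03]
turn 80.95
```

View pics/w21.png

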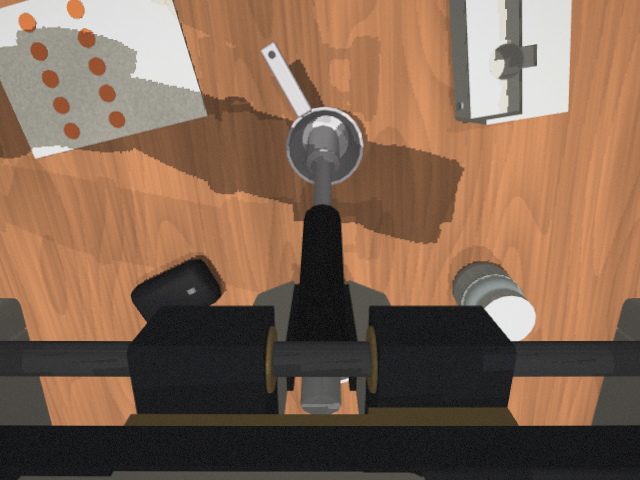

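Call:
arm_command(
  deltas=[
    {"xyz": [0,1,0],"turn": 6,"jaw": 240},
    {"xyz": [-0.2,2,0],"turn": 12,"jaw": 240},
    {"xyz": [-0.4,3,0],"turn": 18,"jaw": 240},
    {"xyz": [-0.5,4,0],"turn": 24,"jaw": 240},
    {"xyz": [-0.5,4.6,0],"turn": 30,"jaw": 240},
  ],
)

```text
clock: 16.33
position: [0.5553, -0.1702, 0.2535]
ee_rot: [2.781, 1.459, -0.045]
force: [-0.6, -0.2, -0.8]
width: 0.211
```

Call:
arm_command(
  deltas=[
    {"xyz": [0,0,0],"turn": 6,"jaw": 240},
    {"xyz": [0,0,0],"turn": 12,"jaw": 240},
    {"xyz": [0,0,0],"turn": 18,"jaw": 240},
    {"xyz": [0,0,0],"turn": 24,"jaw": 240},
    {"xyz": [0,0,0],"turn": 30,"jaw": 240},
  ],
)

```text
clock: 16.75
position: [0.5545, -0.1699, 0.2518]
ee_rot: [3.06, 0.68, -0.048]
force: [0.2, -0.1, -0.5]
width: 0.208
```

Call:
arm_command(
  deltas=[
    {"xyz": [0,0,0],"turn": 6,"jaw": 240},
    {"xyz": [0,0,0],"turn": 12,"jaw": 240},
    {"xyz": [0,0,0],"turn": 18,"jaw": 240},
    {"xyz": [0,0,0],"turn": 21,"jaw": 240},
    {"xyz": [0,0,0],"turn": 21,"jaw": 240},
  ],
)

```text
clock: 17.17
position: [0.5537, -0.1696, 0.2501]
ee_rot: [3.127, 0.106, -0.049]
force: [0.2, -0.4, -0.5]
width: 0.207
```

```bash
python3 plan.py w22 -60 -185 15; python3 -c "
from rk import *
print(w2r([.62,-.17,0]))"
```

```text
rms 0.0004 foot rack mm [ -82.5 -179.3  155.9] axis rack [-0.366  0.024  0.93 ] lean x deg 21.5 lean y 1.5
t 17.1667 p [ 0.5537 -0.1696  0.2501] F [ 0.2 -0.4 -0.5] tool z [-0.031 -0.014 -0.999] jawaz -86.1 foot tool cm [6.43 0.12 9.22]
delta tool cm [ 2.71  0.37 14.02]
[-0.07776936 -0.18193949  0.        ]
```

View pics/w22.png

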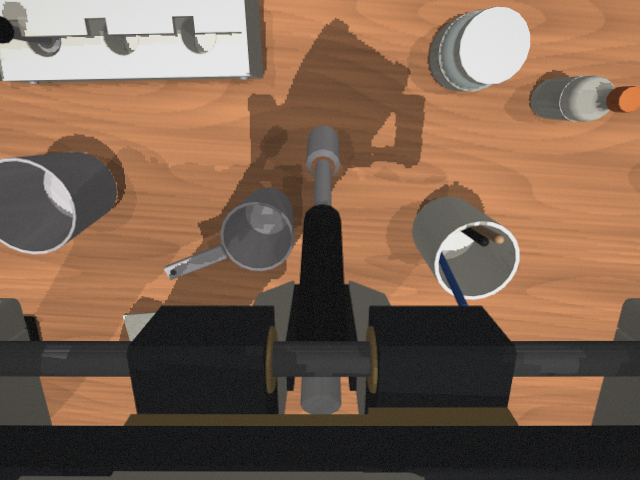

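Call:
arm_command(
  deltas=[
    {"xyz": [0.3,0,3],"turn": 0,"jaw": 240},
    {"xyz": [0.3,0,7],"turn": 0,"jaw": 240},
    {"xyz": [0.3,0,11],"turn": 0,"jaw": 240},
    {"xyz": [0.3,0,14],"turn": 0,"jaw": 240},
    {"xyz": [0.3,0,14],"turn": 0,"jaw": 240},
  ],
)

```text
clock: 17.63
position: [0.5479, -0.1695, 0.1042]
ee_rot: [3.129, 0.116, -0.065]
force: [-1.8, 0.8, -1.2]
width: 0.213
```

```bash
python3 plan.py w23 -80 -180 3
```

```text
rms 0.0004 foot rack mm [ -89.5 -178.1    9.6] axis rack [-0.356  0.019  0.934] lean x deg 20.8 lean y 1.2
t 17.6333 p [ 0.5479 -0.1695  0.1042] F [-1.8  0.8 -1.2] tool z [-0.041 -0.012 -0.999] jawaz -85.8 foot tool cm [6.4  0.12 9.2 ]
delta tool cm [0.97 0.18 0.62]
```

Call:
arm_command(
  deltas=[
    {"xyz": [0,0,0.7],"turn": 0,"jaw": 240},
    {"xyz": [-0.7,0,1.1],"turn": 0,"jaw": 240},
    {"xyz": [-1.4,0,1.5],"turn": 0,"jaw": 240},
    {"xyz": [-2.2,0,2.0],"turn": 0,"jaw": 240},
    {"xyz": [-2.9,0,2.4],"turn": 0,"jaw": 240},
  ],
  force=10,
)

```text
clock: 18.1
position: [0.5197, -0.1735, 0.0858]
ee_rot: [3.128, 0.114, -0.056]
force: [-0.6, 0.5, 3.6]
width: 0.217
```

```bash
python3 plan.py w24
```

```text
rms 0.0004 foot rack mm [ -93.9 -178.8    4. ] axis rack [-0.509  0.013  0.861] lean x deg 30.6 lean y 0.9
t 18.1 p [ 0.5197 -0.1735  0.0858] F [-0.6  0.5  3.6] tool z [-0.035 -0.013 -0.999] jawaz -85.8 foot tool cm [ 8.7  -0.01  7.87]
```

Call:
arm_command(
  deltas=[
    {"xyz": [-0.5,0,0.4],"turn": 0,"jaw": 240},
    {"xyz": [-0.9,0,0.75],"turn": 0,"jaw": 240},
    {"xyz": [-0.9,0,0.75],"turn": 0,"jaw": 240},
    {"xyz": [-0.9,0,0.75],"turn": 0,"jaw": 240},
    {"xyz": [-0.9,0,0.75],"turn": 0,"jaw": 240},
  ],
)

```text
clock: 18.57
position: [0.5077, -0.1745, 0.0781]
ee_rot: [3.129, 0.112, -0.061]
force: [-5.7, 1.3, 9.1]
width: 0.214
```

Call:
arm_command(
  deltas=[
    {"xyz": [0,0,0],"turn": 0,"jaw": 240},
    {"xyz": [0,0,0],"turn": 0,"jaw": 240},
    {"xyz": [0,0,0],"turn": 0,"jaw": 240},
    {"xyz": [0,0,-2],"turn": 0,"jaw": 240},
    {"xyz": [0,0,-4],"turn": 0,"jaw": 240},
  ],
  force=40,
)

```text
clock: 18.98
position: [0.5086, -0.1736, 0.1175]
ee_rot: [3.129, 0.112, -0.064]
force: [0.5, -0.3, -1.1]
width: 0.208
```

Call:
arm_command(
  deltas=[
    {"xyz": [0,0,-3],"turn": 0,"jaw": 240},
    {"xyz": [0,0,-6],"turn": 0,"jaw": 240},
    {"xyz": [0,0,-8],"turn": 0,"jaw": 240},
    {"xyz": [0,0,-8],"turn": 0,"jaw": 240},
    {"xyz": [0,0,-8],"turn": 0,"jaw": 240},
  ],
)

```text
clock: 19.4
position: [0.5128, -0.1725, 0.198]
ee_rot: [3.128, 0.113, -0.061]
force: [-0.6, 0.8, -1.3]
width: 0.21
```

```bash
python3 plan.py w25 -60 -70 110
```

```text
rms 0.0005 foot rack mm [ -88.8 -177.1  123.8] axis rack [-0.581  0.013  0.814] lean x deg 35.5 lean y 0.9
t 19.4 p [ 0.5128 -0.1725  0.198 ] F [-0.6  0.8 -1.3] tool z [-0.038 -0.012 -0.999] jawaz -85.8 foot tool cm [ 9.88 -0.01  7.03]
delta tool cm [  2.83 -10.75   1.17]
```

Call:
arm_command(
  deltas=[
    {"xyz": [1,-3,0],"turn": 0,"jaw": 240},
    {"xyz": [2,-6,0],"turn": 0,"jaw": 240},
    {"xyz": [2.8,-9,0.5],"turn": 0,"jaw": 240},
    {"xyz": [2.8,-10.7,1],"turn": 0,"jaw": 240},
    {"xyz": [2.8,-10.7,1],"turn": 0,"jaw": 240},
  ],
)

```text
clock: 19.87
position: [0.5306, -0.0579, 0.1819]
ee_rot: [3.13, 0.124, -0.072]
force: [-0.2, 0.5, -1.4]
width: 0.211
```

```bash
python3 plan.py w26 -28 -70 91
```

```text
rms 0.0005 foot rack mm [-62.3 -63.4 106.9] axis rack [-0.575  0.006  0.818] lean x deg 35.1 lean y 0.4
t 19.8667 p [ 0.5306 -0.0579  0.1819] F [-0.2  0.5 -1.4] tool z [-0.045 -0.01  -0.999] jawaz -85.5 foot tool cm [ 9.87 -0.02  7.06]
delta tool cm [3.5  0.64 1.43]
```

View pics/w26.png

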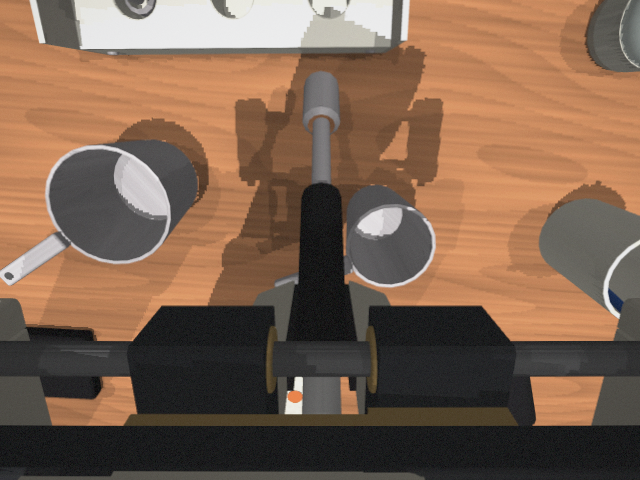

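Call:
arm_command(
  deltas=[
    {"xyz": [1.2,0.65,0.5],"turn": 0,"jaw": 240},
    {"xyz": [2.4,0.65,1],"turn": 0,"jaw": 240},
    {"xyz": [3.6,0.65,1.4],"turn": 0,"jaw": 240},
    {"xyz": [3.6,0.65,1.4],"turn": 0,"jaw": 240},
    {"xyz": [3.6,0.65,1.4],"turn": 0,"jaw": 240},
  ],
)

```text
clock: 20.33
position: [0.566, -0.0654, 0.1663]
ee_rot: [3.128, 0.118, -0.073]
force: [0.1, -0.0, -0.7]
width: 0.21
```

```bash
python3 plan.py w27 -3 -70 58
```

```text
rms 0.1422 foot rack mm [-106.3 -464.2  -47.3] axis rack [0.043 0.948 0.317] lean x deg -7.7 lean y 71.5
t 20.3333 p [ 0.566  -0.0654  0.1663] F [ 0.1 -0.  -0.7] tool z [-0.046 -0.012 -0.999] jawaz -85.7 foot tool cm [ 2.93 38.9  21.59]
delta tool cm [  9.56 -39.39 -11.34]
```

```bash
python3 - <<'E'
s=open('plan.py').read()
s=s.replace("m=l==l[rows[1]-30,320]","ll=l[core]; ll=ll[ll>0]; m=l==np.bincount(ll).argmax()")
open('plan.py','w').write(s)
E
python3 plan.py w28 -3 -70 58
```

```text
rms 0.0005 foot rack mm [-27.7 -74.6  91.6] axis rack [-0.575  0.012  0.818] lean x deg 35.1 lean y 0.8
t 20.3833 p [ 0.5658 -0.0654  0.1667] F [ 0.2  0.3 -0.3] tool z [-0.046 -0.012 -0.999] jawaz -85.7 foot tool cm [9.9  0.01 7.06]
delta tool cm [ 2.62 -0.5   3.24]
```

View pics/w28.png

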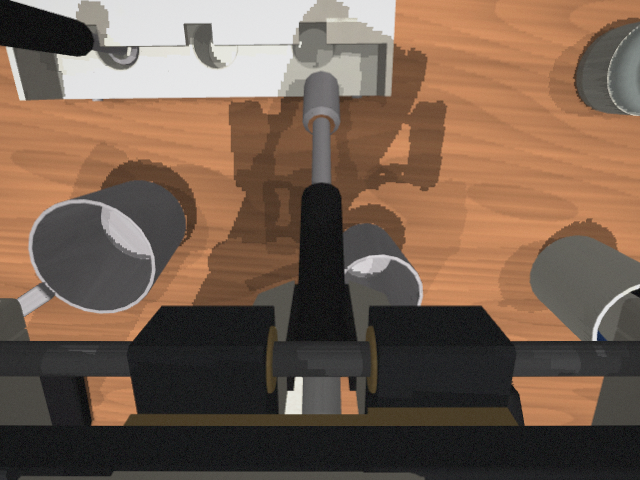

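Call:
arm_command(
  deltas=[
    {"xyz": [0.5,-0.5,0.5],"turn": 0,"jaw": 240},
    {"xyz": [1.4,-0.5,1.6],"turn": 0,"jaw": 240},
    {"xyz": [2.2,-0.5,2.6],"turn": 0,"jaw": 240},
    {"xyz": [2.6,-0.5,3.2],"turn": 0,"jaw": 240},
    {"xyz": [2.6,-0.5,3.2],"turn": 0,"jaw": 240},
  ],
)

```text
clock: 20.85
position: [0.5895, -0.0582, 0.1321]
ee_rot: [3.128, 0.119, -0.075]
force: [-0.3, 0.2, -2.2]
width: 0.209
```

```bash
python3 plan.py w29 7 -70 42
```

```text
rms 0.0005 foot rack mm [ -3.7 -69.   56.7] axis rack [-0.573  0.008  0.82 ] lean x deg 34.9 lean y 0.6
t 20.85 p [ 0.5895 -0.0582  0.1321] F [-0.3  0.2 -2.2] tool z [-0.047 -0.012 -0.999] jawaz -85.6 foot tool cm [ 9.88 -0.02  7.07]
delta tool cm [1.14 0.09 1.41]
```

Call:
arm_command(
  deltas=[
    {"xyz": [0.4,0.1,0.4],"turn": 0,"jaw": 240},
    {"xyz": [0.8,0.1,0.9],"turn": 0,"jaw": 240},
    {"xyz": [1.1,0.1,1.4],"turn": 0,"jaw": 240},
    {"xyz": [1.1,0.1,1.4],"turn": 0,"jaw": 240},
    {"xyz": [1.1,0.1,1.4],"turn": 0,"jaw": 240},
  ],
)

```text
clock: 21.32
position: [0.5996, -0.0591, 0.1181]
ee_rot: [3.128, 0.118, -0.075]
force: [-0.6, -0.5, -0.7]
width: 0.21
```

Call:
arm_command(
  deltas=[
    {"xyz": [0.6,0,-0.1],"turn": 0,"jaw": 240},
    {"xyz": [1.2,0,-0.3],"turn": 0,"jaw": 240},
    {"xyz": [1.8,0,-0.4],"turn": 0,"jaw": 240},
    {"xyz": [2.3,0,-0.6],"turn": 0,"jaw": 240},
    {"xyz": [2.3,0,-0.6],"turn": 0,"jaw": 240},
  ],
  force=12,
)

```text
clock: 21.73
position: [0.6243, -0.057, 0.1233]
ee_rot: [3.128, 0.119, -0.074]
force: [0.0, 1.2, -1.7]
width: 0.214
```

```bash
python3 plan.py w30
```

```text
rms 0.0004 foot rack mm [  6.5 -70.4  34.6] axis rack [-0.426  0.008  0.905] lean x deg 25.2 lean y 0.5
t 21.7333 p [ 0.6243 -0.057   0.1233] F [ 0.   1.2 -1.7] tool z [-0.047 -0.012 -0.999] jawaz -85.6 foot tool cm [ 7.49 -0.04  8.52]
```

Call:
arm_command(
  deltas=[
    {"xyz": [1.0,0,-0.1],"turn": 0,"jaw": 240},
    {"xyz": [2.0,0,-0.3],"turn": 0,"jaw": 240},
    {"xyz": [3.0,0,-0.4],"turn": 0,"jaw": 240},
    {"xyz": [3.8,0,-0.5],"turn": 0,"jaw": 240},
    {"xyz": [3.8,0,-0.5],"turn": 0,"jaw": 240},
  ],
)

```text
clock: 22.2
position: [0.663, -0.054, 0.1261]
ee_rot: [3.127, 0.12, -0.073]
force: [-0.3, 0.7, -1.1]
width: 0.218
```

```bash
python3 plan.py w31
```

```text
rms 0.0003 foot rack mm [  5.1 -71.2  25.7] axis rack [-0.184  0.013  0.983] lean x deg 10.6 lean y 0.7
t 22.2 p [ 0.663  -0.054   0.1261] F [-0.3  0.7 -1.1] tool z [-0.046 -0.013 -0.999] jawaz -85.6 foot tool cm [3.52 0.03 9.89]
```

Call:
arm_command(
  deltas=[
    {"xyz": [1.0,0,-0.05],"turn": 0,"jaw": 240},
    {"xyz": [2.0,0,-0.1],"turn": 0,"jaw": 240},
    {"xyz": [2.9,0,-0.1],"turn": 0,"jaw": 240},
    {"xyz": [2.9,0,-0.1],"turn": 0,"jaw": 240},
    {"xyz": [2.9,0,-0.1],"turn": 0,"jaw": 240},
  ],
)

```text
clock: 22.67
position: [0.6909, -0.0525, 0.1254]
ee_rot: [3.127, 0.119, -0.074]
force: [0.2, -0.1, -0.5]
width: 0.216
```

```bash
python3 plan.py w32
```

```text
rms 0.0003 foot rack mm [  1.8 -72.1  23.2] axis rack [0.007 0.014 1.   ] lean x deg -0.4 lean y 0.8
t 22.6667 p [ 0.6909 -0.0525  0.1254] F [ 0.2 -0.1 -0.5] tool z [-0.047 -0.013 -0.999] jawaz -85.6 foot tool cm [ 0.41  0.04 10.21]
```

Call:
arm_command(
  deltas=[
    {"xyz": [0,-0.1,0.6],"turn": 0,"jaw": 240},
    {"xyz": [0,-0.1,1.2],"turn": 0,"jaw": 240},
    {"xyz": [0,-0.1,1.6],"turn": 0,"jaw": 240},
    {"xyz": [0,-0.1,1.65],"turn": 0,"jaw": 240},
    {"xyz": [0,-0.1,1.65],"turn": 0,"jaw": 240},
  ],
  force=5,
)

```text
clock: 23.13
position: [0.6896, -0.0517, 0.1087]
ee_rot: [3.127, 0.119, -0.074]
force: [-1.1, 0.3, 0.0]
width: 0.217
```

```bash
python3 plan.py w33
```

```text
rms 0.0003 foot rack mm [  0.7 -70.8   9.6] axis rack [0.005 0.011 1.   ] lean x deg -0.3 lean y 0.6
t 23.1333 p [ 0.6896 -0.0517  0.1087] F [-1.1  0.3  0. ] tool z [-0.047 -0.013 -0.999] jawaz -85.6 foot tool cm [0.42 0.01 9.91]
```

Call:
arm_command(
  deltas=[
    {"xyz": [0,0,0.2],"turn": 0,"jaw": 240},
    {"xyz": [0,0,0.2],"turn": 0,"jaw": 240},
    {"xyz": [0,0,0.2],"turn": 0,"jaw": 190},
    {"xyz": [0,0,0.2],"turn": 0,"jaw": 180},
    {"xyz": [0,0,0.2],"turn": 0,"jaw": 165},
  ],
)

```text
clock: 23.6
position: [0.6892, -0.0516, 0.1065]
ee_rot: [3.127, 0.118, -0.075]
force: [-0.3, 0.8, -0.1]
width: 0.321
```

Call:
arm_command(
  deltas=[
    {"xyz": [0,0,0],"turn": 0,"jaw": 150},
    {"xyz": [0,0,0],"turn": 0,"jaw": 150},
    {"xyz": [0.1,0,-3],"turn": 0,"jaw": 150},
    {"xyz": [-0.3,0,-7],"turn": 0,"jaw": 150},
    {"xyz": [-0.4,0,-11],"turn": 0,"jaw": 150},
  ],
)

```text
clock: 24.02
position: [0.6893, -0.0505, 0.2168]
ee_rot: [3.127, 0.118, -0.079]
force: [1.5, -0.4, -0.0]
width: 0.415
```

```bash
python3 go.py
python3 - <<'E'
import meas; from meas import *; import rk
d=snap('wrist','w34');t=snap('top','t34')
for d,ys in ((d,(-.07,)),(t,(.07,-.07))):
  C=cloud(d);meas.CAM=d['cam_to_world'][:3,3]
  if ys==(-.07,): C[285:]=np.nan
  for y in ys:
    Q=rk.w2r(C); m=(abs(Q[...,0])<.03)&(abs(Q[...,1]-y)<.03)&(Q[...,2]>.11)&(Q[...,2]<.21); P=Q[m]
    if len(P)<10: continue
    m&=d['frame'].max(2)<75; a,v,r=cyl(C[m]); print(y,'ztop',P[:,2].max(),rk.w2r(a),v,r)
f=t['frame'][:,:,::-1]; cv2.imwrite('pics/t34z.png',cv2.resize(f[120:290,100:500],(800,340),interpolation=cv2.INTER_CUBIC))
E
```

```text
t 24.02 p [ 0.6893 -0.0505  0.2168] jawaz -85.7 F [ 1.5 -0.4 -0. ] w 0.415 q7 -1.18
-0.07 ztop 0.2037747256483829 [ 0.0006 -0.0706  0.1616] [-0.0168  0.0022  0.9999] 0.0008665320663264967
-0.07 ztop 0.20907868486318848 [ 0.0014 -0.0716  0.1592] [ 0.0265 -0.0018  0.9996] 0.0012075903205172745
```

View pics/w34.png

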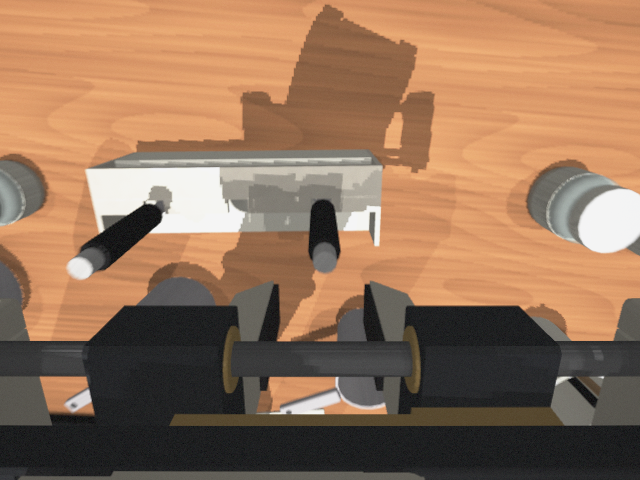

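View pics/t34z.png

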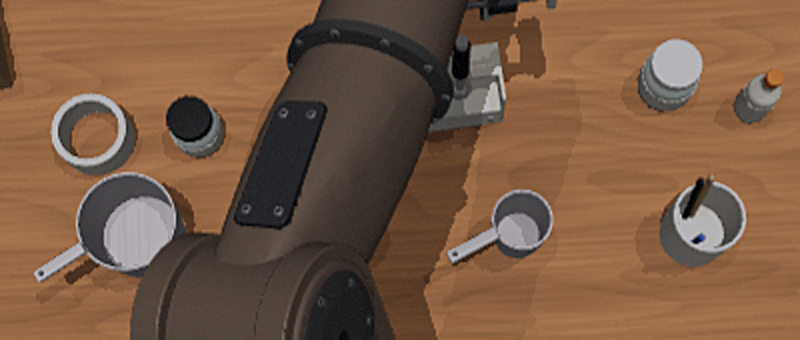

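```bash
cat > cups.py <<'E'
from h import *
from scipy.optimize import least_squares
np.set_printoptions(suppress=True,precision=4)
RO=dict(L=.057,M=.046,S=.035); RG=dict(L=.09,M=.08,S=.07); RE=dict(L=.117,M=.106,S=.095)
def cup(d,k,guess,zb=0.0):
    C=cloud(d); r=RO[k]; g=np.array(guess)
    Q=C[...,:2]-g; rho=np.hypot(Q[...,0],Q[...,1])
    gray=np.ptp(d['frame'].astype(int),axis=2)<35
    m=gray&(abs(C[...,2]-zb-.094)<.004)&(rho<r+.012)
    # exclude the handle wedge later through robust loss
    P=C[m]
    s=least_squares(lambda x:np.hypot(P[:,0]-x[0],P[:,1]-x[1])-(r-.0015),g,loss='soft_l1',f_scale=.0015)
    c=s.x; Q=C[...,:2]-c; rho=np.hypot(Q[...,0],Q[...,1])
    m=gray&(abs(C[...,2]-zb-.099)<.006)&(rho>r+.008)&(rho<RE[k]+.004)
    H=Q[m]; az=np.degrees(np.arctan2(H[:,1].mean(),H[:,0].mean())) if len(H) else None
    if az is not None:
        u=np.array([np.cos(np.radians(az)),np.sin(np.radians(az))]); near=H[H@u>0]
        w=near-near.mean(0); v=np.linalg.svd(w,full_matrices=False)[2][0]; v*=np.sign(v@u)
        print(k,'centre',c,'n',len(P),'rms',np.sqrt(np.mean(s.fun**2)).round(4),'haz',round(az,1),'pca',np.degrees(np.arctan2(v[1],v[0])).round(1),'nh',len(H),'zbar',np.median(C[m][:,2]).round(4),'grip',c+RG[k]*u)
    else: print(k,c,len(P))
    return c,az
E
python3 - <<'E'
from cups import *
d=load('top0')
cup(d,'L',(.535,.345)); cup(d,'M',(.53,.105)); cup(d,'S',(.51,-.085))
d=load('t34'); cup(d,'L',(.535,.345)); cup(d,'S',(.51,-.085))
for t in ('w28','w26','w22'):
    d=load(t); print(t)
    for k,g in (('M',(.53,.105)),('S',(.51,-.085))):
        try: cup(d,k,g)
        except Exception as e: print(k,e)
E
```

```text
L centre [0.5346 0.3348] n 225 rms 0.0034 haz 121.7 pca 121.7 nh 139 zbar 0.1007 grip [0.4873 0.4113]
M centre [0.528  0.0997] n 154 rms 0.0056 haz 127.1 pca 126.9 nh 135 zbar 0.1 grip [0.4798 0.1635]
S centre [ 0.5121 -0.1126] n 81 rms 0.0101 haz 115.7 pca 115.6 nh 127 zbar 0.1009 grip [ 0.4818 -0.0495]
L centre [0.5345 0.3346] n 202 rms 0.003 haz 121.7 pca 121.1 nh 135 zbar 0.101 grip [0.4873 0.4112]
S centre [ 0.5122 -0.1131] n 74 rms 0.0117 haz 115.4 pca 115.2 nh 125 zbar 0.1004 grip [ 0.4821 -0.0499]
w28
M centre [0.5296 0.0991] n 2009 rms 0.0012 haz 127.2 pca 157.9 nh 307 zbar 0.0999 grip [0.4812 0.1628]
S [ 0.5142 -0.113 ] 203
w26
M centre [0.5294 0.0991] n 1918 rms 0.0012 haz 126.8 pca 127.0 nh 1088 zbar 0.0999 grip [0.4815 0.1632]
S centre [ 0.5148 -0.1137] n 638 rms 0.0019 haz 112.1 pca 112.7 nh 192 zbar 0.0993 grip [ 0.4884 -0.0488]
w22
M [0.5294 0.0996] 816
S centre [ 0.5145 -0.1138] n 495 rms 0.0066 haz 115.1 pca 116.0 nh 768 zbar 0.0999 grip [ 0.4848 -0.0504]
```

```bash
python3 go.py 0.4785 0.1625 0.20 37
```

```text
t 24.12 p [ 0.6938 -0.052   0.2238] jawaz -85.7 F [ 0.5 -0.6 -0.3] w 0.409 q7 -1.18
xyz cm [-19.75 -23.05   2.86]
turn -122.66
```

Call:
arm_command(
  deltas=[
    {"xyz": [-14,-14,0],"turn": -35,"jaw": 150},
    {"xyz": [-14,-14,0],"turn": -35,"jaw": 150},
    {"xyz": [-14,-14,0],"turn": -35,"jaw": 150},
    {"xyz": [-14,-14,0],"turn": -35,"jaw": 150},
    {"xyz": [-14,-14,0],"turn": -35,"jaw": 150},
  ],
)

```text
clock: 24.53
position: [0.5409, 0.0798, 0.2273]
ee_rot: [-2.952, -1.07, 0.063]
force: [0.4, 0.5, 0.2]
width: 0.413
```

```bash
python3 go.py 0.4785 0.1625 0.20 37
```

```text
t 24.53 p [0.5409 0.0798 0.2273] jawaz -50.2 F [0.4 0.5 0.2] w 0.413 q7 -0.91
xyz cm [  0.61 -10.31   2.85]
turn -87.17
```

Call:
arm_command(
  deltas=[
    {"xyz": [0.3,-4,0],"turn": -35,"jaw": 150},
    {"xyz": [0.6,-8,0],"turn": -35,"jaw": 150},
    {"xyz": [0.6,-10.3,0],"turn": -35,"jaw": 150},
    {"xyz": [0.6,-10.3,0],"turn": -35,"jaw": 150},
    {"xyz": [0.6,-10.3,0],"turn": -35,"jaw": 150},
  ],
)

```text
clock: 24.95
position: [0.4783, 0.1648, 0.2286]
ee_rot: [-2.474, -1.914, 0.058]
force: [0.1, -0.2, 0.5]
width: 0.413
```

Call:
arm_command(
  deltas=[
    {"xyz": [0,0,0],"turn": -35,"jaw": 150},
    {"xyz": [0,0,0],"turn": -35,"jaw": 150},
    {"xyz": [0,0,0],"turn": -35,"jaw": 150},
    {"xyz": [0,0,0],"turn": -35,"jaw": 150},
    {"xyz": [0,0,0],"turn": -35,"jaw": 150},
  ],
)

```text
clock: 25.37
position: [0.4782, 0.1647, 0.2285]
ee_rot: [-1.77, -2.566, 0.049]
force: [-0.1, -0.3, -0.2]
width: 0.411
```

Call:
arm_command(
  deltas=[
    {"xyz": [0,0,0],"turn": -7,"jaw": 150},
    {"xyz": [0,0,0],"turn": -14,"jaw": 150},
    {"xyz": [0,0,0],"turn": -17,"jaw": 150},
    {"xyz": [0,0,0],"turn": -17,"jaw": 150},
    {"xyz": [0,0,0],"turn": -17,"jaw": 150},
  ],
)

```text
clock: 25.78
position: [0.4782, 0.1645, 0.2284]
ee_rot: [-1.373, -2.794, 0.042]
force: [-0.1, -0.1, 0.7]
width: 0.411
```

```bash
python3 go.py 0.4785 0.1625 0.15 37;python3 - <<'E'
from cups import *
d=snap('wrist','w35');t=snap('top','t35');st()
try: cup(d,'M',(.529,.099))
except Exception as e: print(e)
cup(t,'L',(.535,.335))
E
```

```text
t 25.78 p [0.4782 0.1645 0.2284] jawaz 37.7 F [-0.1 -0.1  0.7] w 0.411 q7 0.31
xyz cm [-0.28  0.19  7.84]
turn 0.66
{'clock': 25.8833, 'joints': [-0.6928, 0.2328, 0.3223, 1.786, -0.0823, 1.1749, 0.3134], 'dq': [-0.0018, 0.0004, -0.0006, -0.002, -0.0004, 0.0017, 0.0053], 'joint_efforts': [0.1286, -48.2991, 2.7614, -31.1198, -0.0507, 0.3043, 0.0181], 'position': [0.4782, 0.1646, 0.2285], 'ee_rot': [-1.3728, -2.7938, 0.0424], 'force': [-0.5937, 0.3217, -0.9755], 'ft_torque': [-0.0173, -0.0175, 0.0294], 'width': 0.4129}
[[-0.6108  0.7909 -0.0375]
 [ 0.7917  0.6108 -0.0119]
 [ 0.0135 -0.037  -0.9992]]
M centre [0.5292 0.1013] n 842 rms 0.0011 haz 126.9 pca 126.4 nh 955 zbar 0.1001 grip [0.4811 0.1652]
L centre [0.5351 0.334 ] n 119 rms 0.0018 haz 121.7 pca 121.6 nh 138 zbar 0.1005 grip [0.4877 0.4105]
```

View pics/w35.png

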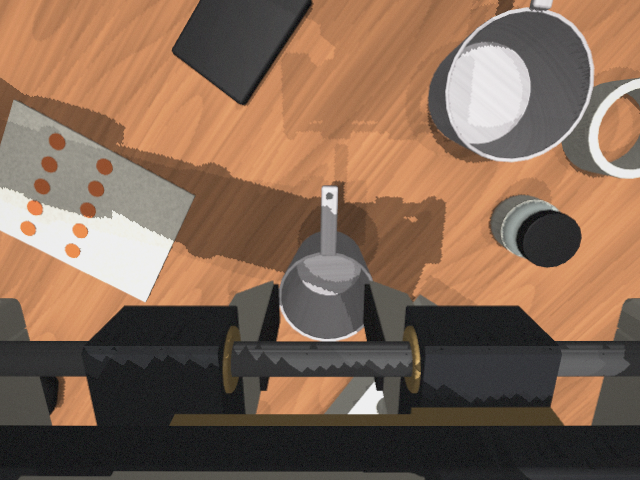

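```bash
python3 go.py 0.479 0.1645 0.09 37;python3 go.py 0.479 0.1645 0.043 37
```

```text
t 25.88 p [0.4782 0.1646 0.2285] jawaz 37.7 F [-0.6  0.3 -1. ] w 0.413 q7 0.31
xyz cm [-0.24  0.57 13.83]
turn 0.68
t 25.88 p [0.4782 0.1646 0.2285] jawaz 37.7 F [-0.6  0.3 -1. ] w 0.413 q7 0.31
xyz cm [-0.31  0.74 18.53]
turn 0.68
```

Call:
arm_command(
  deltas=[
    {"xyz": [-0.1,0.2,4],"turn": 0.7,"jaw": 150},
    {"xyz": [-0.2,0.3,8],"turn": 0.7,"jaw": 150},
    {"xyz": [-0.2,0.5,11.5],"turn": 0.7,"jaw": 150},
    {"xyz": [-0.25,0.57,13.8],"turn": 0.7,"jaw": 150},
    {"xyz": [-0.25,0.57,13.8],"turn": 0.7,"jaw": 150},
  ],
)

```text
clock: 26.3
position: [0.4759, 0.1632, 0.0862]
ee_rot: [-1.39, -2.781, 0.052]
force: [-0.8, -0.9, 0.2]
width: 0.41
```

```bash
python3 go.py 0.479 0.1645 0.043 37;python3 - <<'E'
from cups import *
d=snap('wrist','w36')
try: cup(d,'M',(.529,.099))
except Exception as e: print(e)
E
```

```text
t 26.3 p [0.4759 0.1632 0.0862] jawaz 36.9 F [-0.8 -0.9  0.2] w 0.41 q7 0.36
xyz cm [-0.15  0.52  4.3 ]
turn -0.09
M centre [0.5294 0.1022] n 94 rms 0.0006 haz 127.3 pca 126.6 nh 2590 zbar 0.1001 grip [0.4809 0.1658]
```

View pics/w36.png

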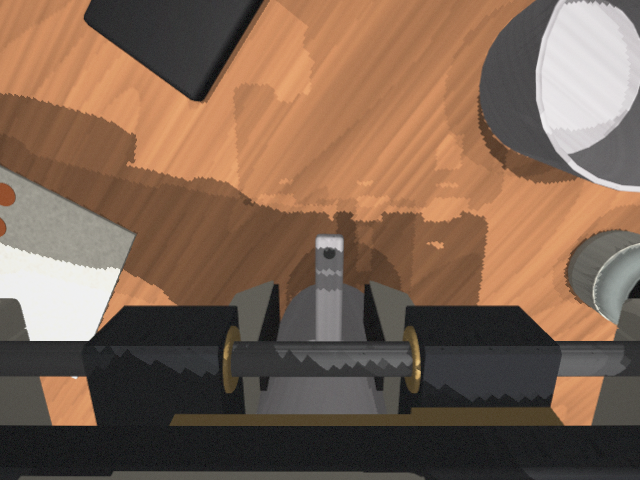

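Call:
arm_command(
  deltas=[
    {"xyz": [-0.15,0.5,1.5],"turn": 0,"jaw": 150},
    {"xyz": [-0.15,0.5,3],"turn": 0,"jaw": 150},
    {"xyz": [-0.15,0.5,4.2],"turn": 0,"jaw": 150},
    {"xyz": [-0.15,0.5,4.2],"turn": 0,"jaw": 150},
    {"xyz": [-0.15,0.5,4.2],"turn": 0,"jaw": 150},
  ],
)

```text
clock: 26.77
position: [0.4815, 0.1653, 0.0479]
ee_rot: [-1.392, -2.783, 0.047]
force: [0.6, 0.7, 1.6]
width: 0.412
```

Call:
arm_command(
  deltas=[
    {"xyz": [0,0,0],"turn": 0,"jaw": 250},
    {"xyz": [0,0,0],"turn": 0,"jaw": 250},
    {"xyz": [0,0,0],"turn": 0,"jaw": 250},
    {"xyz": [0,0,0],"turn": 0,"jaw": 250},
    {"xyz": [0,0,0],"turn": 0,"jaw": 250},
  ],
  force=60,
)

```text
clock: 27.18
position: [0.4818, 0.1655, 0.0485]
ee_rot: [-1.392, -2.783, 0.046]
force: [0.4, 0.5, 4.0]
width: 0.141
```

```bash
python3 go.py 0.479 0.1645 0.043 37;python3 - <<'E'
from cups import *
d=snap('wrist','w37')
d=snap('side','s37'); f=d['frame'][:,:,::-1]; cv2.imwrite('pics/s37z.png',cv2.resize(f[120:360,200:440],(600,600),interpolation=cv2.INTER_CUBIC))
E
```

```text
t 27.18 p [0.4818 0.1655 0.0485] jawaz 36.9 F [0.4 0.5 4. ] w 0.141 q7 0.39
xyz cm [ 0.08 -0.26  0.56]
turn -0.13
```

View pics/w37.png

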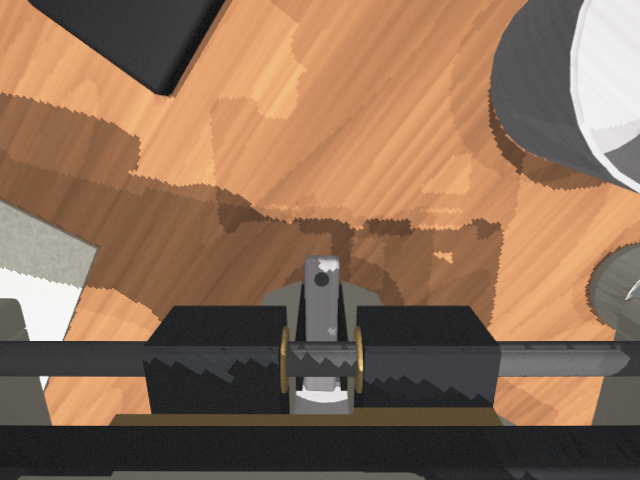

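View pics/s37z.png

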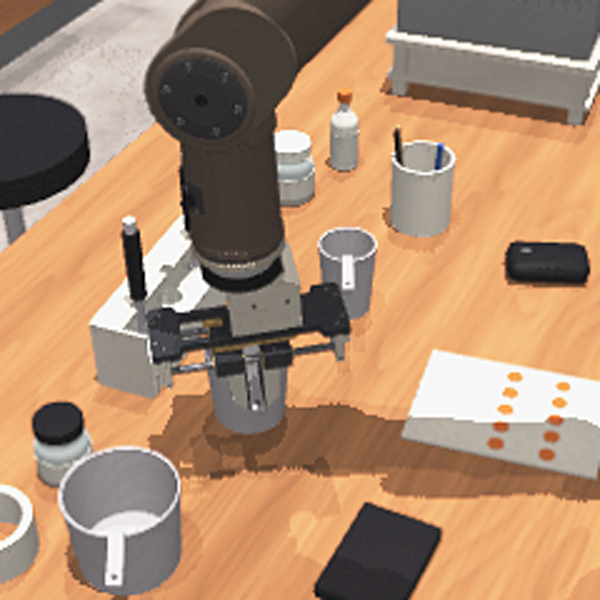

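Call:
arm_command(
  deltas=[
    {"xyz": [0,0,0],"turn": 0,"jaw": 250},
    {"xyz": [0,0,-1.5],"turn": 0,"jaw": 250},
    {"xyz": [0,0,-4],"turn": 0,"jaw": 250},
    {"xyz": [0,0,-7],"turn": 0,"jaw": 250},
    {"xyz": [0,0,-10],"turn": 0,"jaw": 250},
  ],
)

```text
clock: 27.7
position: [0.4849, 0.1664, 0.1488]
ee_rot: [-1.391, -2.782, 0.049]
force: [0.3, -0.3, -1.5]
width: 0.141
```

Call:
arm_command(
  deltas=[
    {"xyz": [0,0,-2],"turn": 0,"jaw": 250},
    {"xyz": [0,0,-4],"turn": 0,"jaw": 250},
    {"xyz": [0,0,-4.5],"turn": 0,"jaw": 250},
    {"xyz": [0,0,-4.5],"turn": 0,"jaw": 250},
    {"xyz": [0,0,-4.5],"turn": 0,"jaw": 250},
  ],
)

```text
clock: 28.12
position: [0.4862, 0.1669, 0.1927]
ee_rot: [-1.391, -2.781, 0.05]
force: [-0.8, -0.4, -1.1]
width: 0.138
```

```bash
python3 go.py 0.455 0.335 0.19 90;python3 - <<'E'
from cups import *
d=snap('wrist','w38');t=snap('top','t38')
d=snap('side','s38'); f=d['frame'][:,:,::-1]; cv2.imwrite('pics/s38z.png',cv2.resize(f[120:360,200:440],(600,600),interpolation=cv2.INTER_CUBIC))
cup(t,'L',(.535,.335))
E
```

```text
t 28.12 p [0.4862 0.1669 0.1927] jawaz 36.9 F [-0.8 -0.4 -1.1] w 0.138 q7 0.32
xyz cm [15.32  7.6   0.15]
turn -53.13
L centre [0.5346 0.3343] n 129 rms 0.0024 haz 121.8 pca 121.5 nh 134 zbar 0.1007 grip [0.4872 0.4108]
```

View pics/s38z.png

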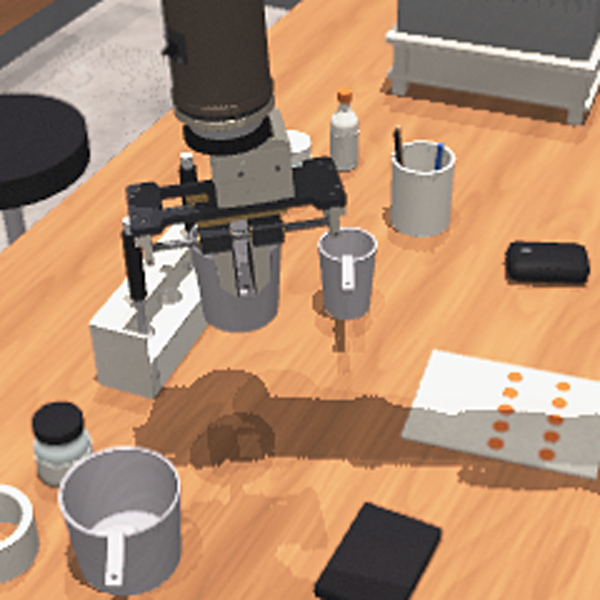

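View pics/t38.png

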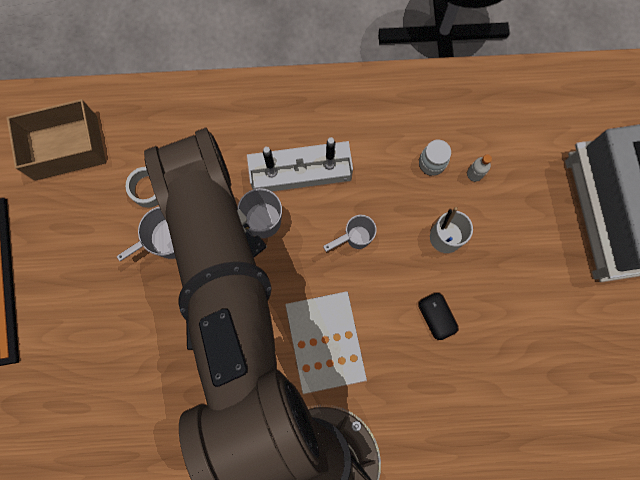

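Call:
arm_command(
  deltas=[
    {"xyz": [2,1,0],"turn": -6,"jaw": 250},
    {"xyz": [4,2,0],"turn": -12,"jaw": 250},
    {"xyz": [6,3,0],"turn": -18,"jaw": 250},
    {"xyz": [8,4,0],"turn": -24,"jaw": 250},
    {"xyz": [9,4.5,0],"turn": -28,"jaw": 250},
  ],
)

```text
clock: 28.68
position: [0.4662, 0.2685, 0.1901]
ee_rot: [-0.662, -3.028, 0.039]
force: [0.2, -0.3, -1.5]
width: 0.143
```

```bash
python3 go.py 0.455 0.3345 0.19 90
```

```text
t 28.68 p [0.4662 0.2685 0.1901] jawaz 65.4 F [ 0.2 -0.3 -1.5] w 0.143 q7 0.6
xyz cm [ 3.77  5.53 -0.04]
turn -24.63
```

Call:
arm_command(
  deltas=[
    {"xyz": [1,1.5,0],"turn": -6,"jaw": 250},
    {"xyz": [2,3,0],"turn": -12,"jaw": 250},
    {"xyz": [3,4.5,0],"turn": -18,"jaw": 250},
    {"xyz": [3.8,5.5,0],"turn": -24,"jaw": 250},
    {"xyz": [3.8,5.5,0],"turn": -24.5,"jaw": 250},
  ],
)

```text
clock: 29.1
position: [0.4527, 0.3373, 0.1883]
ee_rot: [0.01, -3.093, 0.024]
force: [-0.6, -0.0, -0.6]
width: 0.145
```

```bash
python3 go.py 0.455 0.3345 0.19 90;python3 - <<'E'
from cups import *
d=snap('wrist','w39');t=snap('top','t39')
d=snap('side','s39'); f=d['frame'][:,:,::-1]; cv2.imwrite('pics/s39z.png',cv2.resize(f[180:400,140:400],(709,600),interpolation=cv2.INTER_CUBIC))
try: cup(d,'L',(.535,.335))
except Exception as e: print(e)
E
```

```text
t 29.1 p [0.4527 0.3373 0.1883] jawaz 90.4 F [-0.6 -0.  -0.6] w 0.145 q7 0.9
xyz cm [-0.22 -0.29 -0.18]
turn 0.41
L centre [0.5351 0.3354] n 125 rms 0.0019 haz 121.4 pca 121.4 nh 135 zbar 0.1001 grip [0.4881 0.4122]
```

View pics/s39z.png

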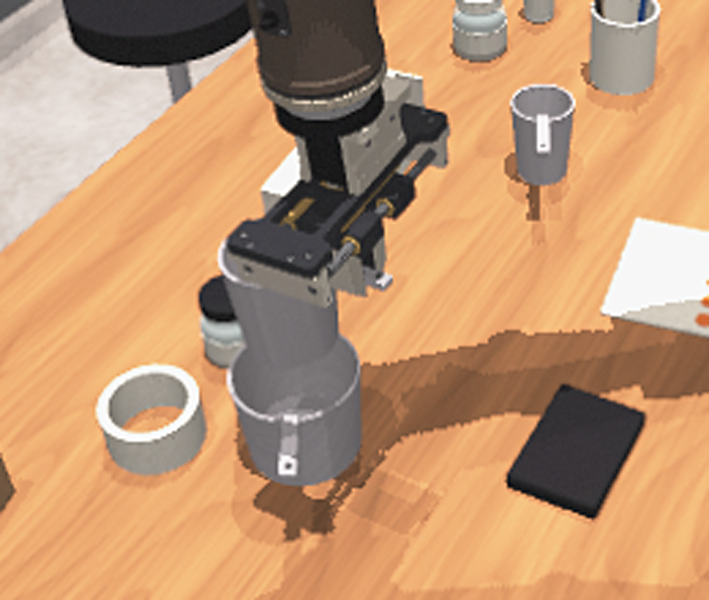

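View pics/t39.png

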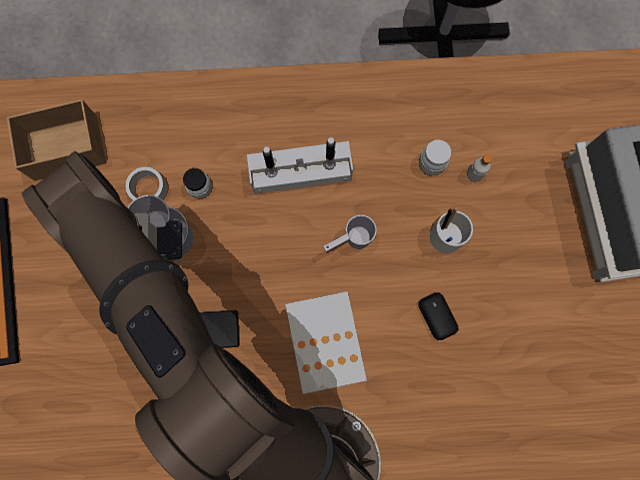

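Run:
```python
from cups import *
for tag in ('t39','s39'):
    d=load(tag); C=cloud(d); gray=np.ptp(d['frame'].astype(int),axis=2)<40
    m=gray&(C[...,0]>.45)&(C[...,0]<.62)&(C[...,1]>.26)&(C[...,1]<.42)&(C[...,2]>.12)&(C[...,2]<.27)
    P=C[m]; rad=np.hypot(P[:,0]-.534,P[:,1]-.3365)
    print(tag,len(P),'z pct',np.percentile(P[:,2],[1,5,50,95,99]))
    top=P[(P[:,2]>.205)&(rad>.03)&(rad<.06)]
    print(top[np.argsort(-top[:,2])][:25:4].round(3))
    # cone fit: wall outer radius grows 7mm over 94 mm; cylinder-ish axis fit with taper on the side view
    W=P[(P[:,2]>.15)&(P[:,2]<.225)&(rad>.025)&(rad<.06)&(P[:,0]>.50)]
    if tag=='s39' and len(W)>50:
        def f(x):
            v=np.array([x[2],x[3],1]);v/=np.linalg.norm(v); q=W-np.array([x[0],x[1],.188]); t=q@v
            return np.linalg.norm(q-t[:,None]*v,axis=1)-(.0425+t*7/94.)
        s=least_squares(f,[.534,.3365,0,0],loss='soft_l1',f_scale=.0015); print('cone centre at z.188',s.x,np.sqrt(np.mean(s.fun**2)),len(W))
```

```text
t39 840 z pct [0.14   0.1423 0.1821 0.2286 0.2313]
[[0.568 0.361 0.236]
 [0.552 0.292 0.232]
 [0.571 0.356 0.231]
 [0.566 0.3   0.231]
 [0.577 0.348 0.231]
 [0.538 0.29  0.23 ]
 [0.542 0.29  0.23 ]]
s39 1053 z pct [0.1369 0.142  0.184  0.239  0.2551]
[[0.552 0.374 0.231]
 [0.558 0.373 0.23 ]
 [0.523 0.376 0.23 ]
 [0.544 0.375 0.229]
 [0.537 0.378 0.229]
 [0.533 0.376 0.229]
 [0.577 0.348 0.228]]
cone centre at z.188 [ 0.5341  0.3334  0.0168 -0.0277] 0.001204002635164766 590
```

```bash
python3 go.py 0.4535 0.338 0.10; python3 go.py 0.4535 0.338 0.062
```

```text
t 29.25 p [0.4546 0.3332 0.1888] jawaz 89.7 F [ 1.5 -0.2 -2.1] w 0.141 q7 0.89
xyz cm [-0.3   0.64  8.87]
t 29.25 p [0.4546 0.3332 0.1888] jawaz 89.7 F [ 1.5 -0.2 -2.1] w 0.141 q7 0.89
xyz cm [-0.48  0.7  12.67]
```

```bash
python3 go.py 0.4555 0.335 0.10; python3 go.py 0.4555 0.335 0.062
```

```text
t 29.25 p [0.4546 0.3332 0.1888] jawaz 89.7 F [ 1.5 -0.2 -2.1] w 0.141 q7 0.89
xyz cm [-0.5   0.34  8.87]
t 29.25 p [0.4546 0.3332 0.1888] jawaz 89.7 F [ 1.5 -0.2 -2.1] w 0.141 q7 0.89
xyz cm [-0.68  0.4  12.66]
```

Call:
arm_command(
  deltas=[
    {"xyz": [-0.2,0.2,2.5],"turn": 0,"jaw": 250},
    {"xyz": [-0.3,0.3,5],"turn": 0,"jaw": 250},
    {"xyz": [-0.4,0.35,7.5],"turn": 0,"jaw": 250},
    {"xyz": [-0.5,0.35,8.9],"turn": 0,"jaw": 250},
    {"xyz": [-0.5,0.35,8.9],"turn": 0,"jaw": 250},
  ],
)

```text
clock: 29.67
position: [0.4541, 0.3319, 0.0964]
ee_rot: [-0.016, -3.09, 0.034]
force: [-0.3, -0.8, -2.9]
width: 0.145
```

```bash
python3 go.py 0.4555 0.335 0.062;python3 - <<'E'
from cups import *
d=snap('side','s40'); f=d['frame'][:,:,::-1]; cv2.imwrite('pics/s40z.png',cv2.resize(f[180:400,140:400],(709,600),interpolation=cv2.INTER_CUBIC))
try: cup(d,'L',(.535,.335))
except Exception as e: print(e)
E
```

```text
t 29.67 p [0.4541 0.3319 0.0964] jawaz 89.4 F [-0.3 -0.8 -2.9] w 0.145 q7 0.9
xyz cm [-0.31  0.38  3.42]
L centre [0.5361 0.3318] n 171 rms 0.0089 haz 120.8 pca 121.3 nh 142 zbar 0.1001 grip [0.49   0.4091]
```

View pics/s40z.png

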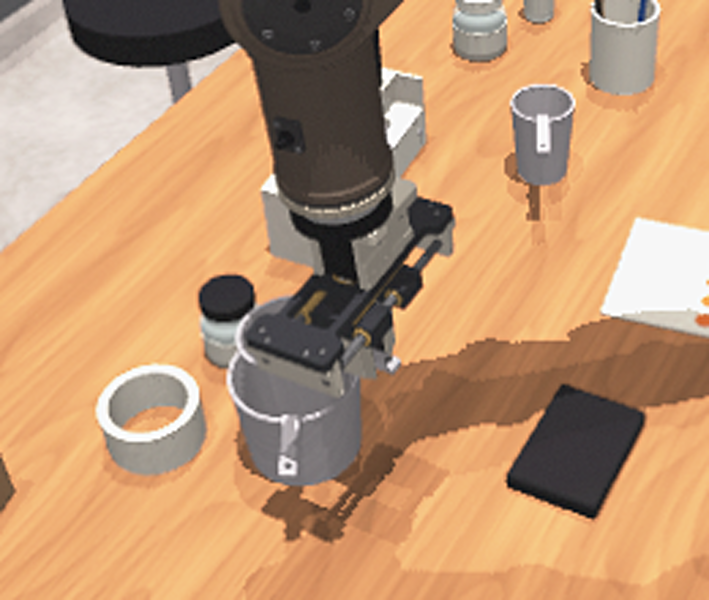

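Call:
arm_command(
  deltas=[
    {"xyz": [-0.2,0.3,1],"turn": 0,"jaw": 250},
    {"xyz": [-0.3,0.35,2],"turn": 0,"jaw": 250},
    {"xyz": [-0.3,0.35,3],"turn": 0,"jaw": 250},
    {"xyz": [-0.3,0.35,3.4],"turn": 0,"jaw": 250},
    {"xyz": [-0.3,0.35,3.4],"turn": 0,"jaw": 250},
  ],
)

```text
clock: 30.13
position: [0.4557, 0.3354, 0.0631]
ee_rot: [-0.015, -3.091, 0.033]
force: [0.5, -0.5, 0.1]
width: 0.143
```

```bash
python3 go.py 0.4555 0.335 0.058
```

```text
t 30.13 p [0.4557 0.3354 0.0631] jawaz 89.5 F [ 0.5 -0.5  0.1] w 0.143 q7 0.9
xyz cm [-0.01 -0.03  0.51]
```

Call:
arm_command(
  deltas=[
    {"xyz": [0,0,0.3],"turn": 0,"jaw": 250},
    {"xyz": [0,0,0.5],"turn": 0,"jaw": 250},
    {"xyz": [0,0,0.5],"turn": 0,"jaw": 250},
    {"xyz": [0,0,0.5],"turn": 0,"jaw": 250},
    {"xyz": [0,0,0.5],"turn": 0,"jaw": 200},
  ],
  force=20,
)

```text
clock: 30.55
position: [0.4556, 0.3356, 0.0584]
ee_rot: [-0.015, -3.091, 0.032]
force: [0.2, 1.2, 0.0]
width: 0.186
```

```bash
python3 go.py
```

```text
t 30.55 p [0.4556 0.3356 0.0584] jawaz 89.5 F [0.2 1.2 0. ] w 0.186 q7 0.9
```

Released. Open more and rise.

Call:
arm_command(
  deltas=[
    {"xyz": [0,0,0],"turn": 0,"jaw": 170},
    {"xyz": [0,0,0],"turn": 0,"jaw": 150},
    {"xyz": [0,0,0],"turn": 0,"jaw": 150},
    {"xyz": [0.2,0,-3],"turn": 0,"jaw": 150},
    {"xyz": [0.4,0,-6],"turn": 0,"jaw": 150},
  ],
)

```text
clock: 30.97
position: [0.4536, 0.3356, 0.1177]
ee_rot: [-0.015, -3.088, 0.036]
force: [1.2, -0.1, -0.3]
width: 0.412
```

Call:
arm_command(
  deltas=[
    {"xyz": [0,0,-4],"turn": 0,"jaw": 150},
    {"xyz": [0,0,-8],"turn": 0,"jaw": 150},
    {"xyz": [0,0,-8],"turn": 0,"jaw": 150},
    {"xyz": [0,0,-8],"turn": 0,"jaw": 150},
    {"xyz": [0,0,-8],"turn": 0,"jaw": 150},
  ],
)

```text
clock: 31.38
position: [0.4577, 0.3373, 0.1973]
ee_rot: [-0.015, -3.088, 0.037]
force: [-0.2, -1.0, -0.2]
width: 0.408
```

```bash
python3 go.py;python3 - <<'E'
from cups import *
d=snap('side','s41'); f=d['frame'][:,:,::-1]; cv2.imwrite('pics/s41z.png',cv2.resize(f[180:400,140:400],(709,600),interpolation=cv2.INTER_CUBIC))
w=snap('wrist','w41'); t=snap('top','t41')
for n,x in (('s',d),('t',t),('w',w)):
  for k,zb,g in (('L',0,(.535,.335)),('M',.01,(.535,.335)),('S',0,(.514,-.113))):
    try: print(n); cup(x,k,g,zb)
    except Exception as e: print(k,e)
E
```

```text
t 31.38 p [0.4577 0.3373 0.1973] jawaz 89.5 F [-0.2 -1.  -0.2] w 0.408 q7 0.88
s
L centre [0.5338 0.3356] n 287 rms 0.0093 haz 121.7 pca 102.8 nh 137 zbar 0.1004 grip [0.4864 0.4122]
s
M centre [0.5369 0.3362] n 161 rms 0.0031 haz 177.0 pca -153.1 nh 137 zbar 0.1092 grip [0.457  0.3404]
s
S centre [ 0.5123 -0.1121] n 71 rms 0.0025 haz 116.1 pca 116.0 nh 61 zbar 0.0995 grip [ 0.4815 -0.0492]
t
L [0.5328 0.3355] 149
t
M centre [0.5368 0.3352] n 86 rms 0.0023 haz -178.6 pca -180.0 nh 1 zbar 0.1137 grip [0.4568 0.3332]
t
S centre [ 0.5125 -0.1131] n 117 rms 0.0023 haz 115.7 pca 116.0 nh 130 zbar 0.1003 grip [ 0.4821 -0.0501]
w
L centre [0.536  0.3373] n 636 rms 0.0066 haz 123.1 pca 120.2 nh 1157 zbar 0.0999 grip [0.4868 0.4126]
w
M centre [0.5377 0.337 ] n 337 rms 0.0015 haz 179.9 pca -179.7 nh 1257 zbar 0.11 grip [0.4577 0.3372]
w
S [ 0.514 -0.113] 0
```

View pics/s41z.png

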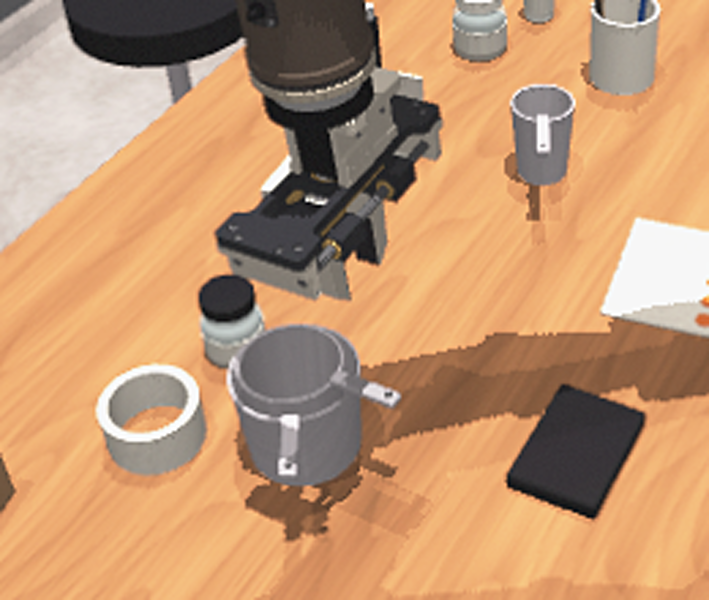

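View pics/w41.png

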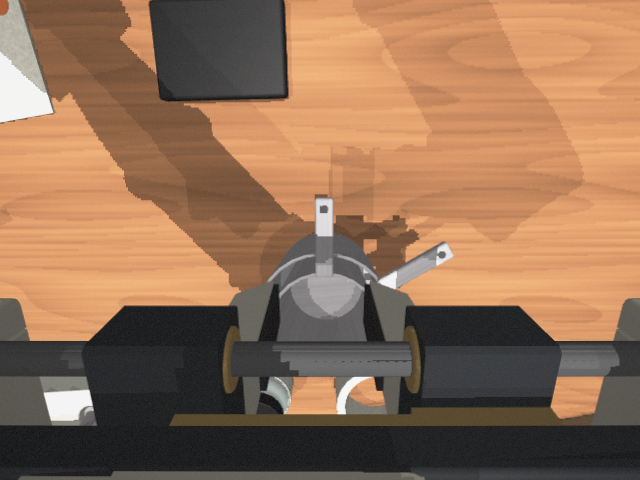

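```bash
python3 go.py 0.482 -0.0505 0.2 25.7
```

```text
t 31.53 p [0.457  0.3368 0.1961] jawaz 89.5 F [-0.4  1.  -0.1] w 0.413 q7 0.88
xyz cm [ -2.88 -38.71   0.45]
turn 63.78
```

Call:
arm_command(
  deltas=[
    {"xyz": [-1,-19.4,0],"turn": 32,"jaw": 150},
    {"xyz": [-1,-19.4,0],"turn": 32,"jaw": 150},
    {"xyz": [-1,-19.4,0],"turn": 32,"jaw": 150},
    {"xyz": [-1,-19.4,0],"turn": 32,"jaw": 150},
    {"xyz": [-1,-19.4,0],"turn": 32,"jaw": 150},
  ],
)

```text
clock: 31.95
position: [0.4645, 0.1383, 0.1997]
ee_rot: [-0.883, -2.965, 0.065]
force: [0.4, 0.0, -0.1]
width: 0.411
```

```bash
python3 go.py 0.482 -0.0505 0.2 25.7
```

```text
t 31.95 p [0.4645 0.1383 0.1997] jawaz 56.9 F [ 0.4  0.  -0.1] w 0.411 q7 0.66
xyz cm [-11.8  -14.84   0.38]
turn 31.2
```

Call:
arm_command(
  deltas=[
    {"xyz": [-11.8,-14.8,0],"turn": 31,"jaw": 150},
    {"xyz": [-11.8,-14.8,0],"turn": 31,"jaw": 150},
    {"xyz": [-11.8,-14.8,0],"turn": 31,"jaw": 150},
    {"xyz": [-11.8,-14.8,0],"turn": 31,"jaw": 150},
    {"xyz": [-11.8,-14.8,0],"turn": 31,"jaw": 150},
  ],
)

```text
clock: 32.37
position: [0.4815, -0.0546, 0.2033]
ee_rot: [-1.664, -2.623, 0.086]
force: [-0.9, -0.9, -0.2]
width: 0.41
```

Call:
arm_command(
  deltas=[
    {"xyz": [0,0,1],"turn": 0,"jaw": 150},
    {"xyz": [0,0,2],"turn": 0,"jaw": 150},
    {"xyz": [0,0,3],"turn": 0,"jaw": 150},
    {"xyz": [0,0,3],"turn": 0,"jaw": 150},
    {"xyz": [0,0,3],"turn": 0,"jaw": 150},
  ],
)

```text
clock: 32.78
position: [0.479, -0.0538, 0.1722]
ee_rot: [-1.658, -2.624, 0.088]
force: [-0.4, 0.2, -0.1]
width: 0.412
```

```bash
python3 - <<'E'
from cups import *
s=st()
d=snap('wrist','w42')
try:
    c,az=cup(d,'S',(.514,-.113))
except Exception as e: print(e)
M=R.from_rotvec(s['ee_rot']).as_matrix(); off=-.055*M[:,2]; print('offset grasp',off)
E
python3 go.py 0.482 -0.0505 0.043 25.7
```

```text
{'clock': 32.7833, 'joints': [-0.3908, 0.2661, 0.4614, 1.9129, -0.0985, 1.0508, 0.555], 'dq': [-0.0031, -0.016, 0.0104, -0.0239, 0.0065, 0.0121, -0.0029], 'joint_efforts': [0.3955, -45.3899, 4.2489, -27.6891, 0.1266, 0.2731, 0.0538], 'position': [0.479, -0.0538, 0.1722], 'ee_rot': [-1.6584, -2.6239, 0.0877], 'force': [-0.4041, 0.2398, -0.0953], 'ft_torque': [-0.0102, -0.0656, -0.032], 'width': 0.4121}
[[-0.4291  0.9012 -0.0608]
 [ 0.9033  0.4281 -0.0284]
 [ 0.0005 -0.0671 -0.9977]]
S centre [ 0.5143 -0.1118] n 546 rms 0.001 haz 116.1 pca 115.7 nh 1404 zbar 0.1 grip [ 0.4835 -0.0489]
offset grasp [0.0033 0.0016 0.0549]
t 32.83 p [ 0.4795 -0.0541  0.1729] jawaz 25.4 F [-0.5  0.7  0.2] w 0.41 q7 0.55
xyz cm [ 0.22  1.23 12.93]
turn -0.31
```

View pics/w42.png

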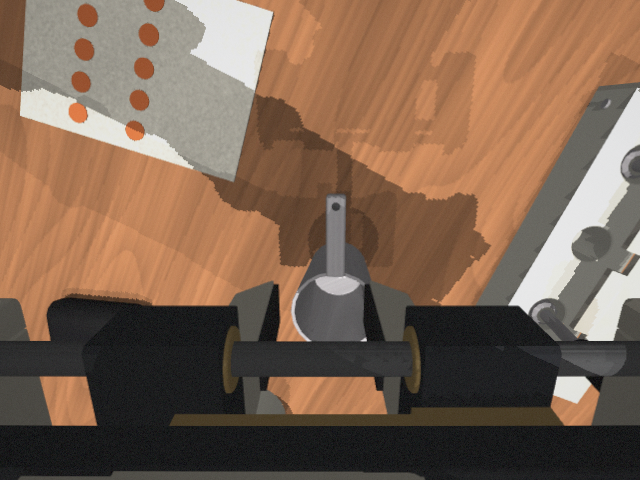

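```bash
python3 go.py 0.480 -0.0506 0.10 26;python3 go.py 0.480 -0.0506 0.046 26
```

```text
t 32.83 p [ 0.4795 -0.0541  0.1729] jawaz 25.4 F [-0.5  0.7  0.2] w 0.41 q7 0.55
xyz cm [0.29 0.67 7.26]
turn -0.61
t 32.83 p [ 0.4795 -0.0541  0.1729] jawaz 25.4 F [-0.5  0.7  0.2] w 0.41 q7 0.55
xyz cm [ 0.3   1.03 12.65]
turn -0.61
```

Call:
arm_command(
  deltas=[
    {"xyz": [0.3,0.4,2.5],"turn": 0,"jaw": 150},
    {"xyz": [0.3,0.6,5],"turn": 0,"jaw": 150},
    {"xyz": [0.3,0.7,7.3],"turn": 0,"jaw": 150},
    {"xyz": [0.3,0.7,7.3],"turn": 0,"jaw": 150},
    {"xyz": [0.3,0.7,7.3],"turn": 0,"jaw": 150},
  ],
)

```text
clock: 33.25
position: [0.4798, -0.0498, 0.0995]
ee_rot: [-1.657, -2.624, 0.088]
force: [0.2, -0.9, 0.4]
width: 0.414
```

```bash
python3 go.py 0.480 -0.0506 0.046 26
python3 - <<'E'
from cups import *
d=snap('wrist','w43')
try: cup(d,'S',(.514,-.113))
except Exception as e: print(e)
E
```

```text
t 33.25 p [ 0.4798 -0.0498  0.0995] jawaz 25.5 F [ 0.2 -0.9  0.4] w 0.414 q7 0.6
xyz cm [-0.08  0.35  5.34]
turn -0.54
S centre [ 0.5137 -0.1115] n 982 rms 0.0013 haz 115.6 pca 115.7 nh 2348 zbar 0.1001 grip [ 0.4834 -0.0484]
```

View pics/w43.png

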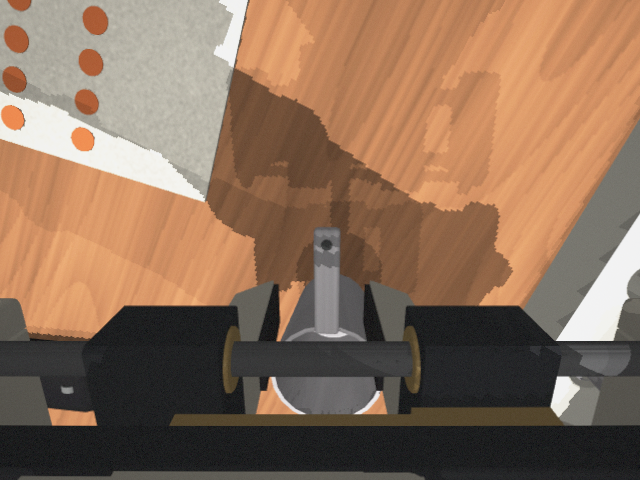

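Call:
arm_command(
  deltas=[
    {"xyz": [0,0.3,2],"turn": 0,"jaw": 150},
    {"xyz": [0,0.35,4],"turn": 0,"jaw": 150},
    {"xyz": [0,0.35,5.3],"turn": 0,"jaw": 150},
    {"xyz": [0,0.35,5.3],"turn": 0,"jaw": 150},
    {"xyz": [0,0.35,5.3],"turn": 0,"jaw": 150},
  ],
)

```text
clock: 33.72
position: [0.4815, -0.05, 0.0485]
ee_rot: [-1.659, -2.626, 0.086]
force: [0.4, 0.6, 0.0]
width: 0.412
```

Call:
arm_command(
  deltas=[
    {"xyz": [0,0,0],"turn": 0,"jaw": 250},
    {"xyz": [0,0,0],"turn": 0,"jaw": 250},
    {"xyz": [0,0,0],"turn": 0,"jaw": 250},
    {"xyz": [0,0,0],"turn": 0,"jaw": 250},
    {"xyz": [0,0,0],"turn": 0,"jaw": 250},
  ],
  force=60,
)

```text
clock: 34.13
position: [0.4817, -0.0499, 0.049]
ee_rot: [-1.659, -2.627, 0.085]
force: [-0.8, 1.4, 5.1]
width: 0.142
```

```bash
python3 go.py 0.480 -0.0506 0.046 26
python3 - <<'E'
from cups import *
d=snap('wrist','w44')
E
```

```text
t 34.13 p [ 0.4817 -0.0499  0.049 ] jawaz 25.4 F [-0.8  1.4  5.1] w 0.142 q7 0.64
xyz cm [ 0.01 -0.17  0.31]
turn -0.55
```

View pics/w44.png

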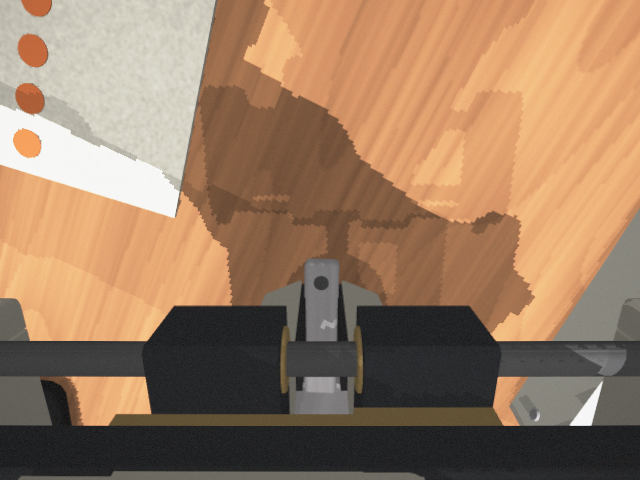

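Call:
arm_command(
  deltas=[
    {"xyz": [0,0,0],"turn": 0,"jaw": 250},
    {"xyz": [0,0,-1.5],"turn": 0,"jaw": 250},
    {"xyz": [0,0,-4],"turn": 0,"jaw": 250},
    {"xyz": [0,0,-7],"turn": 0,"jaw": 250},
    {"xyz": [0,0,-10],"turn": 0,"jaw": 250},
  ],
)

```text
clock: 34.6
position: [0.4866, -0.0472, 0.1494]
ee_rot: [-1.659, -2.625, 0.087]
force: [1.2, 0.6, -1.7]
width: 0.145
```

Call:
arm_command(
  deltas=[
    {"xyz": [0,0,-2.5],"turn": 0,"jaw": 250},
    {"xyz": [0,0,-5],"turn": 0,"jaw": 250},
    {"xyz": [0,0,-5.5],"turn": 0,"jaw": 250},
    {"xyz": [0,0,-5.5],"turn": 0,"jaw": 250},
    {"xyz": [0,0,-5.5],"turn": 0,"jaw": 250},
  ],
)

```text
clock: 35.02
position: [0.4894, -0.0455, 0.2035]
ee_rot: [-1.658, -2.625, 0.087]
force: [-0.6, 0.3, -1.3]
width: 0.14
```

```bash
python3 go.py 0.5725 0.397 0.2 -30
python3 - <<'E'
from cups import *
d=snap('side','s45'); f=d['frame'][:,:,::-1]; cv2.imwrite('pics/s45z.png',cv2.resize(f[100:360,180:440],(600,600),interpolation=cv2.INTER_CUBIC))
cup(d,'M',(.537,.336),.01); cup(d,'L',(.535,.335))
t=snap('top','t45')
cup(t,'M',(.537,.336),.01)
E
```

```text
t 35.02 p [ 0.4894 -0.0455  0.2035] jawaz 25.4 F [-0.6  0.3 -1.3] w 0.14 q7 0.53
xyz cm [36.4  26.48 -1.41]
turn 55.44
M centre [0.537  0.3366] n 166 rms 0.0026 haz 177.1 pca -148.5 nh 134 zbar 0.1092 grip [0.4571 0.3406]
L centre [0.5333 0.336 ] n 305 rms 0.0093 haz 121.3 pca 106.5 nh 133 zbar 0.1001 grip [0.4865 0.4129]
M centre [0.537  0.3354] n 174 rms 0.0029 haz 166.5 pca -117.6 nh 173 zbar 0.1098 grip [0.4592 0.3541]
```

View pics/s45z.png

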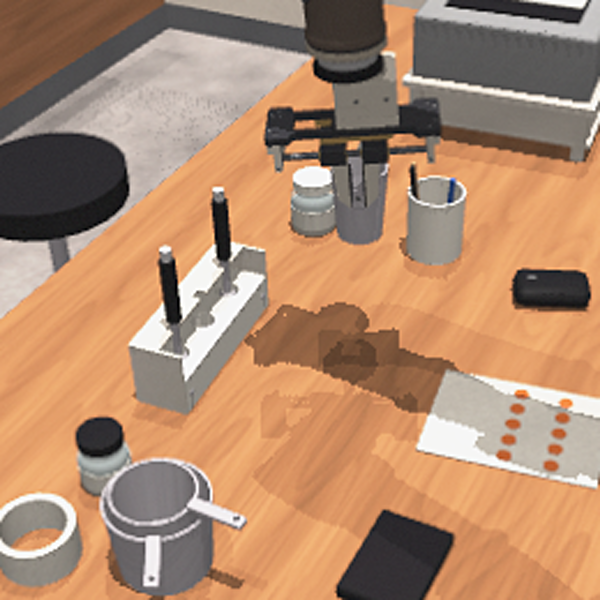

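View pics/t45.png

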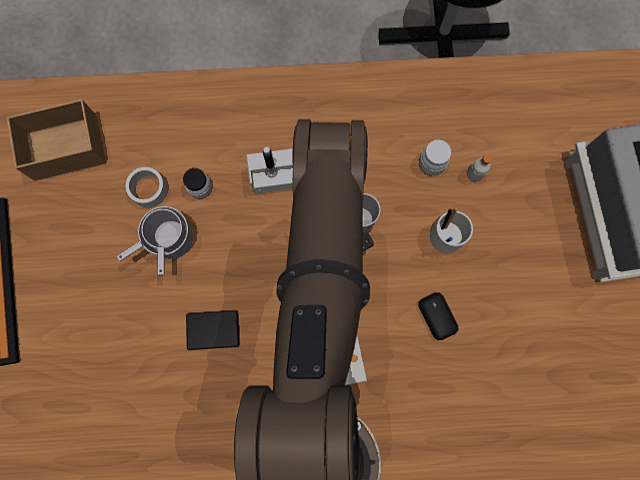

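Call:
arm_command(
  deltas=[
    {"xyz": [2,1.5,0],"turn": 4,"jaw": 250},
    {"xyz": [5,3.6,0],"turn": 8,"jaw": 250},
    {"xyz": [8,5.8,-0.3],"turn": 12,"jaw": 250},
    {"xyz": [11,8,-0.5],"turn": 16,"jaw": 250},
    {"xyz": [13,9.5,-0.5],"turn": 20,"jaw": 250},
  ],
)

```text
clock: 35.53
position: [0.5184, 0.1166, 0.1999]
ee_rot: [-2.094, -2.301, 0.1]
force: [0.2, 0.1, -0.4]
width: 0.146
```

```bash
python3 go.py 0.5725 0.397 0.2 -30
```

```text
t 35.53 p [0.5184 0.1166 0.1999] jawaz 5.3 F [ 0.2  0.1 -0.4] w 0.146 q7 -0.07
xyz cm [27.39  7.99 -1.15]
turn 35.35
```

Call:
arm_command(
  deltas=[
    {"xyz": [3,0.9,0],"turn": 4,"jaw": 250},
    {"xyz": [6,1.8,-0.2],"turn": 8,"jaw": 250},
    {"xyz": [9,2.7,-0.4],"turn": 12,"jaw": 250},
    {"xyz": [12,3.6,-0.6],"turn": 16,"jaw": 250},
    {"xyz": [14,4.2,-0.6],"turn": 20,"jaw": 250},
  ],
)

```text
clock: 35.95
position: [0.5465, 0.2635, 0.1982]
ee_rot: [-2.471, -1.908, 0.109]
force: [0.2, 0.5, -1.2]
width: 0.141
```

```bash
python3 go.py 0.5725 0.397 0.2 -30
```

```text
t 35.95 p [0.5465 0.2635 0.1982] jawaz -14.7 F [ 0.2  0.5 -1.2] w 0.141 q7 -0.57
xyz cm [13.55 -0.89 -0.74]
turn 15.28
```

Call:
arm_command(
  deltas=[
    {"xyz": [4,-0.3,-0.2],"turn": 5,"jaw": 250},
    {"xyz": [8,-0.5,-0.4],"turn": 10,"jaw": 250},
    {"xyz": [11.5,-0.7,-0.6],"turn": 15,"jaw": 250},
    {"xyz": [13.5,-0.9,-0.7],"turn": 15,"jaw": 250},
    {"xyz": [13.5,-0.9,-0.7],"turn": 15,"jaw": 250},
  ],
)

```text
clock: 36.37
position: [0.57, 0.4027, 0.1961]
ee_rot: [-2.701, -1.582, 0.117]
force: [-1.1, -0.1, -1.3]
width: 0.144
```

Call:
arm_command(
  deltas=[
    {"xyz": [0,0,0],"turn": 0,"jaw": 250},
    {"xyz": [0,0,0],"turn": 0,"jaw": 250},
    {"xyz": [0,0,0],"turn": 0,"jaw": 250},
  ],
)

```text
clock: 36.62
position: [0.5696, 0.4015, 0.1949]
ee_rot: [-2.701, -1.581, 0.12]
force: [-0.2, -1.2, -1.4]
width: 0.144
```

```bash
python3 go.py 0.5725 0.397 0.2 -30
python3 - <<'E'
from cups import *
d=snap('side','s46'); f=d['frame'][:,:,::-1]; cv2.imwrite('pics/s46z.png',cv2.resize(f[180:400,140:400],(709,600),interpolation=cv2.INTER_CUBIC))
t=snap('top','t46'); st()
for n,x in (('s',d),('t',t)):
    try: cup(x,'M',(.537,.336),.01)
    except Exception as e: print(e)
for n,d in (('s',d),('t',t)):
    C=cloud(d); gray=np.ptp(d['frame'].astype(int),axis=2)<40
    m=gray&(C[...,0]>.49)&(C[...,0]<.6)&(C[...,1]>.28)&(C[...,1]<.39)&(C[...,2]>.125)&(C[...,2]<.26)
    P=C[m]; print(n,len(P),np.percentile(P,[2,50,98],axis=0))
    W=P[(np.hypot(P[:,0]-.537,P[:,1]-.336)<.045)&(P[:,2]>.155)&(P[:,2]<.235)]
    if len(W)>50:
        def f(x):
            v=np.array([x[2],x[3],1]);v/=np.linalg.norm(v); q=W-np.array([x[0],x[1],.195]); t=q@v
            return np.linalg.norm(q-t[:,None]*v,axis=1)-(.0315+t*7/94.)
        s=least_squares(f,[.537,.336,0,0],loss='soft_l1',f_scale=.0015); print('cone centre at z.195',s.x,np.sqrt(np.mean(s.fun**2)),len(W))
E
```

```text
t 36.62 p [0.5696 0.4015 0.1949] jawaz -29.4 F [-0.2 -1.2 -1.4] w 0.144 q7 -0.95
xyz cm [-0.28  0.45 -0.51]
turn 0.59
{'clock': 36.7167, 'joints': [-0.972, 0.642, 0.5354, 1.3025, -0.3264, 1.3583, -0.9453], 'dq': [-0.0002, -0.0073, 0.001, -0.0075, -0.0008, 0.0023, -0.0011], 'joint_efforts': [-0.6698, -77.5638, 10.581, -31.3995, -0.091, 0.5135, 0.0097], 'position': [0.5702, 0.4013, 0.196], 'ee_rot': [-2.7021, -1.5798, 0.1177], 'force': [-0.725, -0.1343, -1.1531], 'ft_torque': [0.004, -0.0584, 0.0263], 'width': 0.1412}
[[ 0.4884  0.8698 -0.0695]
 [ 0.8705 -0.4912 -0.0298]
 [-0.0601 -0.0459 -0.9971]]
M centre [0.5369 0.3361] n 141 rms 0.0033 haz 176.4 pca -142.3 nh 140 zbar 0.1085 grip [0.457  0.3411]
M centre [0.5369 0.3354] n 125 rms 0.0036 haz 166.0 pca -118.2 nh 171 zbar 0.1092 grip [0.4593 0.3548]
s 1175 [[0.5047 0.3091 0.1509]
 [0.5261 0.3505 0.2082]
 [0.5636 0.3745 0.2427]]
cone centre at z.195 [0.5378 0.3399 0.0169 0.0747] 0.0017187323261337502 960
t 1335 [[0.5059 0.3074 0.1564]
 [0.5458 0.3489 0.21  ]
 [0.5762 0.3869 0.2508]]
cone centre at z.195 [0.536  0.3361 0.0422 0.0856] 0.0043115372017331005 967
```

View pics/s46z.png

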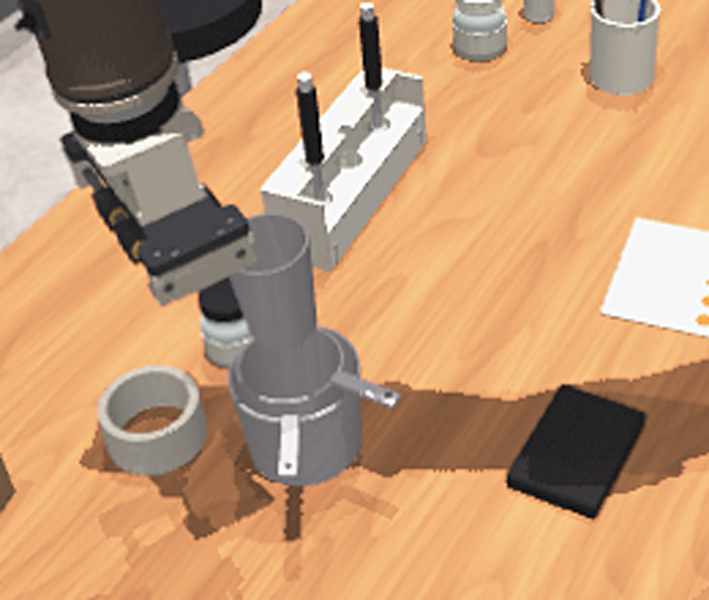

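View pics/t46.png

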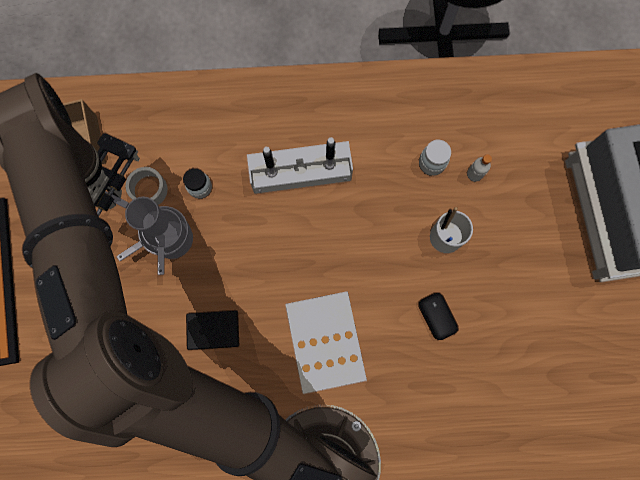

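```bash
python3 go.py 0.570 0.3985 0.11; python3 go.py 0.570 0.3985 0.07
```

```text
t 36.72 p [0.5702 0.4013 0.196 ] jawaz -29.5 F [-0.7 -0.1 -1.2] w 0.141 q7 -0.95
xyz cm [0.27 0.51 8.58]
t 36.72 p [0.5702 0.4013 0.196 ] jawaz -29.5 F [-0.7 -0.1 -1.2] w 0.141 q7 -0.95
xyz cm [ 0.51  0.7  12.57]
```

Call:
arm_command(
  deltas=[
    {"xyz": [0.2,0.3,2],"turn": 0,"jaw": 250},
    {"xyz": [0.2,0.4,4.5],"turn": 0,"jaw": 250},
    {"xyz": [0.3,0.5,7],"turn": 0,"jaw": 250},
    {"xyz": [0.3,0.5,8.5],"turn": 0,"jaw": 250},
    {"xyz": [0.3,0.5,8.5],"turn": 0,"jaw": 250},
  ],
)

```text
clock: 37.13
position: [0.5681, 0.3968, 0.1075]
ee_rot: [-2.703, -1.578, 0.127]
force: [-1.0, -0.1, -1.3]
width: 0.136
```

```bash
python3 go.py 0.570 0.3985 0.07
python3 - <<'E'
from cups import *
d=snap('side','s47'); f=d['frame'][:,:,::-1]; cv2.imwrite('pics/s47z.png',cv2.resize(f[180:400,140:400],(709,600),interpolation=cv2.INTER_CUBIC))
snap('top','t47'); f=load('t47')['frame'][:,:,::-1]; cv2.imwrite('pics/t47z.png',cv2.resize(f[150:300,70:230],(640,600),interpolation=cv2.INTER_CUBIC))
E
```

```text
t 37.13 p [0.5681 0.3968 0.1075] jawaz -29.5 F [-1.  -0.1 -1.3] w 0.136 q7 -0.91
xyz cm [0.48 0.27 3.72]
```

View pics/s47z.png

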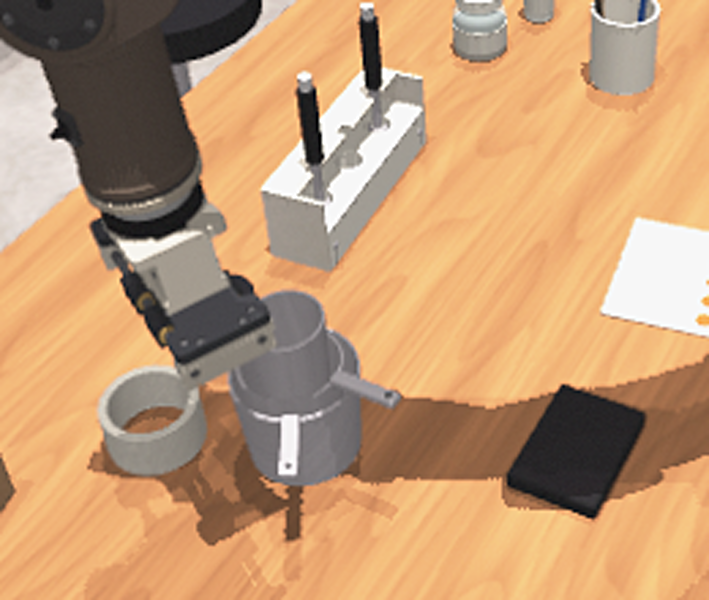

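View pics/t47z.png

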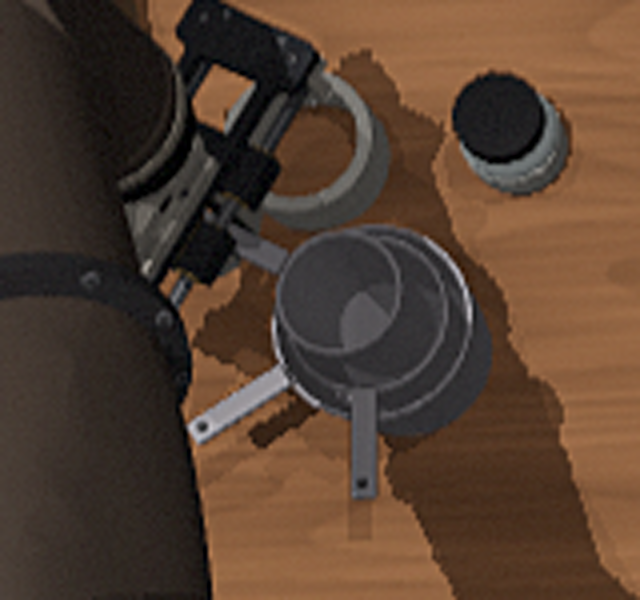

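Call:
arm_command(
  deltas=[
    {"xyz": [0.2,0.2,1],"turn": 0,"jaw": 250},
    {"xyz": [0.3,0.25,2],"turn": 0,"jaw": 250},
    {"xyz": [0.4,0.3,2.8],"turn": 0,"jaw": 250},
    {"xyz": [0.4,0.3,3.1],"turn": 0,"jaw": 250},
    {"xyz": [0.4,0.3,3.1],"turn": 0,"jaw": 250},
  ],
)

```text
clock: 37.65
position: [0.572, 0.399, 0.0788]
ee_rot: [-2.703, -1.579, 0.121]
force: [-0.2, 0.2, -0.8]
width: 0.139
```

```bash
python3 go.py 0.570 0.3985 0.068
```

```text
t 37.65 p [0.572  0.399  0.0788] jawaz -29.5 F [-0.2  0.2 -0.8] w 0.139 q7 -0.9
xyz cm [-0.07 -0.1   1.09]
```

Call:
arm_command(
  deltas=[
    {"xyz": [0,0,0.3],"turn": 0,"jaw": 250},
    {"xyz": [0,0,0.6],"turn": 0,"jaw": 250},
    {"xyz": [0,0,0.8],"turn": 0,"jaw": 250},
    {"xyz": [0,0,0.8],"turn": 0,"jaw": 250},
    {"xyz": [0,0,0.8],"turn": 0,"jaw": 250},
  ],
  force=25,
)

```text
clock: 38.07
position: [0.5714, 0.3987, 0.0708]
ee_rot: [-2.703, -1.579, 0.121]
force: [0.1, -0.8, -1.3]
width: 0.148
```

```bash
python3 go.py 0.570 0.3985 0.068
```

```text
t 38.07 p [0.5714 0.3987 0.0708] jawaz -29.5 F [ 0.1 -0.8 -1.3] w 0.148 q7 -0.9
xyz cm [-0.07 -0.1   0.29]
```

Call:
arm_command(
  deltas=[
    {"xyz": [0,0,0.2],"turn": 0,"jaw": 250},
    {"xyz": [0,0,0.4],"turn": 0,"jaw": 250},
    {"xyz": [0,0,0.4],"turn": 0,"jaw": 250},
  ],
)

```text
clock: 38.32
position: [0.5715, 0.3991, 0.067]
ee_rot: [-2.703, -1.579, 0.119]
force: [0.2, -0.1, 1.1]
width: 0.147
```

```bash
python3 go.py 0.570 0.3985 0.068
python3 - <<'E'
from cups import *
d=snap('side','s48'); f=d['frame'][:,:,::-1]; cv2.imwrite('pics/s48z.png',cv2.resize(f[220:370,180:340],(640,600),interpolation=cv2.INTER_CUBIC))
E
```

```text
t 38.32 p [0.5715 0.3991 0.067 ] jawaz -29.5 F [ 0.2 -0.1  1.1] w 0.147 q7 -0.9
xyz cm [-0.13 -0.11 -0.08]
```

View pics/s48z.png

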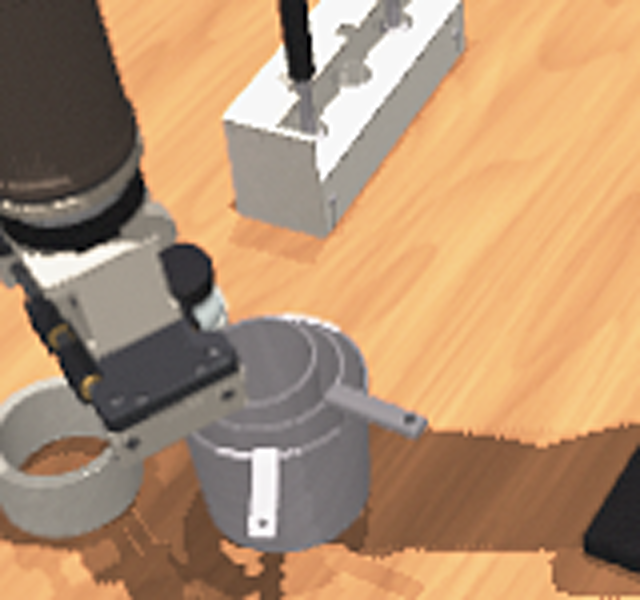

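Contact felt; release and rise.

Call:
arm_command(
  deltas=[
    {"xyz": [0,0,0],"turn": 0,"jaw": 205},
    {"xyz": [0,0,0],"turn": 0,"jaw": 190},
    {"xyz": [0,0,0],"turn": 0,"jaw": 170},
    {"xyz": [0,0,0],"turn": 0,"jaw": 150},
    {"xyz": [0,0,0],"turn": 0,"jaw": 150},
  ],
)

```text
clock: 38.78
position: [0.5714, 0.3988, 0.067]
ee_rot: [-2.703, -1.579, 0.12]
force: [-0.1, -0.1, -0.0]
width: 0.398
```

Call:
arm_command(
  deltas=[
    {"xyz": [0,0,0],"turn": 0,"jaw": 150},
    {"xyz": [-0.1,-0.1,-2],"turn": 0,"jaw": 150},
    {"xyz": [-0.2,-0.2,-5],"turn": 0,"jaw": 150},
    {"xyz": [-0.5,-0.4,-9],"turn": 0,"jaw": 150},
    {"xyz": [-0.5,-0.4,-13],"turn": 0,"jaw": 150},
  ],
)

```text
clock: 39.2
position: [0.5736, 0.3999, 0.198]
ee_rot: [-2.703, -1.579, 0.124]
force: [1.6, 0.5, 0.4]
width: 0.414
```

Call:
arm_command(
  deltas=[
    {"xyz": [4,0,-3],"turn": 0,"jaw": 150},
    {"xyz": [7,0,-5],"turn": 0,"jaw": 150},
    {"xyz": [7,0,-5],"turn": 0,"jaw": 150},
    {"xyz": [7,0,-5],"turn": 0,"jaw": 150},
    {"xyz": [7,0,-5],"turn": 0,"jaw": 150},
  ],
)

```text
clock: 39.62
position: [0.6114, 0.4617, 0.2422]
ee_rot: [-2.704, -1.579, 0.126]
force: [0.1, 0.0, -0.3]
width: 0.412
```

```bash
python3 go.py
python3 - <<'E'
import meas; from meas import *; from cups import *; import rk
d=snap('side','s49'); f=d['frame'][:,:,::-1]; cv2.imwrite('pics/s49z.png',cv2.resize(f[120:400,140:440],(643,600),interpolation=cv2.INTER_CUBIC))
t=snap('top','t49')
for n,x in (('s',d),('t',t)):
  for k,zb in (('L',0),('M',.01),('S',.02)):
    try: print(n,end=' '); cup(x,k,(.537,.336),zb)
    except Exception as e: print(k,e)
  C=cloud(x); meas.CAM=x['cam_to_world'][:3,3]; Q=rk.w2r(C)
  for y in (.07,-.07):
    m=(abs(Q[...,0])<.02)&(abs(Q[...,1]-y)<.02)&(Q[...,2]>.11)&(Q[...,2]<.21); z=Q[m][:,2].max()
    m&=x['frame'].max(2)<75; a,v,r=cyl(C[m]); print(n,'wand at',y,'ztop',z.round(4),rk.w2r(a),'axis',v,r)
E
```

```text
t 39.62 p [0.6114 0.4617 0.2422] jawaz -29.5 F [ 0.1  0.  -0.3] w 0.412 q7 -1.01
s L centre [0.5362 0.334 ] n 335 rms 0.0156 haz 122.9 pca 100.4 nh 147 zbar 0.1001 grip [0.4874 0.4096]
s M centre [0.5369 0.3365] n 257 rms 0.0089 haz 175.8 pca -157.9 nh 134 zbar 0.1092 grip [0.4571 0.3424]
s S centre [0.5381 0.3356] n 119 rms 0.0023 haz 61.9 pca 62.5 nh 131 zbar 0.1202 grip [0.5711 0.3973]
s wand at 0.07 ztop 0.2038 [-0.0012  0.0686  0.1497] axis [0.0132 0.0034 0.9999] 0.0018316715662875316
s wand at -0.07 ztop 0.2054 [ 0.0014 -0.0713  0.1506] axis [0.0069 0.0105 0.9999] 0.001996801109420645
t L centre [0.5341 0.3342] n 333 rms 0.0116 haz 125.4 pca 67.8 nh 147 zbar 0.1004 grip [0.482  0.4076]
t M centre [0.5365 0.3348] n 263 rms 0.0077 haz 167.1 pca -115.9 nh 185 zbar 0.1091 grip [0.4585 0.3526]
t S centre [0.5382 0.334 ] n 143 rms 0.003 haz 75.7 pca 60.5 nh 161 zbar 0.12 grip [0.5555 0.4018]
t wand at 0.07 ztop 0.209 [-0.001   0.0687  0.1583] axis [0.0115 0.0038 0.9999] 0.0012439487339389388
t wand at -0.07 ztop 0.2075 [ 0.0012 -0.0713  0.157 ] axis [0.0231 0.0075 0.9997] 0.0011813671286191843
```

View pics/s49z.png

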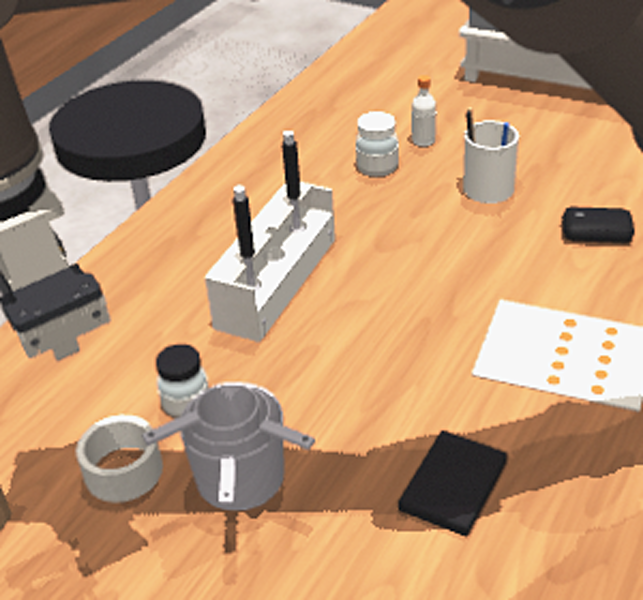

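View pics/t49.png

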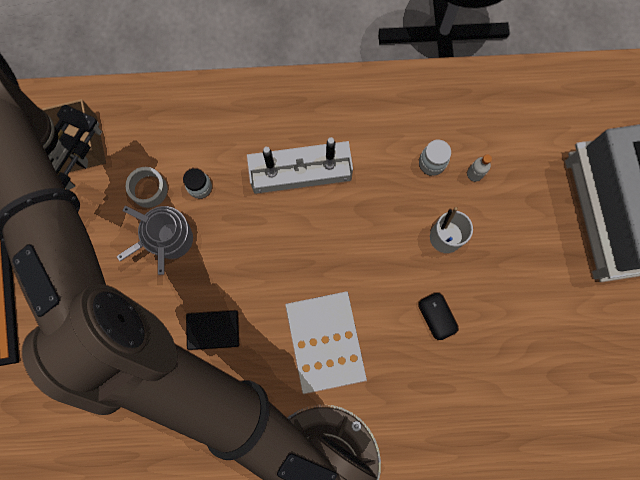

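```bash
python3 -c "
from cell import sign_off
print(sign_off())"
```

```text
the job is handed in; nothing more can be done
None
```

The kit is put away and the job was handed in at about 39.6 s.

**Wands:** Only two were there; `wand_3` was absent from the pen pot. `wand_2` is in `bore_1` and `wand_1` is in `bore_3`, both entered at a slant, then straightened and lowered. Their tops read 204–209 mm against the expected 203 mm, and both lean less than 1.5°. The higher readings come from the top camera, which is the less precise view here.

**Cups:** The medium cup is inside the large one and the small cup is inside the medium one. The handle bars read 100, 110 and 120 mm high, which are the nested heights, and their handles point in different directions. The large cup still stands on the desk within measurement error of where it started; I saw no knock.

**Other things on the desk:** They look unmoved in the last pictures, and the gripper was clear of everything.

**What disagreed with the description:**
- The reported TCP lay about 38 mm below the fingertips seen by the cameras. My first two grasps closed on air because of this, without disturbing anything. I corrected for it afterwards.
- The tool drifted to about 4° off vertical over many moves. The small cup went in tilted by about that much, then settled level when released.
- `wand_1` started at too shallow a lean to enter the rack, so I pressed its foot on the desk to bring it to about 35°.

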